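# Load the standards box and hold its hood at the vent mark

## Robot

A 6-joint arm with a two-finger parallel gripper is mounted at the origin on a cart in front of the work surface, level with it; the furniture and walls round the work are solid. World frame = base frame: x ahead of the robot, y to its left, z up, the work surface at z = 0. Lengths are in m, angles in rad, forces in N, time in s.
With the tool pointing down it reaches from about 0.225 to 0.875 m from the base axis. Payload 3.4 kg.
Tool frame: the origin (TCP) lies on the mounting face of the last link; the fingertips stand 173 mm ahead of it and the grasp point (between the pads) lies 155 mm ahead of it; x points along the fingers, y is the direction in which the jaws open and shut, and the axes are right-handed (so a half turn about x gives the same grasp; the last joint's range is limited). The gripper opens to 85 mm and grips with 20 to 120 N. Pads are 22 mm wide; open, the fingers measure 114 mm over their backs; the gripper's body (76 mm by 85 mm) begins 54 mm behind the grasp point. The pads swing forward as they close: fully open they stand 13 mm farther back than shut.
Start: joints at [1.066, 0.276, 1.505, -0, 1.361, -0.121], TCP at [0.215, 0.533, 0.405] pointing down, gripper open.
Joint ranges: [-2.89, 2.89], [-0.75, 2.08], [0.22, 2.7], [-1.18, 4.32], [0.11, 2.71], [-2.7, 2.7]. Speed limits (rad/s): [2.57, 2.57, 3.14, 3.14, 3.14, 3.14].

## Interface

Orientations are given as a unit quaternion [w, x, y, z].
In Python, from rig import manip gives the robot as it stands.
- The arm moves only by the tool arm_command, never from a script. Its argument "targets" is a list of rows, each an object with "dp": the shift along the tool's x, y, z in m, a list of three; "turn": the turn, a rotation vector about the tool's x, y, z in degrees, a list of three; "grip": the opening, from -1 (shut) to 1 (fully open). In form: [{"dp": [tx, ty, tz], "turn": [wx, wy, wz], "grip": grip}, ...]. A call has 1 to 8 rows; each row shifts and turns the commanded pose from where the row before left it, along the tool's axes as they then stand; what a row does not reach is not made up. A row lasts 1/10 s, in which the tool goes at most 50 mm and 8.59 degrees, less where a joint would pass 70% of its speed; a pose out of reach is approached as far as the arm can. A call with a gripper value outside its range is refused whole. The fingers move at their own pace and stop on an object; "grip_force" is the grip in N (left out, the last holds). Time passes only in rows, so rows that do not move let the fingers close. It gives the time, the measured TCP pose, the force and the opening at its end, in the units of the state.
- manip.get_state(): the state, without advancing time (a new reading comes with each control period).
- manip.get_image(name): name is "scene" or "top" or "wrist"; returns the picture (420x560x3 uint8, red, green, blue); there is no depth.
- manip.calibration(name): a dict with "fx", "fy", "cx", "cy" (pixels), "k1" (the pictures are not rectified: a ray, as slopes to the right and down, at radius r is drawn at 1 + k1 r^2 times it, then the intrinsics apply), "R" (3x3) and "t" (3): a world point X has camera coordinates R X + t. Camera axes: x right, y down, z forward; pixel columns grow to the right and rows downward; lengths in m; the calibration is good to about 2 mm. A picture is of the moment at which its call begins: read the wrist's pose just before it. calibration takes no time and is no camera call; for the wrist camera it gives the pose at the moment of the call.
- manip.sign_off(): hands the job in, once; it reports no verdict.
The state is a dict: "clock": time; "qpos": joint angles; "qd": joint speeds; "effort": joint torques, N m; "position": TCP position; "ee_rot": TCP orientation; "contact_force": force on the tool from outside, world axes, zero at the start; "moment": the same for the moment, N m; "width": finger opening in m.
Only numpy, scipy, OpenCV 4.12 (cv2) and the standard library are available. Lean on these libraries where they do the work, as an engineer would, in place of code of your own. Each camera call takes 0.05 s, during which the arm holds its last target.

## Task

Stand the two amber bottles that are on the bench upright and right down in the two empty cells of the white divided box, one per cell, while its smoke-tinted hood is folded back. Then take the hood by its bar, bring it forward and down without letting it fall, until the yellow pointer on its side lies on the red clip that marks the vent position on the steel quadrant, and hold it there: the stay's nut is loose and I will tighten it, so finish while you are still holding the hood, with nothing else propping it up. Leave the jar in the box, the beaker and the wash bottle as they stand.

Things in the scene. Friction and masses are not known exactly. Their poses are not given: they have to be found in the camera images.
- bottle_1_mid (a point): centre (half-way up) of the first amber bottle with a white cap: round body 54 mm in diameter from the base to 80 mm up, then a shoulder, cap 29 mm in diameter from 90 to 105 mm; 105 mm high, 0.15 to 0.35 kg; it starts standing on the bench to the right of the box; z points up
- bottle_2_mid (a point): centre of the second amber bottle, the same as the first; it also starts on the bench right of the box
- box: the white box, fixed to the bench, 120 mm deep (x), 200 mm wide (y); origin at the centre of its underside on the bench; x to its rear (away from the robot), y along the row of cells to the left, z up. Front wall 45 mm high, side walls 45 mm, rear wall 134 mm with the hood's hinge on top. A 0.43 m high instrument stands left of it, its near corner at about x 0.53, y 0.05
- cell_b (a point): centre of the inner floor of one empty cell, the middle one of three in a row, 9 mm above the bench; axes as the box. Cell 62 x 62 mm inside; dividers beside it reach 39 mm above the bench, the wall behind it 44 mm; then a 45 mm wide tool trough and the high rear wall, its front face 79 mm behind the cell centre
- cell_c (a point): the same for the other empty cell, the rightmost of the three
- hinge (a point): middle of the hood's hinge line, on top of the box's rear wall, 138 mm above the bench; it does not move with the hood; axes as the box (x rear, y along the hinge line to the left, z up)
- hood (a joint): the smoke-tinted hood (top, front and two cheeks; 0.4 to 0.65 kg, 117 mm from hinge to front, 90 mm deep): angle in rad, 0 = closed with the top level, grows as it opens; 2.3 = folded back on its stop, where it starts and stays, its front edge then 0.28 m up above the hinge line; loose hinge: forward of about 2.0 it falls shut
- hood_bar (a point): middle of the hood's handle: round aluminium bar, 12 mm thick, parallel to the hinge line, between posts 110 mm apart, 38 mm off the hood's front. At hood angle q it lies, in the box's axes, at hinge + (-0.155 cos q - 0.045 sin q, 0, 0.155 sin q - 0.045 cos q) m; at the start on top, 0.29 m up, to be pinched across from above. It can turn between the fingers
- pointer (a point): point of the yellow pointer under the black nut on the hood's left cheek, 110 mm from the hinge line; swings with the hood
- clip (a point): middle of the red index clip (20 mm wide, with a red round knob outside it) clamped on the rim of the slotted steel quadrant, which stands along the box's left end (110 mm left of the middle) and rises to 0.24 m above the bench; the clip's middle is 110 mm from the hinge line, its knob reaches 131 mm from it
- index (a joint): where the clip is clamped: the hood angle (rad) at which the pointer lies in the middle of the clip, 0.65 to 1.05; stiff, stays put
- jar_mid (a point): centre of the white jar with a red lid, 45 mm in diameter, 78 mm high, standing in the left-hand cell; to be left there
- beaker_mid (a point): centre of an empty glass beaker, 54 mm in diameter, 70 mm high, on the bench beyond the bottles; to be left alone
- wash_mid (a point): point 80 mm up on the axis of a wash bottle, 65 mm in diameter, 200 mm high with its spout, on the bench behind the box, to its left; to be left alone
Things that resemble listed ones, but are neither listed nor needed, are in the scene too. Leave any blue look-alike of the part that bears bottle_1_mid alone.

How it is judged:
On the way:
1. both bottles stand in the two empty cells, let go, with the hood still folded back (((horizontal distance between bottle_1_mid and cell_b below 0.01 m and z of bottle_1_mid in the frame of cell_b between 0.046 and 0.0585 m and angle between each of bottle_1_mid, bottle_2_mid's own z axis and vertical below 0.12 rad and horizontal distance between bottle_2_mid and cell_c below 0.01 m and z of bottle_2_mid in the frame of cell_c between 0.046 and 0.0585 m) or (horizontal distance between bottle_1_mid and cell_c below 0.01 m and z of bottle_1_mid in the frame of cell_c between 0.046 and 0.0585 m and angle between each of bottle_1_mid, bottle_2_mid's own z axis and vertical below 0.12 rad and horizontal distance between bottle_2_mid and cell_b below 0.01 m and z of bottle_2_mid in the frame of cell_b between 0.046 and 0.0585 m)) and contact force between the fingers and bottle_1 below 0.1 N and contact force between the fingers and bottle_2 below 0.1 N and value of joint hood above 1.9 rad), for 0.2 s.
At the end, for the whole second after the job is handed in: one amber bottle upright on the floor of each empty cell (axis within 10 mm of its centre), let go; hood still, pointer within 10 mm (5 degrees) of the middle of the red clip, carried by the fingers (over 1 N) and resting on nothing in the box (((horizontal distance between bottle_1_mid and cell_b below 0.01 m and z of bottle_1_mid in the frame of cell_b between 0.046 and 0.0585 m and angle between each of bottle_1_mid, bottle_2_mid's own z axis and vertical below 0.12 rad and horizontal distance between bottle_2_mid and cell_c below 0.01 m and z of bottle_2_mid in the frame of cell_c between 0.046 and 0.0585 m) or (horizontal distance between bottle_1_mid and cell_c below 0.01 m and z of bottle_1_mid in the frame of cell_c between 0.046 and 0.0585 m and angle between each of bottle_1_mid, bottle_2_mid's own z axis and vertical below 0.12 rad and horizontal distance between bottle_2_mid and cell_b below 0.01 m and z of bottle_2_mid in the frame of cell_b between 0.046 and 0.0585 m)) and contact force between the fingers and bottle_1 below 0.1 N and contact force between the fingers and bottle_2 below 0.1 N and distance between pointer and clip below 0.01 m and velocity of joint hood between -0.15 and 0.15 rad/s and contact force between the fingers and hood above 1 N and contact force between hood and bottle_1 below 0.2 N and contact force between hood and bottle_2 below 0.2 N and contact force between hood and jar below 0.2 N); the arm keeps its last pose, push and grip.
It fails at once if the beaker or the wash bottle was shifted more than 3 cm or tipped (distance of any of beaker_mid, wash_mid from where it was at the start of the episode above 0.03 m or angle between any of beaker_mid, wash_mid's own z axis and vertical above 0.35 rad).
It fails at once if the jar in the box was shifted more than 3 cm or tipped (distance of jar_mid from where it was at the start of the episode above 0.03 m or angle between jar_mid's own z axis and vertical above 0.35 rad).
It fails at once if the hood dropped nearly shut (value of joint hood below 0.4 rad).
It fails at once if a bottle was knocked over (angle between any of bottle_1_mid, bottle_2_mid's own z axis and vertical above 0.9 rad).
It also fails if it takes over 72 s, if anything falls off the work surface, if the arm or the gripper's body presses on something with over 40 N, if the wrist force passes 120 N, or if a joint passes its speed limit or range.

## Working session

There is one attempt and no reset: what is moved stays moved. The work goes in short steps, Python scripts to look and compute and a tool call to move; the robot and the scene stay as the last step left them, time stands still between calls to the robot, and variables do not carry over. Pictures are saved under pics/ and viewed, and the job is handed in when it is done.

Besides the shell and the picture viewer there is one more tool, called after "Call:" as name(argument=value, ...) on one line, values as JSON. arm_command: Moves the arm, as the interface text tells. Its arguments: {"type":"object","properties":{"targets":{"type":"array"},"grip_force":{"type":"number"}},"required":["targets"]}

```bash
ls; mkdir -p pics
python3 - <<'E'
from rig import manip
import cv2
print(manip.get_state())
for n in ["scene","top"]:
    im=manip.get_image(n); cv2.imwrite(f"pics/{n}0.png",im[:,:,::-1]); c=manip.calibration(n); print(n,c)
E
```

```text
pics
{'clock': 0.0, 'qpos': array([ 1.06603188e+00,  2.76553843e-01,  1.50610632e+00,  6.09110502e-06,
        1.36072764e+00, -1.20970203e-01]), 'qd': array([-0.00129528, -0.00050025,  0.000418  , -0.00028691, -0.00033564,
        0.00091125]), 'effort': array([-1.56273627e-04, -4.16792500e+01, -2.45808792e+01, -1.09034270e-04,
        1.13103987e-02,  1.38629571e-05]), 'position': array([0.21518477, 0.53298014, 0.4038736 ]), 'ee_rot': array([ 0.69392954,  0.13425766,  0.69432424, -0.1354641 ]), 'contact_force': array([-0.64289422,  0.01697536,  0.59268031]), 'moment': array([0.00852307, 0.02116145, 0.01518447]), 'width': 0.08492535501727634}
scene {'fx': 448.7547574969198, 'fy': 448.7547574969198, 'cx': 276.81045295645447, 'cy': 212.98570752378126, 'k1': 0.025322268530735836, 'R': array([[-0.77122844, -0.63646285, -0.01103366],
       [-0.45141277,  0.55905229, -0.69547613],
       [ 0.44881311, -0.53139023, -0.71846448]]), 't': array([0.25462765, 0.44787614, 0.59426365])}
top {'fx': 458.8167149265983, 'fy': 458.8167149265983, 'cx': 295.6030179120272, 'cy': 206.06125030173231, 'k1': -0.09347729644240912, 'R': array([[-0.01628038, -0.99984819, -0.00620802],
       [-0.99362964,  0.01687096, -0.11142492],
       [ 0.11151274,  0.00435444, -0.99375346]]), 't': array([-0.2598256 ,  0.54315279,  0.94637482])}
```

View pics/scene0.png

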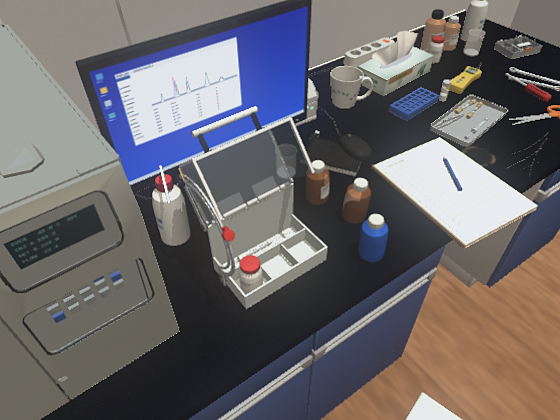

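View pics/top0.png

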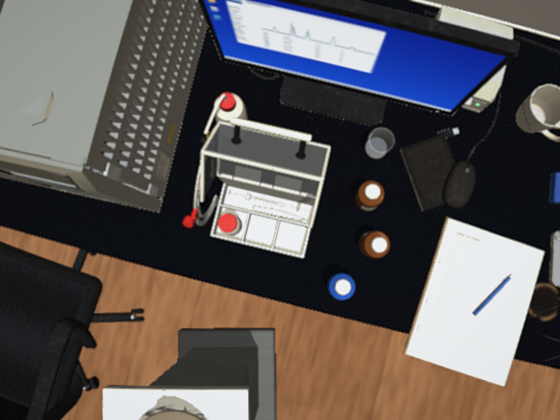

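```bash
cat > h.py <<'E'
import numpy as np, cv2
from rig import manip
def proj(c,X):
    X=np.atleast_2d(X); p=X@np.array(c['R']).T+c['t']; s=p[:,:2]/p[:,2:]
    r2=(s**2).sum(1,keepdims=True); s=s*(1+c['k1']*r2)
    return np.c_[s[:,0]*c['fx']+c['cx'],s[:,1]*c['fy']+c['cy']]
def ray(c,uv):
    d=np.array([(uv[0]-c['cx'])/c['fx'],(uv[1]-c['cy'])/c['fy']]); s=d.copy()
    for _ in range(30): s=d/(1+c['k1']*(s@s))
    R=np.array(c['R']); o=-R.T@c['t']; v=R.T@np.array([s[0],s[1],1]); return o,v/np.linalg.norm(v)
def atz(c,uv,z):
    o,v=ray(c,uv); return o+v*(z-o[2])/v[2]
def tri(obs):
    A=np.zeros((3,3));b=np.zeros(3)
    for c,uv in obs:
        o,v=ray(c,uv);P=np.eye(3)-np.outer(v,v);A+=P;b+=P@o
    X=np.linalg.solve(A,b); return X,[proj(c,X)[0]-uv for c,uv in obs]
def crop(src,dst,x0,y0,x1,y1,k):
    im=cv2.imread(src)[y0:y1,x0:x1]; cv2.imwrite(dst,cv2.resize(im,None,fx=k,fy=k,interpolation=cv2.INTER_CUBIC))
def snap(n,dst):
    c=manip.calibration(n) if n=='wrist' else None
    im=manip.get_image(n); cv2.imwrite(dst,im[:,:,::-1]); return c or manip.calibration(n)
E
python3 - <<'E'
from h import *
crop('pics/top0.png','pics/top0c.png',180,80,400,310,2.6 if 0 else 2.5)
crop('pics/scene0.png','pics/scene0c.png',140,90,400,310,2.6)
E
```

```text
(no output)
```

View pics/top0c.png

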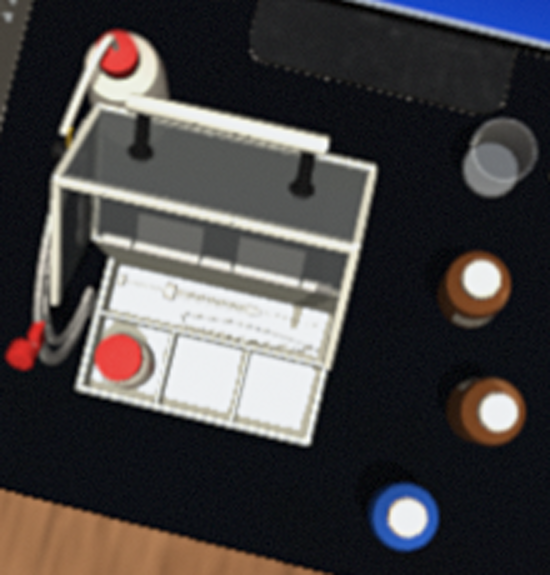

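View pics/scene0c.png

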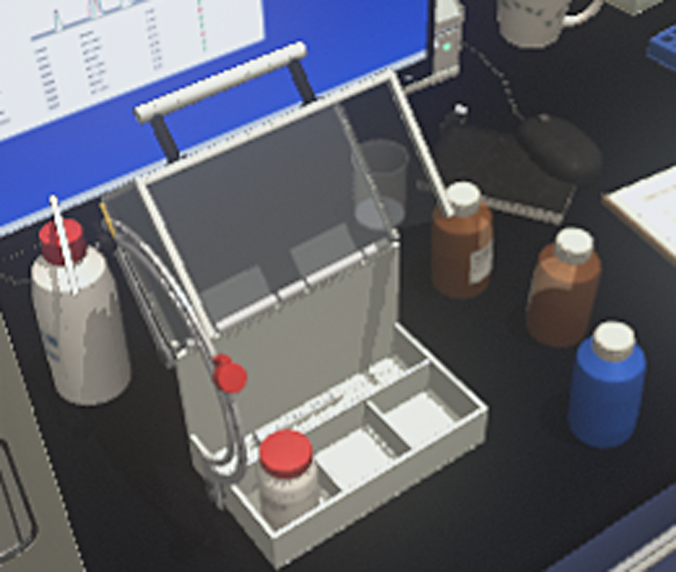

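```bash
cat > fit.py <<'E'
from h import *
from scipy.optimize import least_squares
ct=manip.calibration('top'); cs=manip.calibration('scene')
T=lambda x,y:(x/2.5+180-.3,y/2.5+80-.3); S=lambda x,y:(x/2.6+140-.3,y/2.6+90-.3)
for n,a,b in [('b1',T(483,279),S(463,190)),('b2',T(498,413),S(574,238)),('blue',T(407,518),S(614,332))]:
    print(n,atz(ct,a,.105),atz(cs,b,.105),tri([(ct,a),(cs,b)]))
obs=[(ct,T(78,388),(-.06,.1,.045)),(ct,T(311,442),(-.06,-.1,.045)),(cs,S(277,541),(-.06,.1,.045)),(cs,S(487,407),(-.06,-.1,.045)),
 (cs,S(279,563),(-.06,.1,0)),(cs,S(484,438),(-.06,-.1,0))]
q=2.3; hx=.056
def bar(q,y,hx): return (hx-.155*np.cos(q)-.045*np.sin(q),y,.138+.155*np.sin(q)-.045*np.cos(q))
def W(p,X):
    X=np.array(X);c,s=np.cos(p[2]),np.sin(p[2]); return np.array([p[0]+c*X[0]-s*X[1],p[1]+s*X[0]+c*X[1],X[2]])
def f(p): return np.concatenate([proj(c,W(p,X))[0]-uv for c,uv,X in obs])
r=least_squares(f,[.55,-.1,-.2]);print(r.x,np.round(r.fun,1))
p=r.x
im=cv2.imread('pics/top0.png'); ims=cv2.imread('pics/scene0.png')
pts=[(-.06,.1,.045),(-.06,-.1,.045),(.06,.1,.134),(.06,-.1,.134),(-.023,0,.009),(-.023,-.064,.009),bar(2.3,.055,hx),bar(2.3,-.055,hx),(hx,.1,.138),(hx,-.1,.138)]
for (c,i,n) in((ct,im,'t'),(cs,ims,'s')):
    i=cv2.resize(i,None,fx=3,fy=3)
    for X in pts:
        u=proj(c,W(p,X))[0]*3; cv2.circle(i,tuple(int(v) for v in u),4,(0,255,0),1)
    i=i[230:930,520:1220] if n=='t' else i[250:930,400:1200]
    cv2.imwrite(f'pics/fit_{n}.png',i[:600])
print([ (X,np.round(W(p,X),4)) for X in pts])
E
python3 fit.py
```

```text
b1 [ 0.55699097 -0.42204254  0.105     ] [ 0.55712508 -0.4189851   0.105     ] (array([ 0.55809235, -0.42202184,  0.10242918]), [array([-0.23926064, -0.36479471]), array([0.38796047, 0.0400395 ])])
b2 [ 0.45140517 -0.43017215  0.105     ] [ 0.45129486 -0.42591499  0.105     ] (array([ 0.45235738, -0.43033844,  0.10122897]), [array([-0.26689812, -0.43620507]), array([0.47506409, 0.02861889])])
blue [ 0.37179953 -0.35708369  0.105     ] [ 0.37173401 -0.35501296  0.105     ] (array([ 0.37207915, -0.35704466,  0.10306374]), [array([-0.11911636, -0.20897054]), array([0.24114582, 0.01500993])])
[ 0.51272076 -0.20084789 -0.23797333] [-0.7  0.7 -0.4  0.4 -0.8 -2.6  0.6 -1.8 -0.1  2.3  0.3  0.1]
[((-0.06, 0.1, 0.045), array([ 0.478 , -0.0895,  0.045 ])), ((-0.06, -0.1, 0.045), array([ 0.4308, -0.2839,  0.045 ])), ((0.06, 0.1, 0.134), array([ 0.5946, -0.1178,  0.134 ])), ((0.06, -0.1, 0.134), array([ 0.5475, -0.3122,  0.134 ])), ((-0.023, 0, 0.009), array([ 0.4904, -0.1954,  0.009 ])), ((-0.023, -0.064, 0.009), array([ 0.4753, -0.2576,  0.009 ])), ((np.float64(0.12571604875042033), 0.055, np.float64(0.28356672884498374)), array([ 0.6479, -0.177 ,  0.2836])), ((np.float64(0.12571604875042033), -0.055, np.float64(0.28356672884498374)), array([ 0.6219, -0.2839,  0.2836])), ((0.056, 0.1, 0.138), array([ 0.5907, -0.1169,  0.138 ])), ((0.056, -0.1, 0.138), array([ 0.5436, -0.3112,  0.138 ]))]
```

View pics/fit_t.png

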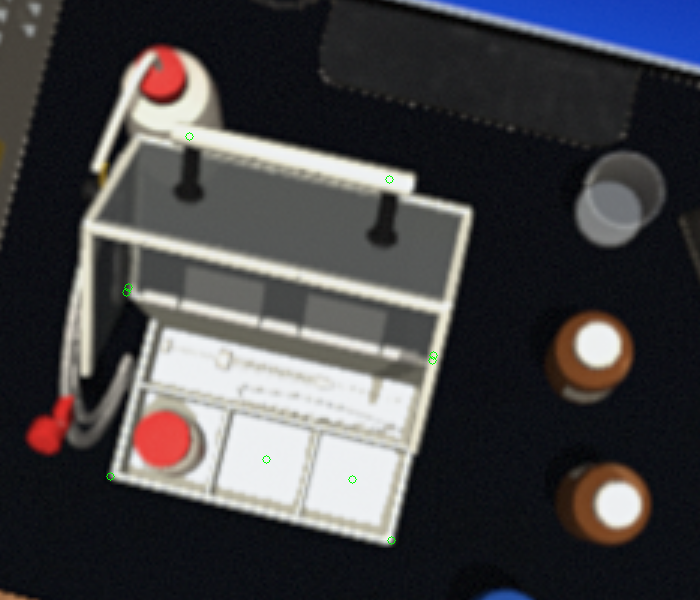

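View pics/fit_s.png

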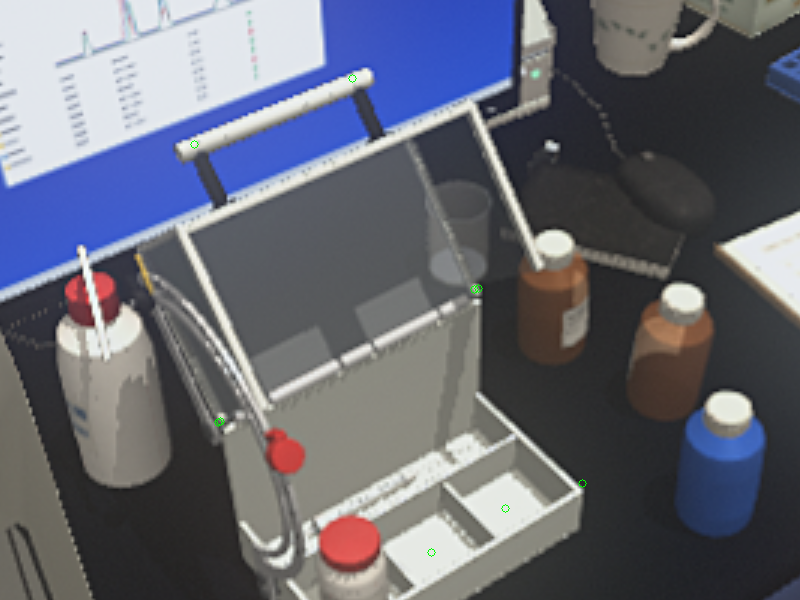

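```bash
cat >> h.py <<'E'
from scipy.spatial.transform import Rotation as Ro
def RQ(q): return Ro.from_quat([q[1],q[2],q[3],q[0]])
PSI=-.238
ex=np.array([np.cos(PSI),np.sin(PSI),0]); ey=np.array([-np.sin(PSI),np.cos(PSI),0]); ez=np.array([0,0,1.])
def orient(t,jy):  # tool x tilted fwd by t deg in plane perpendicular to jaw dir jy
    jy=np.array(jy)/np.linalg.norm(jy); f=np.cross(jy,ez); 
    x=np.sin(np.radians(t))*f-np.cos(np.radians(t))*ez
    return Ro.from_matrix(np.c_[x,jy,np.cross(x,jy)])
def plan(p0,R0,p1,R1,n):
    """n rows with straight line/slerp, in tool axes at row start"""
    rv=(R0.inv()*R1).as_rotvec()/n; d=(np.array(p1)-p0)/n; R=R0
    for i in range(n):
        print(i,np.round(R.inv().apply(d),4).tolist(),np.round(np.degrees(rv),2).tolist()); R=R*Ro.from_rotvec(rv)
E
python3 - <<'E'
from h import *
s=manip.get_state(); R=RQ(s['ee_rot']); print(R.as_matrix().round(3))
for sg in(1,-1):
    R1=orient(40,sg*ey)
    if R1.as_matrix()[0,0]<0: R1=orient(-40,sg*ey)
    print(R1.as_matrix().round(3),np.degrees((R.inv()*R1).as_rotvec()))
R1=orient(40,ey)
plan(s['position'],R,[.33,-.36,.36],R1,20)
E
```

```text
[[-0.001  0.374  0.927]
 [-0.001  0.927 -0.374]
 [-1.    -0.002 -0.   ]]
[[ 0.625  0.236  0.744]
 [-0.152  0.972 -0.181]
 [-0.766  0.     0.643]] [ -7.97780463 -39.94581556   3.00798117]
[[ 0.625 -0.236 -0.744]
 [-0.152 -0.972  0.181]
 [-0.766 -0.    -0.643]] [161.73715182   4.43496934  58.89613564]
0 [0.0023, -0.0392, 0.022] [-0.4, -2.0, 0.15]
1 [0.0029, -0.0394, 0.0217] [-0.4, -2.0, 0.15]
2 [0.0036, -0.0396, 0.0213] [-0.4, -2.0, 0.15]
3 [0.0042, -0.0397, 0.0209] [-0.4, -2.0, 0.15]
4 [0.0048, -0.0399, 0.0204] [-0.4, -2.0, 0.15]
5 [0.0054, -0.04, 0.02] [-0.4, -2.0, 0.15]
6 [0.006, -0.0402, 0.0195] [-0.4, -2.0, 0.15]
7 [0.0066, -0.0403, 0.019] [-0.4, -2.0, 0.15]
8 [0.0071, -0.0405, 0.0185] [-0.4, -2.0, 0.15]
9 [0.0076, -0.0406, 0.018] [-0.4, -2.0, 0.15]
10 [0.0081, -0.0408, 0.0174] [-0.4, -2.0, 0.15]
11 [0.0086, -0.0409, 0.0168] [-0.4, -2.0, 0.15]
12 [0.0091, -0.0411, 0.0162] [-0.4, -2.0, 0.15]
13 [0.0095, -0.0412, 0.0156] [-0.4, -2.0, 0.15]
14 [0.01, -0.0413, 0.015] [-0.4, -2.0, 0.15]
15 [0.0104, -0.0415, 0.0143] [-0.4, -2.0, 0.15]
16 [0.0108, -0.0416, 0.0137] [-0.4, -2.0, 0.15]
17 [0.0111, -0.0417, 0.013] [-0.4, -2.0, 0.15]
18 [0.0114, -0.0418, 0.0123] [-0.4, -2.0, 0.15]
19 [0.0118, -0.0419, 0.0116] [-0.4, -2.0, 0.15]
```

Call:
arm_command(targets=[{"dp":[0,-0.032,0.026],"turn":[0,0,0],"grip":0},{"dp":[0,-0.032,0.026],"turn":[0,0,0],"grip":0},{"dp":[0,-0.032,0.026],"turn":[0,0,0],"grip":0},{"dp":[0,-0.032,0.026],"turn":[0,0,0],"grip":0},{"dp":[0,-0.032,0.026],"turn":[0,0,0],"grip":0},{"dp":[0,-0.032,0.026],"turn":[0,0,0],"grip":0},{"dp":[0,-0.032,0.026],"turn":[0,0,0],"grip":0},{"dp":[0,-0.032,0.026],"turn":[0,0,0],"grip":0}])

```text
clock: 0.9
position: [0.3122, 0.2163, 0.4045]
ee_rot: [0.694, 0.135, 0.694, -0.135]
contact_force: [0.6, -0.6, -0.4]
width: 0.0427
```

Call:
arm_command(targets=[{"dp":[0,-0.036,0.014],"turn":[0,0,0],"grip":0},{"dp":[0,-0.036,0.014],"turn":[0,0,0],"grip":0},{"dp":[0,-0.036,0.014],"turn":[0,0,0],"grip":0},{"dp":[0,-0.036,0.014],"turn":[0,0,0],"grip":0},{"dp":[0,-0.036,0.014],"turn":[0,0,0],"grip":0},{"dp":[0,-0.036,0.014],"turn":[0,0,0],"grip":0},{"dp":[0,-0.036,0.014],"turn":[0,0,0],"grip":0},{"dp":[0,-0.036,0.014],"turn":[0,0,0],"grip":0}])

```text
clock: 1.7
position: [0.3077, -0.0925, 0.4046]
ee_rot: [0.694, 0.135, 0.694, -0.135]
contact_force: [1.1, 0.3, 0.8]
width: 0.0425
```

Run:
```python
from h import *
s=manip.get_state(); R=RQ(s['ee_rot'])
plan(s['position'],R,[.28,-.25,.38],orient(40,ey),6)
```

```text
0 [0.0041, -0.0261, 0.0056] [-1.34, -6.65, 0.48]
1 [0.0045, -0.0262, 0.0045] [-1.34, -6.65, 0.48]
2 [0.0047, -0.0264, 0.0033] [-1.34, -6.65, 0.48]
3 [0.0048, -0.0265, 0.0021] [-1.34, -6.65, 0.48]
4 [0.0047, -0.0265, 0.001] [-1.34, -6.65, 0.48]
5 [0.0046, -0.0266, -0.0002] [-1.34, -6.65, 0.48]
```

Call:
arm_command(targets=[{"dp":[0.004,-0.026,0.006],"turn":[-1.33,-6.66,0.5],"grip":0},{"dp":[0.0045,-0.026,0.0045],"turn":[-1.33,-6.66,0.5],"grip":0},{"dp":[0.005,-0.026,0.003],"turn":[-1.33,-6.66,0.5],"grip":0},{"dp":[0.005,-0.026,0.002],"turn":[-1.33,-6.66,0.5],"grip":0},{"dp":[0.005,-0.026,0.001],"turn":[-1.33,-6.66,0.5],"grip":0},{"dp":[0.005,-0.026,0],"turn":[-1.33,-6.66,0.5],"grip":0},{"dp":[0,0,0],"turn":[0,0,0],"grip":0}])

```text
clock: 2.4
position: [0.3033, -0.2281, 0.3949]
ee_rot: [0.886, 0.06, 0.443, -0.12]
contact_force: [-0.8, 1.4, 0.1]
width: 0.043
```

Run:
```python
from h import *
s=manip.get_state(); print(s['position'],s['qpos'].round(3),RQ(s['ee_rot']).as_matrix().round(3))
c=snap('wrist','pics/w1.png'); print(c)
```

```text
[ 0.30330051 -0.22814869  0.39485664] [-1.052 -0.164  2.109  0.624  0.811 -2.703] [[ 0.579  0.266  0.771]
 [-0.159  0.964 -0.213]
 [-0.8    0.     0.6  ]]
{'fx': 295.5312030271447, 'fy': 295.5312030271447, 'cx': 278.5631187442224, 'cy': 207.66914642600716, 'k1': -0.049283446406047, 'R': array([[ 2.65877198e-01,  9.64006829e-01,  3.85299187e-04],
       [ 5.70789581e-01, -1.57748269e-01,  8.05800681e-01],
       [ 7.76858140e-01, -2.14024103e-01, -5.92186722e-01]]), 't': array([ 0.1394994 , -0.44809031, -0.0577366 ])}
```

View pics/w1.png

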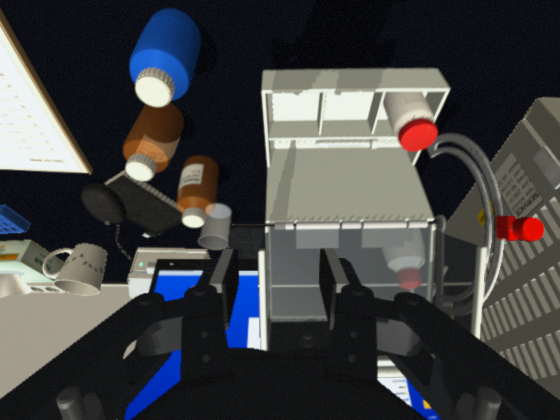

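Call:
arm_command(targets=[{"dp":[0,0,0],"turn":[8.5,0,0],"grip":0},{"dp":[0,0,0],"turn":[8.5,0,0],"grip":0},{"dp":[0,0,0],"turn":[8.5,0,0],"grip":0},{"dp":[0,0,0],"turn":[8.5,0,0],"grip":0},{"dp":[0,0,0],"turn":[8.5,0,0],"grip":0},{"dp":[0,0,0],"turn":[8.5,0,0],"grip":0},{"dp":[0,0,0],"turn":[8.5,0,0],"grip":0},{"dp":[0,0,0],"turn":[8.5,0,0],"grip":0}])

```text
clock: 3.25
position: [0.3033, -0.2248, 0.3938]
ee_rot: [0.7, 0.546, 0.304, -0.346]
contact_force: [0.5, 0.2, -0.5]
width: 0.0425
```

Run:
```python
from h import *
s=manip.get_state(); print(s['position'],s['qpos'].round(3))
R=RQ(s['ee_rot']); R1=orient(-40,-ey); print(R1.as_matrix().round(2),(R.inv()*R1).magnitude()*57.3)
plan(s['position'],R,[.28,-.26,.36],R1,14)
```

```text
[ 0.30332824 -0.22480272  0.39376973] [-1.047 -0.165  2.112  0.619  0.815 -1.511]
[[ 0.62 -0.24 -0.74]
 [-0.15 -0.97  0.18]
 [-0.77 -0.   -0.64]] 110.74125166914479
0 [0.0014, -0.0031, 0.0018] [7.9, 0.21, 0.2]
1 [0.0013, -0.0028, 0.0023] [7.9, 0.21, 0.2]
2 [0.0013, -0.0025, 0.0026] [7.9, 0.21, 0.2]
3 [0.0013, -0.0021, 0.003] [7.9, 0.21, 0.2]
4 [0.0013, -0.0017, 0.0032] [7.9, 0.21, 0.2]
5 [0.0013, -0.0012, 0.0034] [7.9, 0.21, 0.2]
6 [0.0013, -0.0008, 0.0036] [7.9, 0.21, 0.2]
7 [0.0012, -0.0003, 0.0036] [7.9, 0.21, 0.2]
8 [0.0012, 0.0002, 0.0037] [7.9, 0.21, 0.2]
9 [0.0012, 0.0007, 0.0036] [7.9, 0.21, 0.2]
10 [0.0012, 0.0012, 0.0035] [7.9, 0.21, 0.2]
11 [0.0012, 0.0017, 0.0033] [7.9, 0.21, 0.2]
12 [0.0012, 0.0021, 0.003] [7.9, 0.21, 0.2]
13 [0.0012, 0.0025, 0.0027] [7.9, 0.21, 0.2]
```

Call:
arm_command(targets=[{"dp":[0,0,0],"turn":[8.5,0.2,0.2],"grip":0},{"dp":[0,0,0],"turn":[8.5,0.2,0.2],"grip":0},{"dp":[0,0,0],"turn":[8.5,0.2,0.2],"grip":0},{"dp":[0,0,0],"turn":[8.5,0.2,0.2],"grip":0},{"dp":[0,0,0],"turn":[8.5,0.2,0.2],"grip":0},{"dp":[0,0,0],"turn":[8.5,0.2,0.2],"grip":0},{"dp":[0,0,0],"turn":[8.5,0.2,0.2],"grip":0},{"dp":[0,0,0],"turn":[8.5,0.2,0.2],"grip":0}])

```text
clock: 4.05
position: [0.3034, -0.2248, 0.3938]
ee_rot: [0.276, 0.852, 0.061, -0.44]
contact_force: [-0.2, 0.5, -0.1]
width: 0.0429
```

Call:
arm_command(targets=[{"dp":[0,0,0],"turn":[8.5,0.2,0.2],"grip":0},{"dp":[0,0,0],"turn":[8.5,0.2,0.2],"grip":0},{"dp":[0,0,0],"turn":[8.5,0.2,0.2],"grip":0},{"dp":[0,0,0],"turn":[8.5,0.2,0.2],"grip":0},{"dp":[0,0,0],"turn":[8.5,0.2,0.2],"grip":0},{"dp":[0,0,0],"turn":[0,0,0],"grip":0}])

```text
clock: 4.65
position: [0.3034, -0.2249, 0.3938]
ee_rot: [-0.046, 0.899, -0.107, -0.423]
contact_force: [-0.3, 0.2, -0.4]
width: 0.0425
```

Run:
```python
from h import *
s=manip.get_state(); print(s['position'],s['qpos'].round(3))
c=snap('wrist','pics/w2.png'); 
R=RQ(s['ee_rot']); R1=orient(-40,-ey); print(R.as_matrix().round(3),(R.inv()*R1).as_rotvec()*57.3)
# place above b2: grasp point
b2=np.array([.4523,-.4285,.16]); p=b2-.155*R1.apply([1,0,0]);print(p)
plan(s['position'],R,p,R1,6)
```

```text
[ 0.30340316 -0.22487899  0.3938171 ] [-1.074 -0.169  2.132  0.712  0.807  0.319]
[[ 0.62  -0.231 -0.75 ]
 [-0.153 -0.973  0.173]
 [-0.769  0.008 -0.639]] [ 0.5005056  0.3023205 -0.1497131]
[ 0.35547641 -0.40501079  0.27873689]
0 [0.0247, 0.0271, 0.0006] [0.08, 0.05, -0.02]
1 [0.0247, 0.0271, 0.0005] [0.08, 0.05, -0.02]
2 [0.0247, 0.0271, 0.0005] [0.08, 0.05, -0.02]
3 [0.0247, 0.0271, 0.0005] [0.08, 0.05, -0.02]
4 [0.0247, 0.0271, 0.0005] [0.08, 0.05, -0.02]
5 [0.0247, 0.0271, 0.0005] [0.08, 0.05, -0.02]
```

View pics/w2.png

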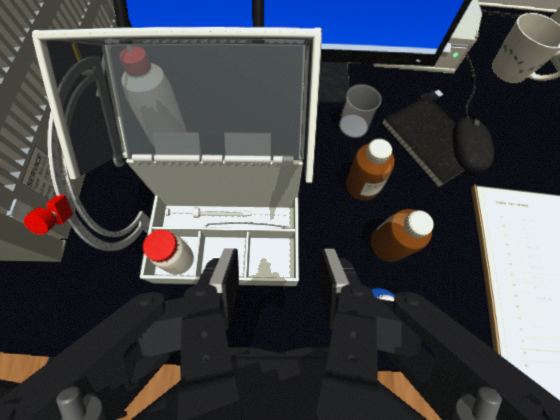

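Run:
```python
from h import *
import pickle
pickle.dump(manip.calibration('wrist'),open('cw2.pkl','wb'))
crop('pics/w2.png','pics/w2b.png',130,180,330,300,4)
crop('pics/w2.png','pics/w2c.png',330,120,450,270,4)
crop('pics/w1.png','pics/w1b.png',250,60,460,230,3.8)
```

```text
(no output)
```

View pics/w2b.png

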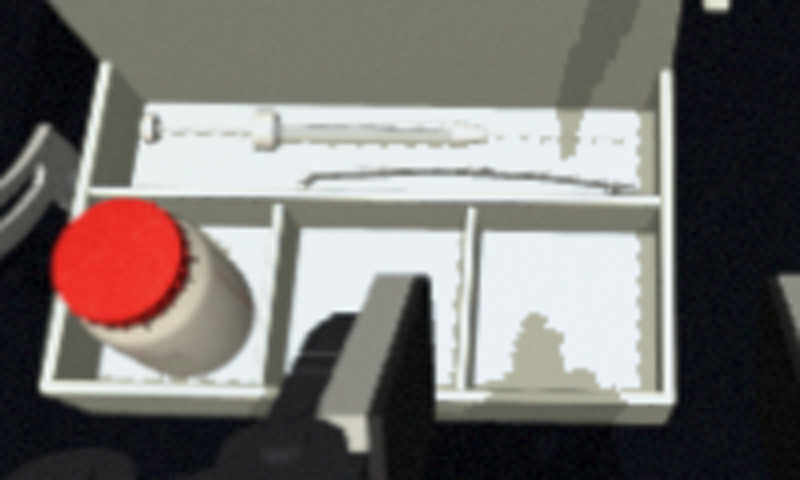

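View pics/w2c.png

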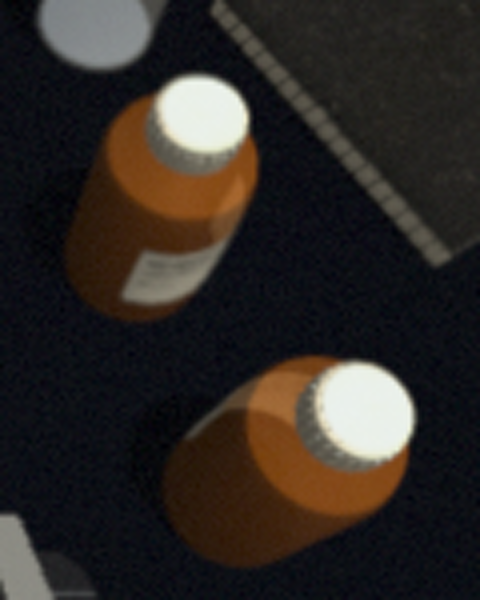

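View pics/w1b.png

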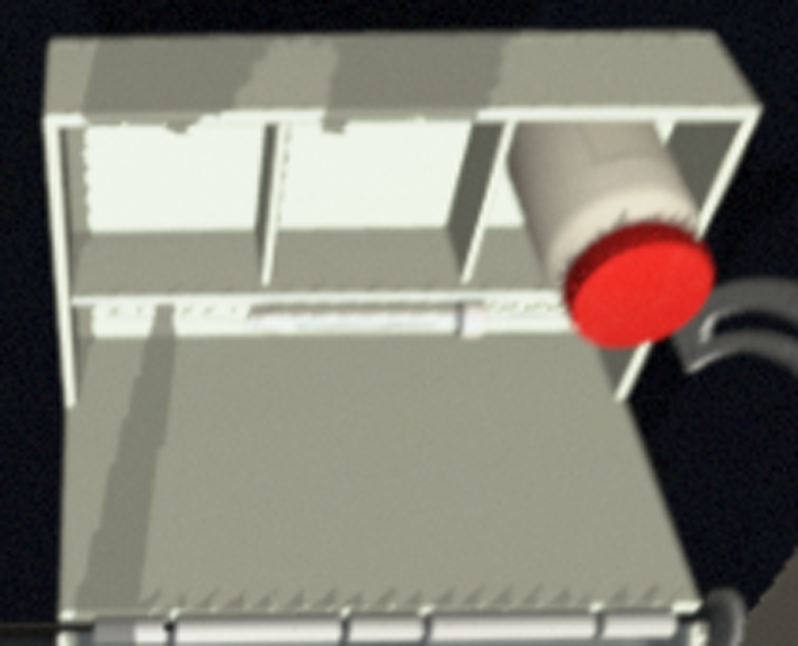

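```bash
cat > fit2.py <<'E'
from h import *
import pickle
from scipy.optimize import least_squares
ct=manip.calibration('top'); cs=manip.calibration('scene'); c2=pickle.load(open('cw2.pkl','rb'))
c1={'fx': 295.5312030271447, 'fy': 295.5312030271447, 'cx': 278.5631187442224, 'cy': 207.66914642600716, 'k1': -0.049283446406047, 'R': np.array([[ 2.65877198e-01,  9.64006829e-01,  3.85299187e-04],
       [ 5.70789581e-01, -1.57748269e-01,  8.05800681e-01],
       [ 7.76858140e-01, -2.14024103e-01, -5.92186722e-01]]), 't': np.array([ 0.1394994 , -0.44809031, -0.0577366 ])}
T=lambda x,y:(x/2.5+180-.3,y/2.5+80-.3); S=lambda x,y:(x/2.6+140-.3,y/2.6+90-.3)
B=lambda x,y:(x/4+130-.4,y/4+180-.4); C=lambda x,y:(x/4+330-.4,y/4+120-.4); D=lambda x,y:(x/3.8+250-.4,y/3.8+60-.4)
FL,FR,BL,BR=(-.06,.1,.045),(-.06,-.1,.045),(-.06,.1,0),(-.06,-.1,0)
RL,RR=(.054,.1,.134),(.054,-.1,.134)
obs=[(ct,T(78,388),FL),(ct,T(311,442),FR),(cs,S(277,541),FL),(cs,S(487,407),FR),
 (cs,S(279,563),BL),(cs,S(484,438),BR),
 (c2,B(40,392),FL),(c2,B(676,402),FR),(c2,B(672,424),BR),
 (c1,D(44,115),FR),(c1,D(762,106),FL),(c1,D(50,38),BR),(c1,D(715,32),BL),(c1,D(698,607),RL),(c1,D(62,612),RR),
 (c2,B(471,207),(.006,-.0325,.039)),(c2,B(482,232),(.006,-.034,.009)),(c2,B(640,236),(.006,-.096,.009))]
def W(p,X):
    X=np.array(X);c,s=np.cos(p[2]),np.sin(p[2]); return np.array([p[0]+c*X[0]-s*X[1],p[1]+s*X[0]+c*X[1],X[2]])
def fit(o):
    f=lambda p: np.concatenate([(proj(c,W(p,X))[0]-uv) for c,uv,X in o])
    r=least_squares(f,[.55,-.1,-.2],loss='soft_l1'); return r.x,f(r.x).reshape(-1,2).round(1).tolist()
if __name__=='__main__':
    print(fit(obs)); 
    for c in(ct,cs,c1,c2): 
        o=[a for a in obs if a[0] is c]; print(fit(o))
    p=fit(obs)[0]
    print('b',W(p,(-.025,0,.009)),'c',W(p,(-.025,-.065,.009)),'bar',W(p,(.057+.0697,0,.284)))
    print('b1',atz(c2,C(204,113),.105),'b2',atz(c2,C(364,412),.105))
    print('bases', atz(ct,(0,0),0)*0)
E
python3 fit2.py
```

```text
(array([ 0.51079595, -0.19996608, -0.24367337]), [[-1.2, 1.3], [-1.0, 1.6], [-0.7, -1.8], [1.2, -0.9], [0.0, 3.0], [0.8, 1.1], [-1.2, -0.1], [-1.0, 0.4], [-2.2, 0.0], [-0.6, 1.4], [-0.6, 1.4], [-0.7, -0.4], [-2.1, -1.0], [1.1, -0.3], [-0.9, 1.0], [-0.7, -0.5], [-0.5, -0.2], [3.0, -0.5]])
(array([ 0.51381874, -0.20225476, -0.24165542]), [[-0.1, -0.0], [0.1, 0.0]])
(array([ 0.51144929, -0.19844561, -0.22600499]), [[-0.5, -1.1], [0.3, -1.4], [0.2, 3.7], [-0.0, 0.6]])
(array([ 0.51058522, -0.19927092, -0.2500982 ]), [[0.3, 0.5], [0.2, 1.6], [0.1, -1.2], [-1.4, -0.8], [1.2, -0.2], [-0.8, 0.5]])
(array([ 0.51024469, -0.20090749, -0.23986834]), [[-0.3, 0.4], [0.0, 0.3], [-1.3, 0.0], [0.0, -0.4], [0.2, -0.0], [3.7, -0.6]])
b [ 0.4865345  -0.19393435  0.009     ] c [ 0.470852   -0.25701414  0.009     ] bar [ 0.63375301 -0.23053487  0.284     ]
b1 [ 0.55623943 -0.42130264  0.105     ] b2 [ 0.45031371 -0.4298788   0.105     ]
bases [0. 0. 0.]
```

Call:
arm_command(targets=[{"dp":[0.0245,0.0273,0.001],"turn":[0.1,0,0],"grip":0.1},{"dp":[0.0245,0.0273,0.001],"turn":[0.1,0.1,0],"grip":0.1},{"dp":[0.0245,0.0273,0.001],"turn":[0.1,0.1,0],"grip":0.1},{"dp":[0.0245,0.0273,0.001],"turn":[0.1,0.1,0],"grip":0.1},{"dp":[0.0245,0.0273,0.001],"turn":[0.1,0,0],"grip":0.1},{"dp":[0.0245,0.0273,0.001],"turn":[0,0,-0.1],"grip":0.1},{"dp":[0,0,0],"turn":[0,0,0],"grip":0.1}])

```text
clock: 5.4
position: [0.3522, -0.4103, 0.2759]
ee_rot: [-0.05, 0.9, -0.109, -0.42]
contact_force: [0.1, 0.4, 0.4]
width: 0.0474
```

```bash
sed -i 's/^PSI=.*/PSI=-.243/' h.py
cat > st.py <<'E'
from h import *
import sys
def show(tgt=None,t=40,n=1):
    s=manip.get_state(); R=RQ(s['ee_rot']); g=s['position']+.155*R.apply([1,0,0])
    print('clk',s['clock'],'pos',s['position'].round(4),'grasp',g.round(4),'q',s['qpos'].round(3),'F',s['contact_force'].round(1),'w',round(s['width'],4))
    print(R.as_matrix().round(3).tolist())
    return s,R,g
E
python3 - <<'E'
from st import *
s,R,g=show(); c=snap('wrist','pics/w3.png')
d=np.array([.451,-.4295,.112])-g; print(d,R.inv().apply(d)); R1=orient(-40,-ey);print((R.inv()*R1).as_rotvec()*57.3)
E
```

```text
clk 5.4 pos [ 0.3522 -0.4103  0.2759] grasp [ 0.4488 -0.4343  0.1571] q [-1.178  0.263  2.026  1.008  0.657 -0.133] F [0.1 0.4 0.4] w 0.0474
[[0.623, -0.239, -0.744], [-0.155, -0.971, 0.183], [-0.766, 0.001, -0.642]]
[ 0.00219079  0.00479608 -0.04508371] [ 0.03517735 -0.0052313   0.02820515]
[0.1016769  0.03249927 0.00177137]
```

View pics/w3.png

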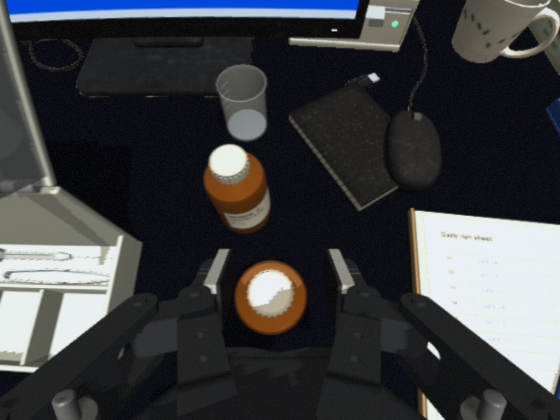

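Call:
arm_command(targets=[{"dp":[0,-0.005,0],"turn":[0,0,0],"grip":0.1},{"dp":[0.0117,0,0.0094],"turn":[0,0,0],"grip":0.1},{"dp":[0.0117,0,0.0094],"turn":[0,0,0],"grip":0.1},{"dp":[0.0117,0,0.0094],"turn":[0,0,0],"grip":0.1},{"dp":[0,0,0],"turn":[0,0,0],"grip":0.1}])

```text
clock: 5.95
position: [0.3535, -0.4004, 0.233]
ee_rot: [-0.051, 0.9, -0.108, -0.419]
contact_force: [0.5, 0.8, 1.2]
width: 0.0471
```

Call:
arm_command(targets=[{"dp":[0,0,0],"turn":[0,0,0],"grip":-0.5},{"dp":[0,0,0],"turn":[0,0,0],"grip":-0.7},{"dp":[0,0,0],"turn":[0,0,0],"grip":-0.7},{"dp":[0,0,0],"turn":[0,0,0],"grip":-0.7}], grip_force=50)

```text
clock: 6.35
position: [0.354, -0.4028, 0.2348]
ee_rot: [-0.05, 0.901, -0.11, -0.418]
contact_force: [-0.5, 0.4, 4.7]
width: 0.0252
```

Run:
```python
from st import *
s,R,g=show(); c=snap('wrist','pics/w4.png')
```

```text
clk 6.35 pos [ 0.354  -0.4028  0.2348] grasp [ 0.4512 -0.4271  0.1165] q [-1.168  0.321  2.089  1.168  0.595 -0.317] F [-0.5  0.4  4.7] w 0.0252
[[0.627, -0.241, -0.741], [-0.156, -0.971, 0.183], [-0.763, 0.001, -0.646]]
```

View pics/w4.png

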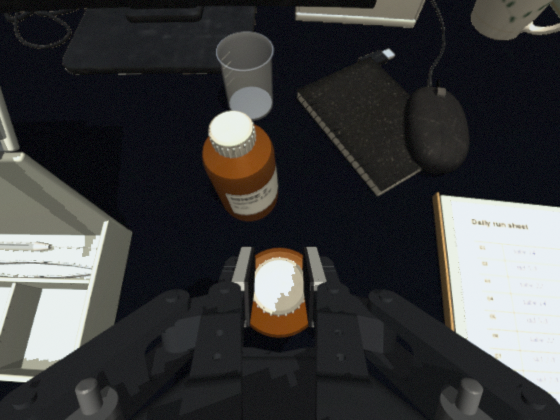

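Call:
arm_command(targets=[{"dp":[-0.008,0,-0.0065],"turn":[0,0,0],"grip":-0.7},{"dp":[-0.008,0,-0.0065],"turn":[0,0,0],"grip":-0.7},{"dp":[-0.008,0,-0.0065],"turn":[0,0,0],"grip":-0.7},{"dp":[0,0,0],"turn":[0,0,0],"grip":-0.7},{"dp":[0,0,0],"turn":[0,0,0],"grip":-0.7}])

```text
clock: 6.9
position: [0.353, -0.4024, 0.2641]
ee_rot: [-0.051, 0.9, -0.11, -0.419]
contact_force: [0.9, 0.2, -1.5]
width: 0.0251
```

Run:
```python
from st import *
s,R,g=show(); c=snap('wrist','pics/w5.png'); snap('scene','pics/s5.png')
crop('pics/s5.png','pics/s5c.png',250,100,450,300,3); crop('pics/w5.png','pics/w5c.png',180,200,380,350,3.5)
```

```text
clk 6.9 pos [ 0.353  -0.4024  0.2641] grasp [ 0.4499 -0.4265  0.1455] q [-1.17   0.273  2.055  1.057  0.632 -0.184] F [ 0.9  0.2 -1.5] w 0.0251
[[0.625, -0.24, -0.743], [-0.155, -0.971, 0.184], [-0.765, 0.001, -0.644]]
```

View pics/s5c.png

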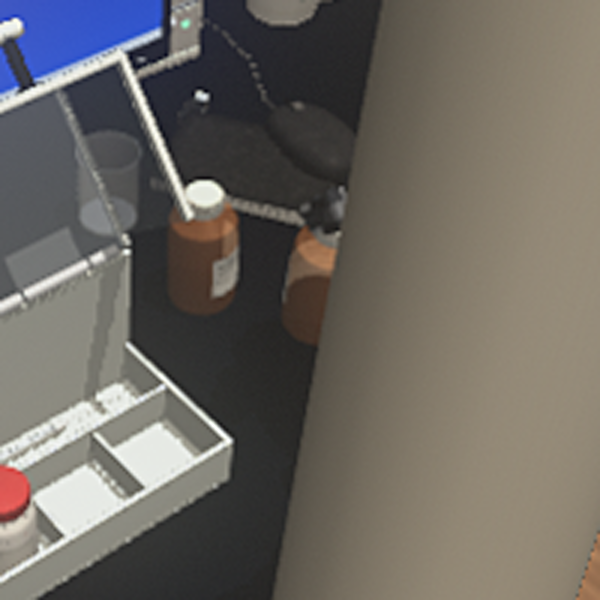

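View pics/w5c.png

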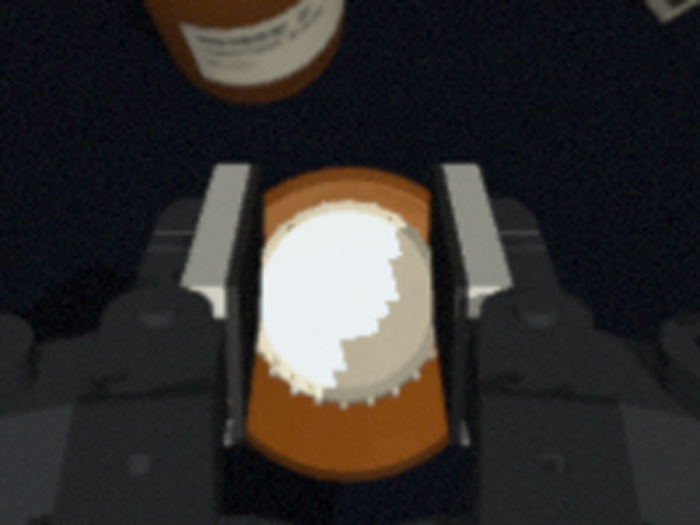

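Run:
```python
from st import *
s,R,g=show(); c=manip.calibration('wrist')
X=atz(c,(347/3.5+179.6,303/3.5+199.6),.1343); print(X,'rel grasp',[(X-g)@ex,(X-g)@ey])
```

```text
clk 7.0 pos [ 0.353  -0.4023  0.2637] grasp [ 0.4498 -0.4262  0.145 ] q [-1.169  0.273  2.055  1.057  0.633 -0.184] F [-0.9  0.5 -1.6] w 0.0252
[[0.625, -0.241, -0.743], [-0.154, -0.971, 0.184], [-0.765, -0.001, -0.644]]
[ 0.44807046 -0.42616163  0.1343    ] rel grasp [np.float64(-0.0017199790396108991), np.float64(-0.00036671801213897617)]
```

Call:
arm_command(targets=[{"dp":[-0.02,0,-0.005],"turn":[0,0,0],"grip":-0.7},{"dp":[-0.02,0,-0.005],"turn":[0,0,0],"grip":-0.7},{"dp":[0,-0.015,0],"turn":[0,0,0],"grip":-0.7},{"dp":[0,-0.023,0],"turn":[0,0,0],"grip":-0.7},{"dp":[0,-0.027,0],"turn":[0,0,0],"grip":-0.7},{"dp":[0,-0.027,0],"turn":[0,0,0],"grip":-0.7},{"dp":[0,-0.027,0],"turn":[0,0,0],"grip":-0.7},{"dp":[0,-0.027,0],"turn":[0,0,0],"grip":-0.7}])

```text
clock: 7.8
position: [0.3705, -0.2542, 0.3001]
ee_rot: [-0.052, 0.9, -0.109, -0.419]
contact_force: [-0.5, 0.6, -1.7]
width: 0.0248
```

Call:
arm_command(targets=[{"dp":[0,-0.025,0],"turn":[0,0,0],"grip":-0.7},{"dp":[0,-0.025,0],"turn":[0,0,0],"grip":-0.7},{"dp":[0,-0.02,0],"turn":[0,0,0],"grip":-0.7},{"dp":[0,-0.018,0],"turn":[0,0,0],"grip":-0.7},{"dp":[0,0,0],"turn":[0,0,0],"grip":-0.7},{"dp":[0,0,0],"turn":[0,0,0],"grip":-0.7}])

```text
clock: 8.4
position: [0.3917, -0.1702, 0.3006]
ee_rot: [-0.051, 0.9, -0.109, -0.419]
contact_force: [0.0, -0.2, -0.8]
width: 0.025
```

Run:
```python
from st import *
s,R,g=show(); c=snap('wrist','pics/w6.png'); snap('scene','pics/s6.png'); snap('top','pics/t6.png')
d=np.array([.488,-.1945,g[2]])-g; print('box d',d@ex,d@ey,R.inv().apply(d))
crop('pics/s6.png','pics/s6c.png',180,120,380,310,3);
```

```text
clk 8.4 pos [ 0.3917 -0.1702  0.3006] grasp [ 0.4885 -0.194   0.182 ] q [-0.706  0.028  2.25   0.944  0.364  0.293] F [ 0.  -0.2 -0.8] w 0.025
[[0.625, -0.239, -0.743], [-0.154, -0.971, 0.183], [-0.765, -0.0, -0.643]]
box d -0.0003793910206825526 -0.0006267412159454436 [-0.00024482  0.00062619  0.00029102]
```

View pics/s6c.png

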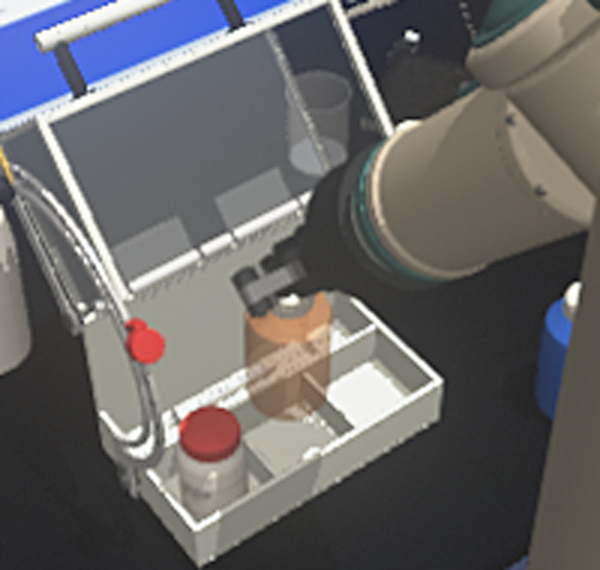

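View pics/w6.png

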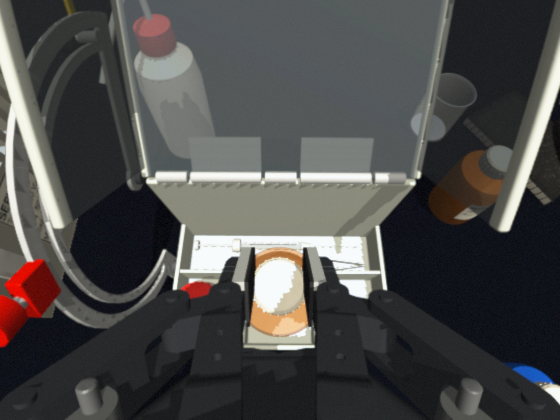

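Call:
arm_command(targets=[{"dp":[0.0077,0.0005,0.0065],"turn":[0,0,0],"grip":-0.7},{"dp":[0.0077,0,0.0064],"turn":[0,0,0],"grip":-0.7},{"dp":[0.0077,0,0.0064],"turn":[0,0,0],"grip":-0.7},{"dp":[0.0077,0,0.0064],"turn":[0,0,0],"grip":-0.7},{"dp":[0.0077,0,0.0064],"turn":[0,0,0],"grip":-0.7},{"dp":[0,0,0],"turn":[0,0,0],"grip":-0.7},{"dp":[0,0,0],"turn":[0,0,0],"grip":-0.7}])

```text
clock: 9.25
position: [0.4032, -0.1811, 0.2688]
ee_rot: [-0.046, 0.909, -0.117, -0.398]
contact_force: [-8.7, -0.3, 73.3]
width: 0.0252
```

Call:
arm_command(targets=[{"dp":[0.0023,0,0.0019],"turn":[0,0,0],"grip":-0.7},{"dp":[0.0023,0,0.0019],"turn":[0,0,0],"grip":-0.7},{"dp":[0,0,0],"turn":[0,0,0],"grip":-0.7}])

```text
clock: 9.55
position: [0.4064, -0.1824, 0.2667]
ee_rot: [-0.046, 0.911, -0.116, -0.392]
contact_force: [-7.1, -0.7, 86.2]
width: 0.0247
```

Run:
```python
from st import *
s,R,g=show(); c=snap('wrist','pics/w7.png')
d=np.array([.488,-.1945,g[2]])-g; print('box d',d@ex,d@ey)
```

```text
clk 9.55 pos [ 0.4064 -0.1824  0.2667] grasp [ 0.5096 -0.2096  0.1542] q [-0.711  0.122  2.3    1.529  0.306 -0.306] F [-7.1 -0.7 86.2] w 0.0247
[[0.665, -0.248, -0.704], [-0.176, -0.969, 0.174], [-0.725, 0.008, -0.688]]
box d -0.02456287824043532 0.009509702522057567
```

View pics/w7.png

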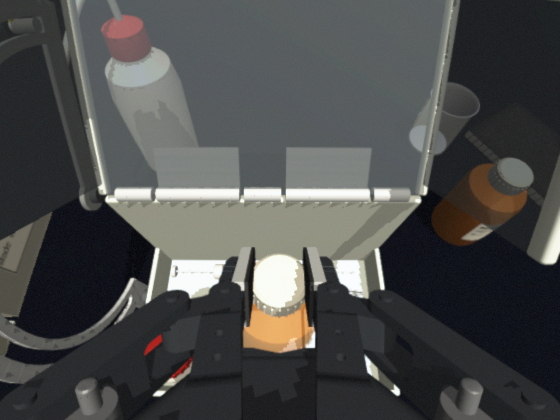

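Call:
arm_command(targets=[{"dp":[-0.0077,0,-0.0064],"turn":[0,0,0],"grip":-0.7},{"dp":[-0.0077,0,-0.0064],"turn":[0,0,0],"grip":-0.7},{"dp":[-0.0077,0,-0.0064],"turn":[0,0,0],"grip":-0.7},{"dp":[-0.0077,0,-0.0064],"turn":[0,0,0],"grip":-0.7},{"dp":[-0.0077,0,-0.0064],"turn":[0,0,0],"grip":-0.7},{"dp":[-0.0046,0,-0.0038],"turn":[0,0,0],"grip":-0.7},{"dp":[0,0,0],"turn":[0,0,0],"grip":-0.7},{"dp":[0,0,0],"turn":[0,0,0],"grip":-0.7}])

```text
clock: 10.4
position: [0.3916, -0.1721, 0.3012]
ee_rot: [-0.051, 0.9, -0.111, -0.418]
contact_force: [-1.4, -0.5, -2.8]
width: 0.0251
```

Run:
```python
from st import *
s,R,g=show(); c=snap('wrist','pics/w8.png'); snap('scene','pics/s8.png'); snap('top','pics/t8.png')
d=np.array([.488,-.1945,g[2]])-g; print('box d',d@ex,d@ey)
crop('pics/s8.png','pics/s8c.png',180,120,380,310,3);crop('pics/t8.png','pics/t8c.png',180,80,400,310,2.5)
```

```text
clk 10.4 pos [ 0.3916 -0.1721  0.3012] grasp [ 0.4885 -0.1963  0.1827] q [-0.71   0.028  2.248  0.945  0.365  0.291] F [-1.4 -0.5 -2.8] w 0.0251
[[0.625, -0.242, -0.742], [-0.156, -0.97, 0.185], [-0.764, 0.0, -0.645]]
box d -0.0009454709785626929 0.001621303520695252
```

View pics/s8c.png

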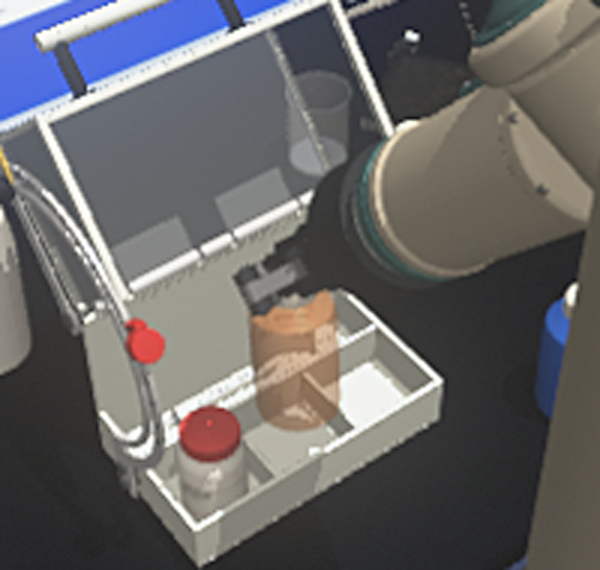

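View pics/w8.png

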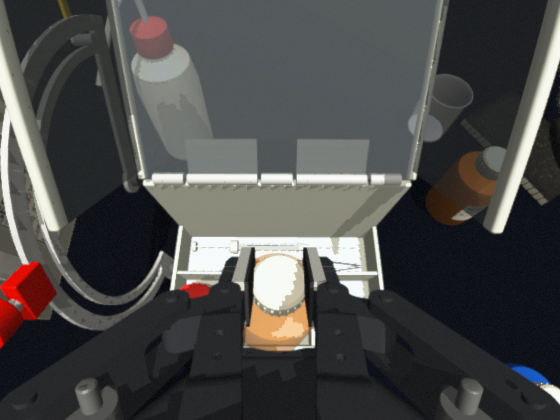

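View pics/t8c.png

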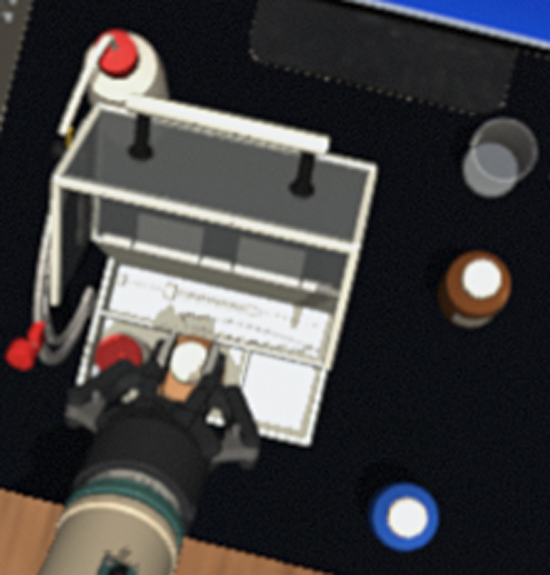

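Run:
```python
from st import *
s,R,g=show(); c=manip.calibration('wrist')
# current pose same orientation; model bottle relative to grasp; use translation invariance in tool frame
jy=R.apply([0,1,0])
a=np.linspace(0,2*np.pi,73)
def rows(th,off,up):
    ax=Ro.from_rotvec(ey*th).apply(ez)  # +th: top toward +ex
    e1=np.cross(ey,ax); 
    top=g+ex*off+ez*up    # cap top centre
    out=[]
    for h,r in((.105,.0145),(.080,.027),(.0,.027)):
        cc=top-ax*(.105-h); P=cc+r*(np.cos(a)[:,None]*e1+np.sin(a)[:,None]*ey); u=proj(c,P); out.append((u[:,0].min().round(1),u[:,0].max().round(1),u[:,1].min().round(1),u[:,1].max().round(1)))
    return out
for up in(-.0107,0.):
  for th in (0,.1,.2,.3,.4):
    print(up,th,rows(th,-.0017,up))
crop('pics/w6.png','pics/w6c.png',180,200,380,350,3.5);crop('pics/w8.png','pics/w8c.png',180,200,380,350,3.5)
im=np.vstack([cv2.imread('pics/w6c.png')[:300],cv2.imread('pics/w8c.png')[:300]]);
a=cv2.imread('pics/w6.png')[220:360,210:350];b=cv2.imread('pics/w8.png')[220:360,210:350]
cv2.imwrite('pics/w68.png',cv2.resize(np.hstack([a,b]),None,fx=2.8,fy=2.8,interpolation=cv2.INTER_CUBIC))
```

```text
clk 10.55 pos [ 0.3915 -0.1717  0.3008] grasp [ 0.4884 -0.1957  0.1822] q [-0.709  0.028  2.249  0.945  0.365  0.292] F [-0.5 -0.3 -1.6] w 0.0249
[[0.625, -0.241, -0.743], [-0.155, -0.97, 0.185], [-0.765, -0.0, -0.644]]
-0.0107 0 [(np.float64(249.7), np.float64(306.4), np.float64(258.2), np.float64(316.0)), (np.float64(232.3), np.float64(323.9), np.float64(248.0), np.float64(342.0)), (np.float64(246.2), np.float64(310.4), np.float64(272.5), np.float64(339.3))]
-0.0107 0.1 [(np.float64(249.7), np.float64(306.4), np.float64(259.0), np.float64(315.7)), (np.float64(232.0), np.float64(324.3), np.float64(253.1), np.float64(346.8)), (np.float64(245.6), np.float64(311.0), np.float64(285.3), np.float64(353.5))]
-0.0107 0.2 [(np.float64(249.6), np.float64(306.4), np.float64(260.0), np.float64(315.0)), (np.float64(231.6), np.float64(324.7), np.float64(258.5), np.float64(351.2)), (np.float64(244.9), np.float64(311.7), np.float64(298.2), np.float64(368.1))]
-0.0107 0.3 [(np.float64(249.6), np.float64(306.4), np.float64(261.3), np.float64(314.1)), (np.float64(231.1), np.float64(325.1), np.float64(
[... 865 characters left out ...]
 np.float64(308.4), np.float64(255.1), np.float64(313.7)), (np.float64(228.7), np.float64(327.5), np.float64(254.3), np.float64(352.4)), (np.float64(243.4), np.float64(313.2), np.float64(296.8), np.float64(369.7))]
0.0 0.3 [(np.float64(247.6), np.float64(308.4), np.float64(256.5), np.float64(312.6)), (np.float64(228.2), np.float64(328.0), np.float64(260.2), np.float64(356.7)), (np.float64(242.4), np.float64(314.1), np.float64(310.5), np.float64(385.5))]
0.0 0.4 [(np.float64(247.5), np.float64(308.4), np.float64(258.1), np.float64(311.3)), (np.float64(227.6), np.float64(328.6), np.float64(266.2), np.float64(360.5)), (np.float64(241.3), np.float64(315.3), np.float64(324.6), np.float64(401.8))]
```

View pics/w68.png

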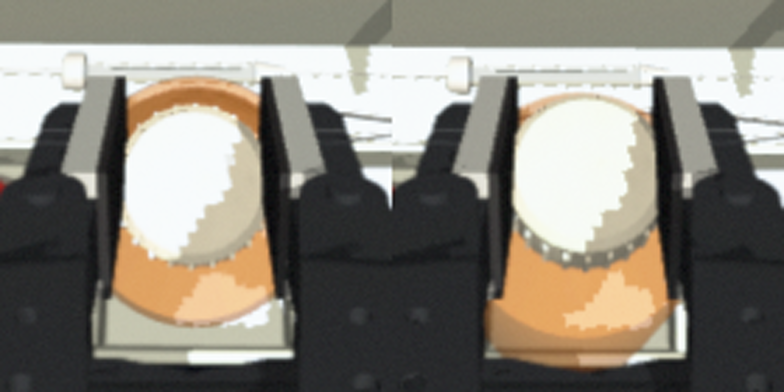

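Run:
```python
from st import *
from fit2 import W,fit,obs
c=manip.calibration('wrist'); cs=manip.calibration('scene'); p=fit(obs)[0]
im=cv2.imread('pics/w8.png')[200:380,150:410]; im=cv2.resize(im,None,fx=3,fy=3,interpolation=cv2.INTER_CUBIC)
def poly(pts,col):
    u=(proj(c,[W(p,q) for q in pts])-[150,200])*3; cv2.polylines(im,[u.astype(np.int32)],True,col,1)
poly([(-.06,.1,.045),(-.06,-.1,.045),(.054,-.1,.045),(.054,.1,.045)],(0,255,0))
poly([(-.056,.031,.039),(-.056,-.031,.039),(.006,-.031,.039),(.006,.031,.039)],(255,0,0))
poly([(-.056,.031,.009),(-.056,-.031,.009),(.006,-.031,.009),(.006,.031,.009)],(0,0,255))
poly([(.054,.1,.134),(.054,-.1,.134),(.054,-.1,.009),(.054,.1,.009)],(0,255,255))
cv2.imwrite('pics/ov8.png',im)
```

```text
(no output)
```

View pics/ov8.png

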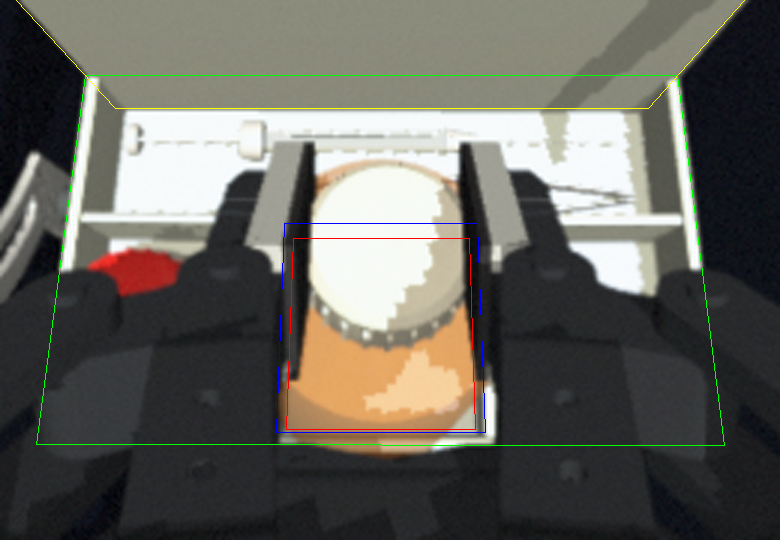

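Run:
```python
from h import *
crop('pics/s8.png','pics/s8d.png',250,195,310,275,7.5)
crop('pics/s6.png','pics/s6d.png',250,195,310,275,7.5)
a=cv2.imread('pics/s6d.png');b=cv2.imread('pics/s8d.png');
im=np.hstack([a,b])[:, :800]
cv2.imwrite('pics/s68d.png',cv2.resize(np.hstack([a[:,:400],b[:,:400]]),None,fx=1,fy=1))
```

```text
(no output)
```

View pics/s68d.png

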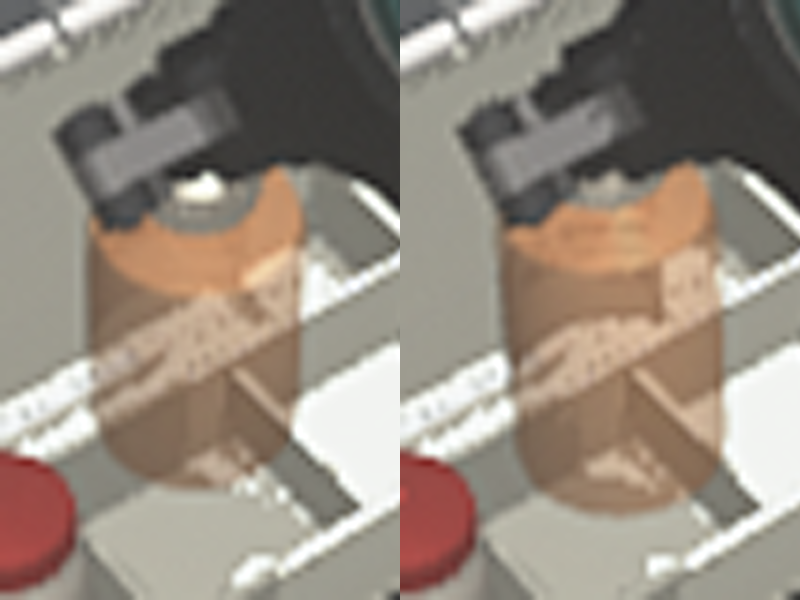

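```bash
cat > bot.py <<'E'
from st import *
from scipy.optimize import least_squares
a=np.linspace(0,2*np.pi,181)
def circ(c,top,ax,h,r):
    e1=np.cross(ey,ax);e1/=np.linalg.norm(e1);e2=np.cross(ax,e1)
    P=top-ax*(.105-h)+r*(np.cos(a)[:,None]*e1+np.sin(a)[:,None]*e2); u=proj(c,P)
    return u[:,0].min(),u[:,0].max(),u[:,1].min(),u[:,1].max()
def axis(tx,ty): # tilt: top toward +ex by tx, toward +ey by ty
    v=ez+np.tan(tx)*ex+np.tan(ty)*ey; return v/np.linalg.norm(v)
E
python3 - <<'E'
from bot import *
cs=manip.calibration('scene')
for tx in(-.1,0,.1):
  for z in (.0655,.072):
    top=np.array([.4865,-.194,z+.105]); print(tx,z,[np.round(circ(cs,top,axis(tx,0),h,.027),1) for h in(0,.08)])
print('obs s6 base: left',250+95/7.5,'right',250+290/7.5,'bottom',195+490/7.5,' sh left',250+88/7.5,'right',250+302/7.5,'shoulder lower',195+293/7.5)
print('obs s8 base: left',250+117/7.5,'right',250+320/7.5,'bottom',195+515/7.5,' sh left',250+100/7.5,'right',250+318/7.5,'shoulder lower',195+272/7.5)
E
```

```text
-0.1 0.0655 [array([260.9, 288.6, 236.7, 259.5]), array([261.8, 291.6, 211. , 234.4])]
-0.1 0.072 [array([260.7, 288.6, 234.5, 257.3]), array([261.7, 291.6, 208.5, 232. ])]
0 0.0655 [array([264. , 291.9, 240.7, 262.5]), array([262.6, 292.5, 212.6, 234.5])]
0 0.072 [array([263.9, 291.9, 238.6, 260.3]), array([262.5, 292.5, 210.1, 232.1])]
0.1 0.0655 [array([267.2, 295.2, 244.5, 265.1]), array([263.4, 293.3, 214.1, 234.5])]
0.1 0.072 [array([267.1, 295.3, 242.4, 263. ]), array([263.3, 293.4, 211.7, 232. ])]
obs s6 base: left 262.6666666666667 right 288.6666666666667 bottom 260.3333333333333  sh left 261.73333333333335 right 290.26666666666665 shoulder lower 234.06666666666666
obs s8 base: left 265.6 right 292.6666666666667 bottom 263.6666666666667  sh left 263.3333333333333 right 292.4 shoulder lower 231.26666666666665
```

Run:
```python
from bot import *
cs=manip.calibration('scene');cw=manip.calibration('wrist');s,R,g=show()
def f(p,o=None):
    top=g+p[0]*ex+p[1]*ey+p[2]*ez; A=axis(p[3],p[4])
    b=circ(cs,top,A,0,.027);sh=circ(cs,top,A,.08,.027);ct=circ(cw,top,A,.105,.0145);bw=circ(cw,top,A,0,.027)
    return np.array([b[0]-265.6,b[1]-292.7,b[3]-263.7,sh[0]-263.3,sh[1]-292.4,sh[3]-231.3,ct[2]-254.6,ct[3]-313.6,bw[3]-351.7,(ct[0]+ct[1])/2-278.8])
r=least_squares(f,[0,0,0,0,0],loss='soft_l1');print(r.x,f(r.x).round(1))
top=g+r.x[0]*ex+r.x[1]*ey+r.x[2]*ez; A=axis(r.x[3],r.x[4]); base=top-.105*A; mid=top-.0525*A
print('base',base,'top',top); B=np.array([.511,-.2,0]); print('box base',(base-B)@ex,(base-B)@ey,'top',(top-B)@ex,(top-B)@ey)
```

```text
clk 10.55 pos [ 0.3915 -0.1717  0.3008] grasp [ 0.4884 -0.1957  0.1822] q [-0.709  0.028  2.249  0.945  0.365  0.292] F [-0.5 -0.3 -1.6] w 0.0249
[[0.625, -0.241, -0.743], [-0.155, -0.97, 0.185], [-0.765, -0.0, -0.644]]
[-0.00082135 -0.00043859 -0.00587572  0.09400029 -0.05151749] [-0.7  0.4 -0.5 -0.3  0.6  0.   0.5 -0.4  0.1 -0. ]
base [ 0.47921951 -0.18835683  0.07191067] top [ 0.48747762 -0.19595008  0.17630965]
box base -0.033648321567318916 0.0036542239202378363 top -0.023805780590398944 -0.001728912924101244
```

Run:
```python
from bot import *
s,R,g=show()
rot=Ro.from_rotvec(-.094*ey-.05*ex); R1=rot*R
B=np.array([.511,-.2,0]); G=B-.0236*ex+0*ey+ez*.1822
plan(s['position'],R,G-.155*R1.apply([1,0,0]),R1,4)
```

```text
clk 10.55 pos [ 0.3915 -0.1717  0.3008] grasp [ 0.4884 -0.1957  0.1822] q [-0.709  0.028  2.249  0.945  0.365  0.292] F [-0.5 -0.3 -1.6] w 0.0249
[[0.625, -0.241, -0.743], [-0.155, -0.97, 0.185], [-0.765, -0.0, -0.644]]
0 [0.0001, -0.0017, 0.0038] [-0.46, 1.35, 0.55]
1 [-0.0, -0.0018, 0.0038] [-0.46, 1.35, 0.55]
2 [-0.0001, -0.0018, 0.0037] [-0.46, 1.35, 0.55]
3 [-0.0002, -0.0018, 0.0037] [-0.46, 1.35, 0.55]
```

Call:
arm_command(targets=[{"dp":[0,-0.0017,0.0038],"turn":[-0.46,1.35,0.55],"grip":-0.7},{"dp":[0,-0.0018,0.0038],"turn":[-0.46,1.35,0.55],"grip":-0.7},{"dp":[0,-0.0018,0.0037],"turn":[-0.46,1.35,0.55],"grip":-0.7},{"dp":[-0.0002,-0.0018,0.0037],"turn":[-0.46,1.35,0.55],"grip":-0.7},{"dp":[0,0,0],"turn":[0,0,0],"grip":-0.7},{"dp":[0,0,0],"turn":[0,0,0],"grip":-0.7}])

```text
clock: 11.15
position: [0.3824, -0.1622, 0.291]
ee_rot: [-0.024, 0.917, -0.123, -0.379]
contact_force: [-0.5, 0.4, -1.9]
width: 0.0251
```

Run:
```python
from bot import *
s,R,g=show(); B=np.array([.511,-.2,0]); print('box g',(g-B)@ex,(g-B)@ey)
snap('scene','pics/s9.png'); c=snap('wrist','pics/w9.png')
a=cv2.resize(cv2.imread('pics/s9.png')[195:275,250:310],None,fx=6.5,fy=6.5,interpolation=cv2.INTER_CUBIC)
b=cv2.resize(cv2.imread('pics/w9.png')[240:360,220:340],None,fx=3.25*520/390,fy=520/120,interpolation=cv2.INTER_CUBIC)[:, :400*1]
cv2.imwrite('pics/sw9.png',np.hstack([a,b]));print(a.shape,b.shape)
```

```text
clk 11.15 pos [ 0.3824 -0.1622  0.291 ] grasp [ 0.4883 -0.1944  0.1824] q [-0.703  0.028  2.332  1.47   0.289 -0.259] F [-0.5  0.4 -1.9] w 0.0251
[[0.683, -0.243, -0.689], [-0.207, -0.969, 0.136], [-0.7, 0.05, -0.712]]
box g -0.023414262373522222 1.6543095421363344e-05
(520, 390, 3) (520, 400, 3)
```

View pics/sw9.png

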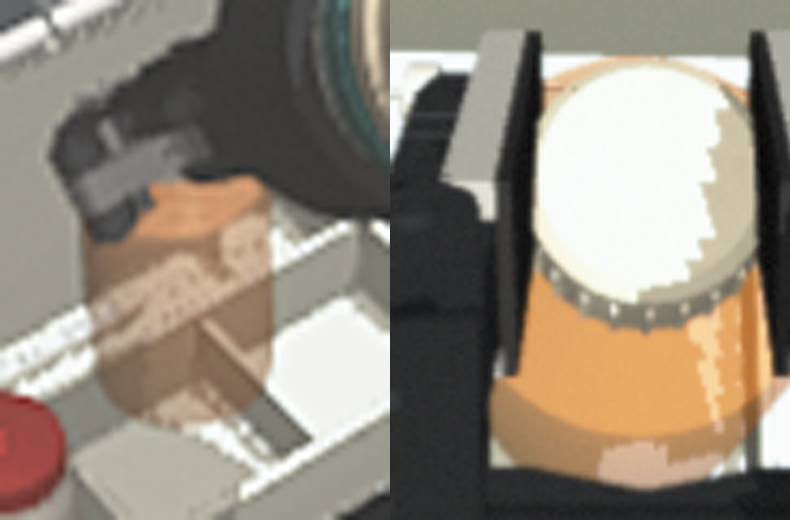

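Run:
```python
from bot import *
cs=manip.calibration('scene');cw=manip.calibration('wrist');s,R,g=show()
def f(p,o=None):
    top=g+p[0]*ex+p[1]*ey+p[2]*ez; A=axis(p[3],p[4])
    b=circ(cs,top,A,0,.027);sh=circ(cs,top,A,.08,.027);ct=circ(cw,top,A,.105,.0145);bw=circ(cw,top,A,0,.027)
    return np.array([b[0]-265,b[1]-291.7,b[3]-260.4,sh[0]-262.6,sh[1]-291.8,ct[2]-254.8,ct[3]-311.,bw[3]-352.6,(ct[0]+ct[1])/2-279.])
r=least_squares(f,[0,0,0,0,0],loss='soft_l1');print(r.x,f(r.x).round(1))
top=g+r.x[0]*ex+r.x[1]*ey+r.x[2]*ez; A=axis(r.x[3],r.x[4]); base=top-.105*A
B=np.array([.511,-.2,0]); print('box base',(base-B)@ex,(base-B)@ey,base[2],'top',(top-B)@ex,(top-B)@ey)
```

```text
clk 11.25 pos [ 0.3827 -0.1624  0.2914] grasp [ 0.4887 -0.1946  0.183 ] q [-0.703  0.028  2.331  1.471  0.289 -0.26 ] F [-0.8 -0.2 -2.9] w 0.0254
[[0.684, -0.243, -0.688], [-0.208, -0.969, 0.135], [-0.7, 0.051, -0.713]]
[ 0.00149838 -0.00113627 -0.00986766  0.01890091  0.01089234] [-0.6  0.6 -0.1 -0.4  0.2  0.1 -0.1  0.   0. ]
box base -0.023441479371171334 -0.002457866682224815 0.06814242764090442 top -0.0214571195539473 -0.0013143983202147536
```

Run:
```python
from bot import *
s,R,g=show()
print(R.inv().apply(-.01*ez).round(4),R.inv().apply(-.0015*ex+.002*ey).round(4))
```

```text
clk 11.25 pos [ 0.3827 -0.1624  0.2914] grasp [ 0.4887 -0.1946  0.183 ] q [-0.703  0.028  2.331  1.471  0.289 -0.26 ] F [-0.8 -0.2 -2.9] w 0.0254
[[0.684, -0.243, -0.688], [-0.208, -0.969, 0.135], [-0.7, 0.051, -0.713]]
[ 0.007  -0.0005  0.0071] [-0.0011 -0.002   0.001 ]
```

Call:
arm_command(targets=[{"dp":[-0.001,-0.002,0.001],"turn":[0,0,0],"grip":-0.7},{"dp":[0.0042,-0.0003,0.0043],"turn":[0,0,0],"grip":-0.7},{"dp":[0.0042,-0.0003,0.0043],"turn":[0,0,0],"grip":-0.7},{"dp":[0.0042,-0.0003,0.0043],"turn":[0,0,0],"grip":-0.7},{"dp":[0.0042,-0.0003,0.0043],"turn":[0,0,0],"grip":-0.7},{"dp":[0.0042,-0.0003,0.0043],"turn":[0,0,0],"grip":-0.7},{"dp":[0,0,0],"turn":[0,0,0],"grip":-0.7}])

```text
clock: 11.95
position: [0.3813, -0.1598, 0.2605]
ee_rot: [-0.024, 0.917, -0.123, -0.379]
contact_force: [0.0, 0.9, -1.6]
width: 0.0252
```

Run:
```python
from bot import *
s,R,g=show();B=np.array([.511,-.2,0]); print('box g',(g-B)@ex,(g-B)@ey)
snap('scene','pics/s10.png'); 
crop('pics/s10.png','pics/s10d.png',230,185,320,275,6)
```

```text
clk 11.95 pos [ 0.3813 -0.1598  0.2605] grasp [ 0.4871 -0.192   0.1519] q [-0.699  0.093  2.387  1.872  0.298 -0.674] F [ 0.   0.9 -1.6] w 0.0252
[[0.683, -0.244, -0.689], [-0.208, -0.969, 0.137], [-0.701, 0.049, -0.712]]
box g -0.025108949195153517 0.002020096958618861
```

View pics/s10d.png

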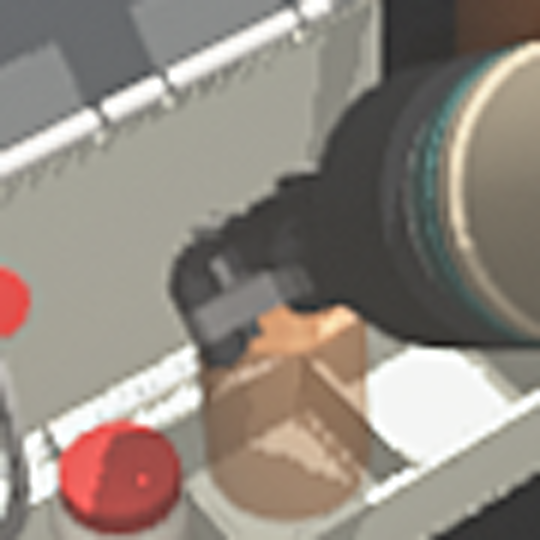

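Call:
arm_command(targets=[{"dp":[0.0042,-0.0003,0.0043],"turn":[0,0,0],"grip":-0.7},{"dp":[0.0042,-0.0003,0.0043],"turn":[0,0,0],"grip":-0.7},{"dp":[0.0042,-0.0003,0.0043],"turn":[0,0,0],"grip":-0.7},{"dp":[0.0028,-0.0002,0.0028],"turn":[0,0,0],"grip":-0.7},{"dp":[0,0,0],"turn":[0,0,0],"grip":-0.7}])

```text
clock: 12.5
position: [0.3815, -0.16, 0.239]
ee_rot: [-0.023, 0.917, -0.123, -0.378]
contact_force: [0.1, -0.1, -1.4]
width: 0.025
```

Call:
arm_command(targets=[{"dp":[0.002,0,0.002],"turn":[0,0,0],"grip":-0.7},{"dp":[0.002,0,0.002],"turn":[0,0,0],"grip":-0.7},{"dp":[0,0,0],"turn":[0,0,0],"grip":-0.7}])

```text
clock: 12.8
position: [0.3815, -0.1602, 0.2335]
ee_rot: [-0.023, 0.917, -0.123, -0.378]
contact_force: [0.5, 1.2, -2.0]
width: 0.0252
```

Call:
arm_command(targets=[{"dp":[0.0015,0,0.0015],"turn":[0,0,0],"grip":-0.7},{"dp":[0.0015,0,0.0015],"turn":[0,0,0],"grip":-0.7},{"dp":[0,0,0],"turn":[0,0,0],"grip":-0.7}])

```text
clock: 13.1
position: [0.3817, -0.1605, 0.2293]
ee_rot: [-0.023, 0.917, -0.123, -0.378]
contact_force: [-1.2, 0.2, -1.2]
width: 0.0251
```

Call:
arm_command(targets=[{"dp":[0.0015,0,0.0015],"turn":[0,0,0],"grip":-0.7},{"dp":[0,0,0],"turn":[0,0,0],"grip":-0.7}])

```text
clock: 13.3
position: [0.3828, -0.1611, 0.2286]
ee_rot: [-0.023, 0.918, -0.123, -0.375]
contact_force: [-2.0, 0.5, 7.3]
width: 0.0249
```

Run:
```python
from bot import *
s,R,g=show();B=np.array([.511,-.2,0]); print('box g',(g-B)@ex,(g-B)@ey)
snap('scene','pics/s11.png'); 
crop('pics/s11.png','pics/s11d.png',210,185,340,285,6)
```

```text
clk 13.3 pos [ 0.3828 -0.1611  0.2286] grasp [ 0.4895 -0.1934  0.1209] q [-0.701  0.179  2.439  2.241  0.371 -1.065] F [-2.   0.5  7.3] w 0.0249
[[0.688, -0.243, -0.684], [-0.208, -0.969, 0.134], [-0.695, 0.05, -0.717]]
box g -0.022455916502930003 0.00125105735977692
```

View pics/s11d.png

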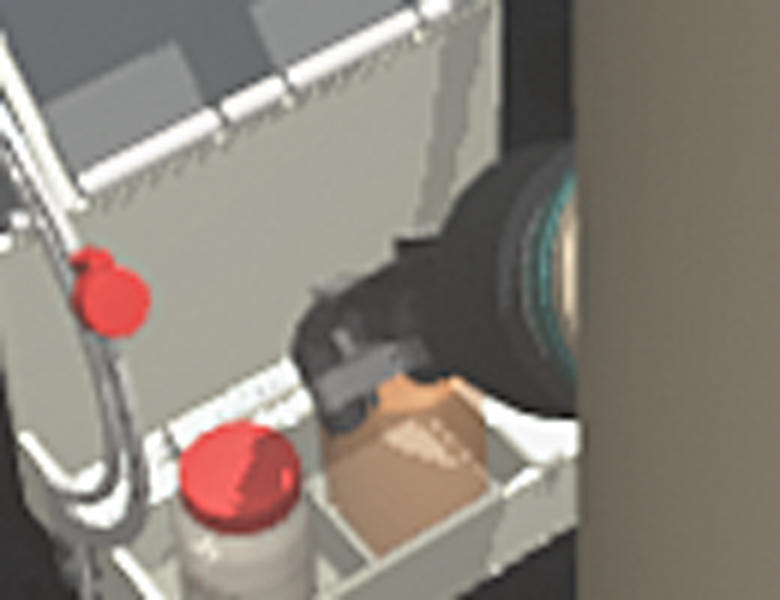

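Call:
arm_command(targets=[{"dp":[-0.0012,0,-0.0012],"turn":[0,0,0],"grip":-0.7},{"dp":[0,0,0],"turn":[0,0,0],"grip":-0.3},{"dp":[0,0,0],"turn":[0,0,0],"grip":0.0},{"dp":[0,0,0],"turn":[0,0,0],"grip":0.0},{"dp":[0,0,0],"turn":[0,0,0],"grip":0.0}])

```text
clock: 13.85
position: [0.3815, -0.1604, 0.2287]
ee_rot: [-0.023, 0.917, -0.123, -0.378]
contact_force: [1.0, -0.4, 0.3]
width: 0.0426
```

Run:
```python
from bot import *
s,R,g=show();B=np.array([.511,-.2,0]); print('box g',(g-B)@ex,(g-B)@ey)
snap('wrist','pics/w12.png'); print(R.inv().apply([0,0,.05]).round(4),R.inv().apply(-.05*ex).round(4))
```

```text
clk 13.85 pos [ 0.3815 -0.1604  0.2287] grasp [ 0.4874 -0.1925  0.1202] q [-0.7    0.176  2.439  2.224  0.363 -1.048] F [ 1.  -0.4  0.3] w 0.0426
[[0.684, -0.243, -0.688], [-0.208, -0.969, 0.136], [-0.7, 0.05, -0.713]]
box g -0.02467127247417895 0.0015778004529905742
[-0.035   0.0025 -0.0356] [-0.0357  0.0001  0.035 ]
```

View pics/w12.png

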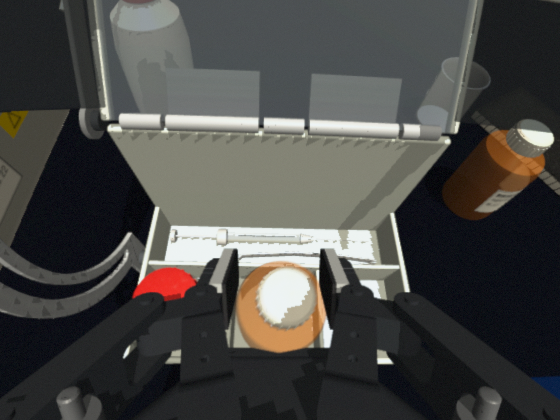

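Run:
```python
from bot import *
s,R,g=show();B=np.array([.511,-.2,0]); R1=orient(-40,-ey); X=R1.apply([1,0,0])
bx=lambda x,y,z:B+x*ex+y*ey+z*ez
P0=s['position']; P1=bx(-.024,0,.18)-.155*R.apply([1,0,0]); P2=bx(-.04,-.19,.19)-.155*X; P3=np.array([.5565,-.4215,.165])-.155*X
print((np.array([.5565,-.4215,0])-B)@ex,(np.array([.5565,-.4215,0])-B)@ey)
plan(P0,R,P1,R,3);plan(P1,R,P2,R1,6);plan(P2,R1,P3,R1,4)
```

```text
clk 13.9 pos [ 0.3815 -0.1604  0.2287] grasp [ 0.4874 -0.1926  0.1202] q [-0.7    0.176  2.439  2.224  0.363 -1.048] F [ 0.2  0.  -0.2] w 0.0425
[[0.684, -0.243, -0.688], [-0.208, -0.969, 0.136], [-0.7, 0.05, -0.713]]
0.09745958055443203 -0.20404443182344909
0 [-0.0138, 0.0015, -0.0143] [0.0, 0.0, 0.0]
1 [-0.0138, 0.0015, -0.0143] [0.0, 0.0, 0.0]
2 [-0.0138, 0.0015, -0.0143] [0.0, 0.0, 0.0]
0 [-0.0018, 0.0328, -0.0007] [0.31, -0.92, -0.37]
1 [-0.002, 0.0327, -0.0009] [0.31, -0.92, -0.37]
2 [-0.0022, 0.0327, -0.001] [0.31, -0.92, -0.37]
3 [-0.0024, 0.0327, -0.0011] [0.31, -0.92, -0.37]
4 [-0.0027, 0.0327, -0.0013] [0.31, -0.92, -0.37]
5 [-0.0029, 0.0327, -0.0014] [0.31, -0.92, -0.37]
0 [0.0269, 0.0035, -0.0223] [0.0, 0.0, 0.0]
1 [0.0269, 0.0035, -0.0223] [0.0, 0.0, 0.0]
2 [0.0269, 0.0035, -0.0223] [0.0, 0.0, 0.0]
3 [0.0269, 0.0035, -0.0223] [0.0, 0.0, 0.0]
```

Call:
arm_command(targets=[{"dp":[-0.007,0.001,-0.007],"turn":[0,0,0],"grip":0},{"dp":[-0.0115,0.001,-0.012],"turn":[0,0,0],"grip":0},{"dp":[-0.0115,0.001,-0.012],"turn":[0,0,0],"grip":0},{"dp":[-0.0115,0.0005,-0.012],"turn":[0,0,0],"grip":0.1},{"dp":[-0.002,0.0328,-0.0007],"turn":[0.31,-0.92,-0.37],"grip":0.1},{"dp":[-0.002,0.0328,-0.001],"turn":[0.31,-0.92,-0.37],"grip":0.1},{"dp":[-0.002,0.0328,-0.001],"turn":[0.31,-0.92,-0.37],"grip":0.1},{"dp":[-0.0025,0.0328,-0.001],"turn":[0.31,-0.92,-0.37],"grip":0.1}])

```text
clock: 14.7
position: [0.3464, -0.288, 0.3018]
ee_rot: [-0.042, 0.906, -0.114, -0.406]
contact_force: [1.0, -0.3, 0.1]
width: 0.047
```

Call:
arm_command(targets=[{"dp":[-0.0025,0.0328,-0.0013],"turn":[0.31,-0.92,-0.37],"grip":0.1},{"dp":[-0.003,0.0328,-0.0014],"turn":[0.31,-0.92,-0.37],"grip":0.1},{"dp":[0,0,0],"turn":[0,0,0],"grip":0.1}])

```text
clock: 15.0
position: [0.3292, -0.3551, 0.3093]
ee_rot: [-0.051, 0.9, -0.113, -0.419]
contact_force: [1.3, 0.1, 1.1]
width: 0.047
```

Run:
```python
from bot import *
s,R,g=show();B=np.array([.511,-.2,0]); R1=orient(-40,-ey); X=R1.apply([1,0,0])
P3=np.array([.5565,-.4215,.165])-.155*X
plan(s['position'],R,P3,R1,4)
snap('wrist','pics/w13.png')
```

```text
clk 15.0 pos [ 0.3292 -0.3551  0.3093] grasp [ 0.4259 -0.38    0.1908] q [-1.177  0.134  2.095  0.95   0.684 -0.053] F [1.3 0.1 1.1] w 0.047
[[0.624, -0.246, -0.742], [-0.161, -0.969, 0.186], [-0.765, 0.004, -0.644]]
0 [0.027, 0.0022, -0.0221] [-0.02, -0.03, -0.09]
1 [0.0269, 0.0023, -0.0221] [-0.02, -0.03, -0.09]
2 [0.0269, 0.0023, -0.0221] [-0.02, -0.03, -0.09]
3 [0.0269, 0.0024, -0.0221] [-0.02, -0.03, -0.09]
```

View pics/w13.png

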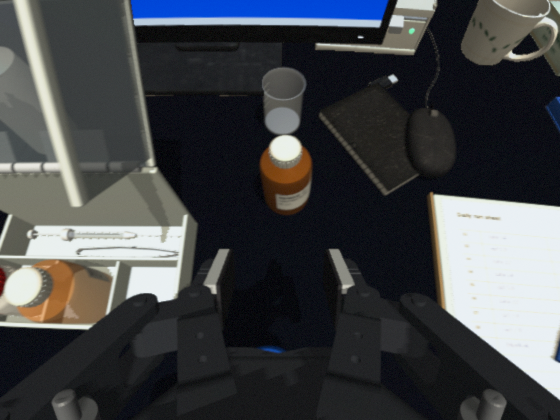

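Call:
arm_command(targets=[{"dp":[0.027,0.0023,-0.022],"turn":[0,0,-0.1],"grip":0.1},{"dp":[0.027,0.0023,-0.022],"turn":[0,0,-0.1],"grip":0.1},{"dp":[0.027,0.0023,-0.022],"turn":[0,0,-0.1],"grip":0.1},{"dp":[0.027,0.0024,-0.022],"turn":[0,0,0],"grip":0.1},{"dp":[0,0,0],"turn":[0,0,0],"grip":0.1}])

```text
clock: 15.55
position: [0.4633, -0.3912, 0.281]
ee_rot: [-0.052, 0.9, -0.105, -0.419]
contact_force: [-0.1, 0.8, 0.2]
width: 0.0469
```

Run:
```python
from bot import *
s,R,g=show()
snap('wrist','pics/w14.png'); snap('scene','pics/s14.png'); snap('top','pics/t14.png')
crop('pics/s14.png','pics/s14d.png',180,130,380,310,3.3)
d=np.array([.5565,-.4215,.1175])-g; print(R.inv().apply(d).round(4)); R1=orient(-40,-ey);print((R.inv()*R1).as_rotvec()*57.3)
```

```text
clk 15.55 pos [ 0.4633 -0.3912  0.281 ] grasp [ 0.5604 -0.4139  0.1623] q [-0.952  0.324  1.909  0.944  0.553  0.119] F [-0.1  0.8  0.2] w 0.0469
[[0.626, -0.234, -0.744], [-0.146, -0.972, 0.183], [-0.766, -0.006, -0.643]]
[0.033  0.0086 0.0302]
[0.10472336 0.00114028 0.5113844 ]
```

View pics/w14.png

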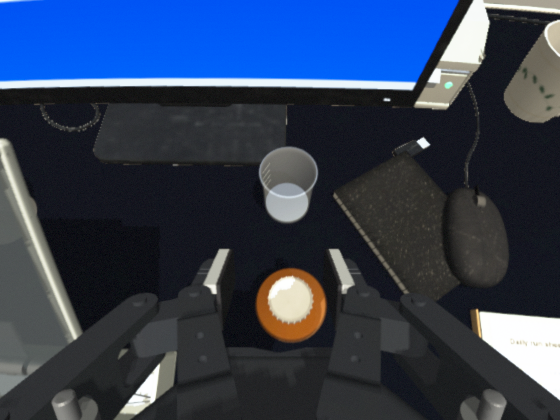

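View pics/s14d.png

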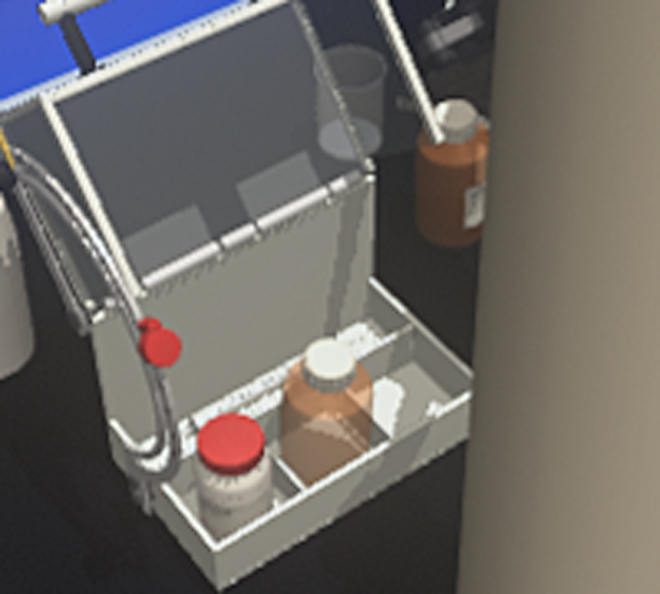

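Call:
arm_command(targets=[{"dp":[0,0.007,0],"turn":[0.1,0,0.5],"grip":0.1},{"dp":[0.011,0,0.0101],"turn":[0,0,0],"grip":0.1},{"dp":[0.011,0,0.0101],"turn":[0,0,0],"grip":0.1},{"dp":[0.011,0,0.01],"turn":[0,0,0],"grip":0.1},{"dp":[0,0,0],"turn":[0,0,0],"grip":0.1}])

```text
clock: 16.2
position: [0.4552, -0.3978, 0.2359]
ee_rot: [-0.053, 0.899, -0.112, -0.421]
contact_force: [-1.4, 0.0, -0.6]
width: 0.0469
```

Run:
```python
from bot import *
s,R,g=show()
snap('wrist','pics/w15.png')
d=np.array([.5565,-.4215,.1175])-g; print(R.inv().apply(d).round(4)); R1=orient(-40,-ey);print((R.inv()*R1).as_rotvec()*57.3)
```

```text
clk 16.2 pos [ 0.4552 -0.3978  0.2359] grasp [ 0.5515 -0.4221  0.1169] q [-0.97   0.384  1.964  1.109  0.493 -0.079] F [-1.4  0.  -0.6] w 0.0469
[[0.621, -0.246, -0.744], [-0.156, -0.969, 0.19], [-0.768, -0.001, -0.641]]
[ 0.0025 -0.0018 -0.004 ]
[-0.28424624  0.15556135 -0.13732522]
```

View pics/w15.png

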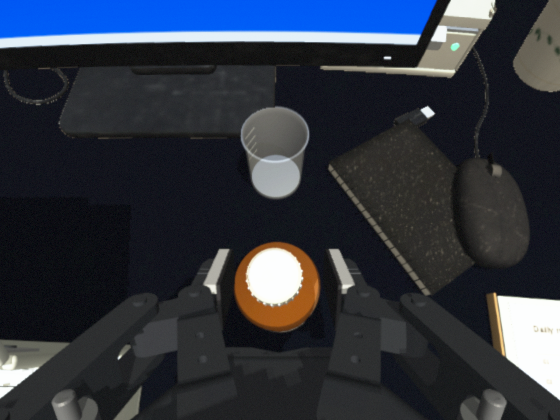

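Call:
arm_command(targets=[{"dp":[0.003,-0.0018,-0.004],"turn":[-0.2,0.1,-0.1],"grip":0.1},{"dp":[0,0,0],"turn":[0,0,0],"grip":-0.3},{"dp":[0,0,0],"turn":[0,0,0],"grip":-0.7},{"dp":[0,0,0],"turn":[0,0,0],"grip":-0.7},{"dp":[0,0,0],"turn":[0,0,0],"grip":-0.7}], grip_force=50)

```text
clock: 16.75
position: [0.464, -0.4009, 0.2431]
ee_rot: [-0.047, 0.902, -0.114, -0.414]
contact_force: [0.2, -3.1, 13.2]
width: 0.013
```

Run:
```python
from bot import *
s,R,g=show()
R1=orient(-40,-ey);print((R.inv()*R1).as_rotvec()*57.3); print(R.inv().apply([0,0,.01]).round(4),R.inv().apply(.01*ex).round(4))
```

```text
clk 16.75 pos [ 0.464  -0.4009  0.2431] grasp [ 0.5618 -0.4266  0.1256] q [-0.96   0.382  1.946  1.111  0.49  -0.072] F [ 0.2 -3.1 13.2] w 0.013
[[0.631, -0.245, -0.736], [-0.166, -0.97, 0.18], [-0.758, 0.009, -0.652]]
[ 0.14280864 -0.71971252 -0.52543007]
[-0.0076  0.0001 -0.0065] [ 0.0065 -0.     -0.0076]
```

Run:
```python
from bot import *
snap('wrist','pics/w16.png')
crop('pics/w16.png','pics/w16c.png',180,200,380,350,3.5)
```

```text
(no output)
```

View pics/w16c.png

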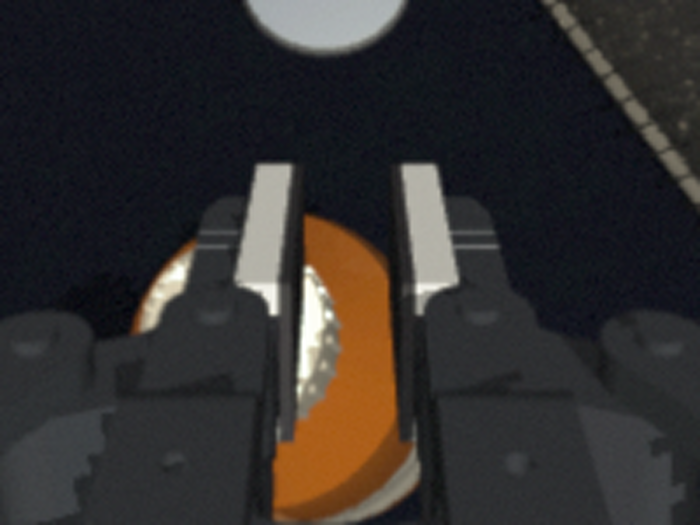

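Call:
arm_command(targets=[{"dp":[0,0,0],"turn":[0,0,0],"grip":0.0},{"dp":[0,0,0],"turn":[0,0,0],"grip":0.2},{"dp":[-0.011,0,-0.01],"turn":[0,0,0],"grip":0.2},{"dp":[-0.011,0,-0.01],"turn":[0,0,0],"grip":0.2},{"dp":[-0.011,0,-0.01],"turn":[0,0,0],"grip":0.2},{"dp":[0,0,0],"turn":[0,0,0],"grip":0.2}])

```text
clock: 17.4
position: [0.4644, -0.3988, 0.2851]
ee_rot: [-0.048, 0.901, -0.111, -0.417]
contact_force: [0.5, -0.7, 0.9]
width: 0.0508
```

Run:
```python
from bot import *
s,R,g=show(); R1=orient(-40,-ey);print((R.inv()*R1).as_rotvec()*57.3)
snap('wrist','pics/w17.png');
```

```text
clk 17.4 pos [ 0.4644 -0.3988  0.2851] grasp [ 0.5616 -0.4236  0.167 ] q [-0.957  0.324  1.896  0.938  0.549  0.124] F [ 0.5 -0.7  0.9] w 0.0508
[[0.628, -0.24, -0.741], [-0.16, -0.971, 0.179], [-0.762, 0.006, -0.648]]
[ 0.24285617 -0.36220266 -0.25178156]
```

View pics/w17.png

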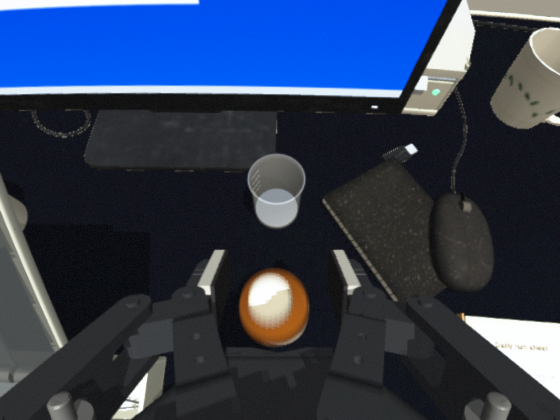

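Run:
```python
from bot import *
crop('pics/w17.png','pics/w17c.png',220,250,330,360,5.4)
```

```text
(no output)
```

View pics/w17c.png

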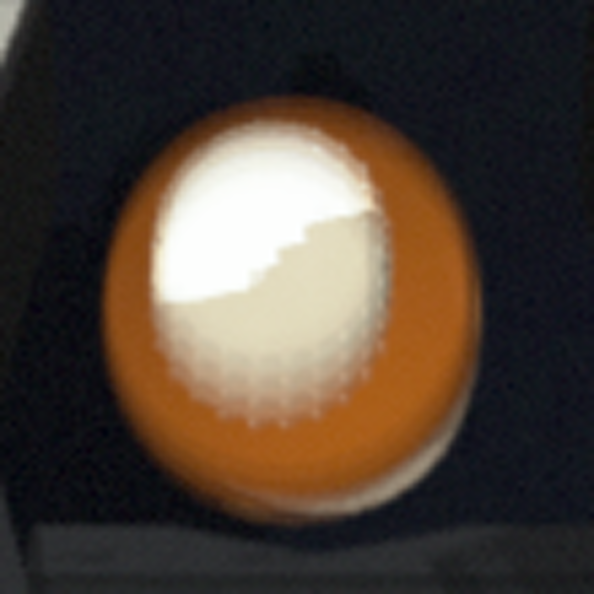

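Call:
arm_command(targets=[{"dp":[0,0,0],"turn":[0.2,-0.3,-0.2],"grip":0.2},{"dp":[0,0,0],"turn":[0,0,0],"grip":0.2},{"dp":[0,0,0],"turn":[0,0,0],"grip":0.2}])

```text
clock: 17.75
position: [0.4637, -0.398, 0.2814]
ee_rot: [-0.053, 0.899, -0.109, -0.421]
contact_force: [0.6, 0.1, -0.2]
width: 0.0515
```

Run:
```python
from bot import *
import pickle
s,R,g=show()
c=snap('wrist','pics/w18.png'); pickle.dump((c,g),open('c18.pkl','wb'))
crop('pics/w18.png','pics/w18c.png',220,250,330,360,5.4)
```

```text
clk 17.75 pos [ 0.4637 -0.398   0.2814] grasp [ 0.56   -0.4214  0.1622] q [-0.957  0.329  1.897  0.926  0.554  0.138] F [ 0.6  0.1 -0.2] w 0.0515
[[0.621, -0.241, -0.746], [-0.151, -0.971, 0.188], [-0.769, -0.004, -0.639]]
```

View pics/w18c.png

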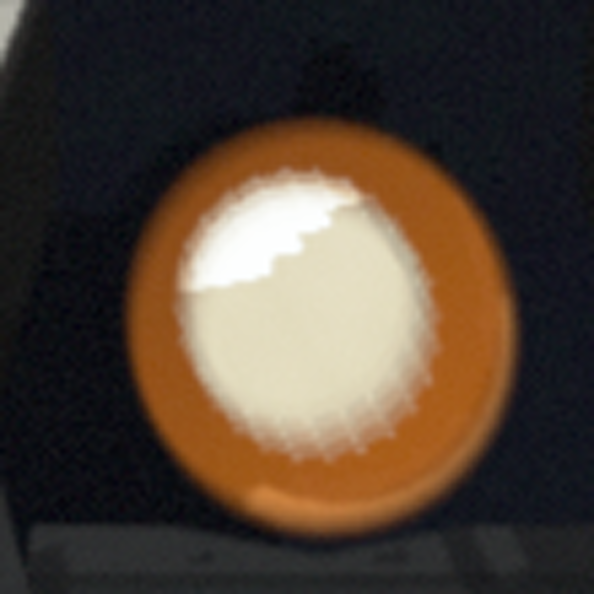

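Run:
```python
from bot import *
s,R,g=show(); c=manip.calibration('wrist')
X=atz(c,(277,307.9),.105);print(X)
for y in(0,):
  A=axis(0,0); print([np.round(circ(c,X,A,h,r),1) for h,r in((.105,.0145),(.08,.027),(0,.027))])
print('obs body',220+128/5.4-.4,220+517/5.4-.4,250+117/5.4-.4,250+535/5.4-.4)
X[2]=.1105; print(R.inv().apply(X-g).round(4)); print((R.inv()*orient(-40,-ey)).as_rotvec()*57.3)
```

```text
clk 17.8 pos [ 0.4637 -0.398   0.2814] grasp [ 0.56   -0.4214  0.1623] q [-0.957  0.329  1.897  0.926  0.555  0.138] F [ 0.3 -0.7  1.2] w 0.0512
[[0.621, -0.241, -0.746], [-0.151, -0.971, 0.187], [-0.769, -0.004, -0.639]]
[ 0.55138242 -0.41832347  0.105     ]
[array([254.6, 299.4, 285.2, 331.8]), array([240.2, 314.5, 273.3, 350.9]), array([250.4, 305.6, 287.8, 345.7])]
obs body 243.3037037037037 315.3407407407408 271.2666666666667 348.6740740740741
[ 0.034  -0.0008  0.0401]
[-0.14845609  0.24815653  0.15914012]
```

Call:
arm_command(targets=[{"dp":[0.0086,0,0.0099],"turn":[0,0.1,0.1],"grip":0.1},{"dp":[0.0086,0,0.0099],"turn":[0,0,0],"grip":0.1},{"dp":[0.0086,0,0.0099],"turn":[0,0,0],"grip":0.1},{"dp":[0.0086,0,0.0099],"turn":[0,0,0],"grip":0.1},{"dp":[0,0,0],"turn":[0,0,0],"grip":0.1},{"dp":[0,0,0],"turn":[0,0,0],"grip":0.1}])

```text
clock: 18.4
position: [0.4558, -0.3961, 0.2302]
ee_rot: [-0.053, 0.899, -0.11, -0.42]
contact_force: [0.9, -0.7, 0.1]
width: 0.0472
```

Run:
```python
from bot import *
s,R,g=show(); c=snap('wrist','pics/w19.png')
crop('pics/w19.png','pics/w19c.png',180,230,380,350,4)
X=np.array([.552,-.419,.1105]); print(R.inv().apply(X-g).round(4))
```

```text
clk 18.4 pos [ 0.4558 -0.3961  0.2302] grasp [ 0.5523 -0.42    0.1113] q [-0.968  0.391  1.971  1.136  0.489 -0.11 ] F [ 0.9 -0.7  0.1] w 0.0472
[[0.623, -0.242, -0.744], [-0.154, -0.97, 0.187], [-0.767, -0.002, -0.641]]
[ 0.0003 -0.0009  0.0009]
```

View pics/w19c.png

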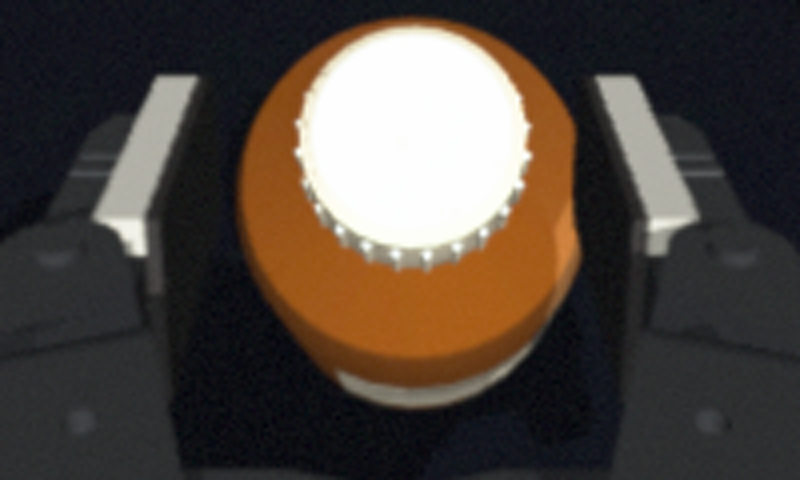

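Run:
```python
from bot import *
s,R,g=show(); c=manip.calibration('wrist')
X=atz(c,(180+413/4-.4,230+137/4-.4),.105);print(X)
A=axis(0,0); print([np.round(circ(c,X,A,h,r),1) for h,r in((.105,.0145),(.08,.027),(0,.027))])
print('obs cap',180+np.array([299,527])/4,230+np.array([27,247])/4,'body',180+np.array([240,577])/4,230+np.array([17,358,405])/4)
X[2]=.1105; print(R.inv().apply(X-g).round(4))
```

```text
clk 18.45 pos [ 0.456  -0.3963  0.2308] grasp [ 0.5526 -0.4202  0.1119] q [-0.968  0.391  1.971  1.136  0.489 -0.11 ] F [-0.3 -0.2  0.2] w 0.047
[[0.623, -0.242, -0.744], [-0.154, -0.97, 0.186], [-0.767, -0.001, -0.642]]
[ 0.56062813 -0.42480839  0.105     ]
[array([254.6, 311.1, 236.8, 292.9]), array([236.6, 328.1, 229.7, 321.4]), array([249.3, 313.4, 259.2, 324.9])]
obs cap [254.75 311.75] [236.75 291.75] body [240.   324.25] [234.25 319.5  331.25]
[ 0.0068  0.0025 -0.0059]
```

Call:
arm_command(targets=[{"dp":[0.0066,0.0025,-0.006],"turn":[0,0,0],"grip":0.1},{"dp":[0,0,0],"turn":[0,0,0],"grip":0.1},{"dp":[0,0,0],"turn":[0,0,0],"grip":0.1},{"dp":[0,0,0],"turn":[0,0,0],"grip":0.1}])

```text
clock: 18.85
position: [0.4638, -0.4005, 0.2295]
ee_rot: [-0.052, 0.899, -0.11, -0.42]
contact_force: [-0.2, 0.3, -0.3]
width: 0.0469
```

Run:
```python
from bot import *
s,R,g=show(); c=snap('wrist','pics/w20.png')
crop('pics/w20.png','pics/w20c.png',180,230,380,350,4)
```

```text
clk 18.85 pos [ 0.4638 -0.4005  0.2295] grasp [ 0.5604 -0.4244  0.1106] q [-0.96   0.402  1.953  1.127  0.486 -0.094] F [-0.2  0.3 -0.3] w 0.0469
[[0.623, -0.242, -0.744], [-0.154, -0.97, 0.186], [-0.767, -0.001, -0.642]]
```

View pics/w20c.png

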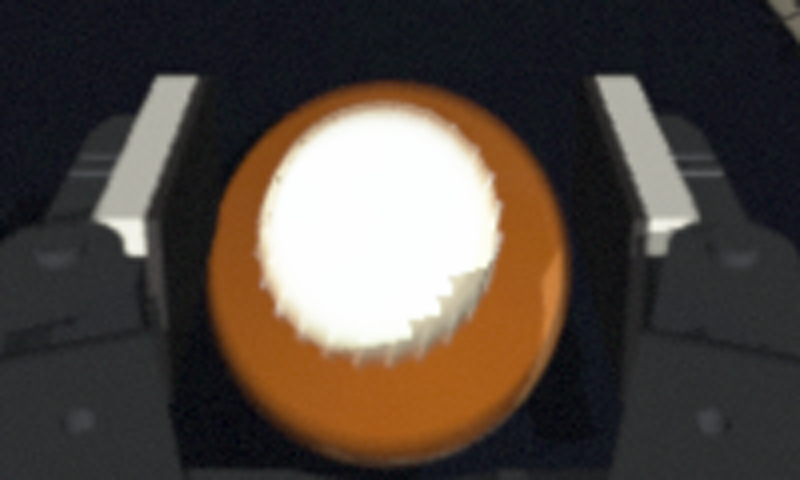

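Call:
arm_command(targets=[{"dp":[0,0,0],"turn":[0,0,0],"grip":-0.2},{"dp":[0,0,0],"turn":[0,0,0],"grip":-0.7},{"dp":[0,0,0],"turn":[0,0,0],"grip":-0.7},{"dp":[0,0,0],"turn":[0,0,0],"grip":-0.7}], grip_force=40)

```text
clock: 19.3
position: [0.4638, -0.4005, 0.2294]
ee_rot: [-0.052, 0.899, -0.11, -0.42]
contact_force: [0.7, 0.6, 1.6]
width: 0.0269
```

Run:
```python
from bot import *
s,R,g=show(); c=snap('wrist','pics/w21.png')
crop('pics/w21.png','pics/w21c.png',180,200,380,350,3.5)
```

```text
clk 19.3 pos [ 0.4638 -0.4005  0.2294] grasp [ 0.5604 -0.4243  0.1106] q [-0.96   0.402  1.954  1.127  0.486 -0.094] F [0.7 0.6 1.6] w 0.0269
[[0.623, -0.242, -0.744], [-0.154, -0.97, 0.186], [-0.767, -0.002, -0.642]]
```

View pics/w21c.png

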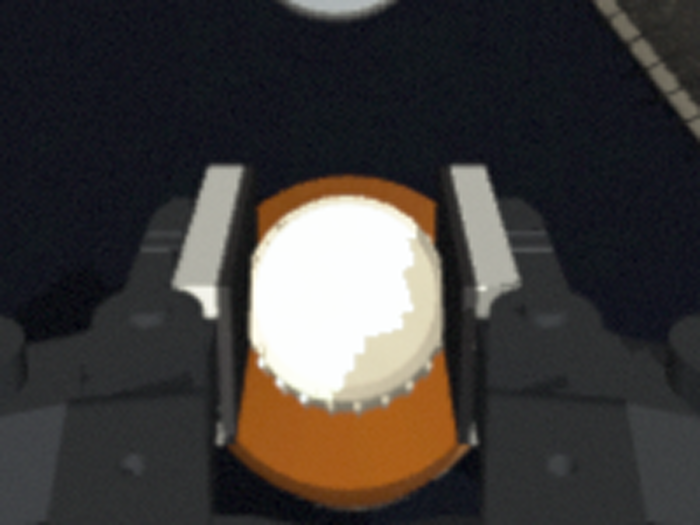

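Call:
arm_command(targets=[{"dp":[0,0,0],"turn":[0,0,0],"grip":-0.7},{"dp":[-0.005,0,-0.004],"turn":[0,0,0],"grip":-0.7},{"dp":[-0.01,0,-0.008],"turn":[0,0,0],"grip":-0.7},{"dp":[-0.0135,0,-0.0115],"turn":[0,0,0],"grip":-0.7},{"dp":[-0.0135,0,-0.0115],"turn":[0,0,0],"grip":-0.7},{"dp":[-0.012,0,-0.01],"turn":[0,0,0],"grip":-0.7},{"dp":[0,0,0],"turn":[0,0,0],"grip":-0.7}], grip_force=60)

```text
clock: 20.05
position: [0.4636, -0.4011, 0.301]
ee_rot: [-0.051, 0.9, -0.111, -0.419]
contact_force: [0.4, 0.5, -3.4]
width: 0.0261
```

Run:
```python
from bot import *
s,R,g=show(); c=snap('wrist','pics/w22.png')
crop('pics/w22.png','pics/w22c.png',180,200,380,350,3.5)
B=np.array([.511,-.2,0]);R1=orient(-40,-ey); X=R1.apply([1,0,0])
bx=lambda x,y,z:B+x*ex+y*ey+z*ez
P1=bx(-.03,-.204,.185)-.155*X; P2=bx(-.0236,-.065,.185)-.155*X
plan(s['position'],R,P1,R1,5);plan(P1,R1,P2,R1,5)
```

```text
clk 20.05 pos [ 0.4636 -0.4011  0.301 ] grasp [ 0.5603 -0.4254  0.1823] q [-0.96   0.307  1.871  0.875  0.581  0.197] F [ 0.4  0.5 -3.4] w 0.0261
[[0.624, -0.242, -0.743], [-0.157, -0.97, 0.184], [-0.766, 0.001, -0.643]]
0 [-0.0174, -0.0005, 0.0199] [-0.0, -0.01, -0.02]
1 [-0.0174, -0.0005, 0.0199] [-0.0, -0.01, -0.02]
2 [-0.0174, -0.0005, 0.0199] [-0.0, -0.01, -0.02]
3 [-0.0174, -0.0005, 0.0199] [-0.0, -0.01, -0.02]
4 [-0.0174, -0.0005, 0.0199] [-0.0, -0.01, -0.02]
0 [0.0008, -0.0278, -0.001] [0.0, 0.0, 0.0]
1 [0.0008, -0.0278, -0.001] [0.0, 0.0, 0.0]
2 [0.0008, -0.0278, -0.001] [0.0, 0.0, 0.0]
3 [0.0008, -0.0278, -0.001] [0.0, 0.0, 0.0]
4 [0.0008, -0.0278, -0.001] [0.0, 0.0, 0.0]
```

View pics/w22c.png

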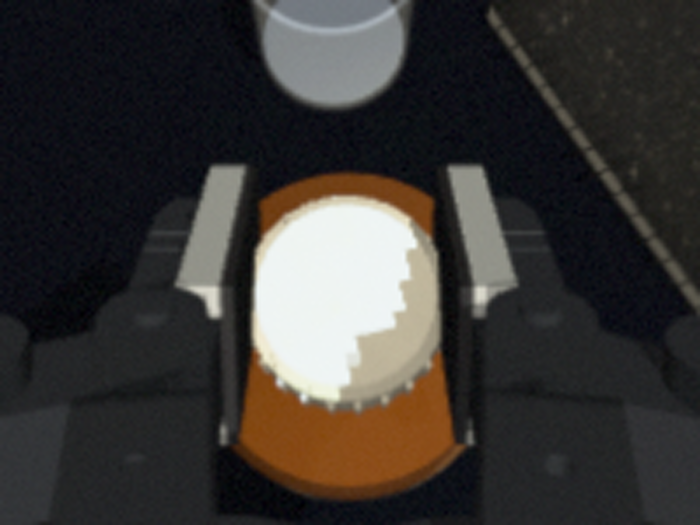

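Call:
arm_command(targets=[{"dp":[-0.0174,0,0.0199],"turn":[0,0,0],"grip":-0.7},{"dp":[-0.0174,0,0.0199],"turn":[0,0,0],"grip":-0.7},{"dp":[-0.0174,0,0.0199],"turn":[0,0,0],"grip":-0.7},{"dp":[-0.0174,0,0.0199],"turn":[0,0,0],"grip":-0.7},{"dp":[-0.0174,-0.002,0.0199],"turn":[0,0,0],"grip":-0.7},{"dp":[0.0005,-0.022,-0.001],"turn":[0,0,0],"grip":-0.7},{"dp":[0.0005,-0.027,-0.001],"turn":[0,0,0],"grip":-0.7},{"dp":[0.0005,-0.027,-0.001],"turn":[0,0,0],"grip":-0.7}])

```text
clock: 20.9
position: [0.3566, -0.2929, 0.3017]
ee_rot: [-0.054, 0.899, -0.11, -0.421]
contact_force: [0.0, -0.7, -2.5]
width: 0.0264
```

Call:
arm_command(targets=[{"dp":[0.0005,-0.027,-0.001],"turn":[0,0,0],"grip":-0.7},{"dp":[0.0005,-0.022,-0.001],"turn":[0,0,0],"grip":-0.7},{"dp":[0,-0.012,0],"turn":[0,0,0],"grip":-0.7},{"dp":[0,0,0],"turn":[0,0,0],"grip":-0.7},{"dp":[0,0,0],"turn":[0,0,0],"grip":-0.7}])

```text
clock: 21.4
position: [0.3743, -0.2356, 0.3036]
ee_rot: [-0.052, 0.899, -0.11, -0.42]
contact_force: [-0.5, -1.7, -2.7]
width: 0.0262
```

Run:
```python
from bot import *
s,R,g=show();B=np.array([.511,-.2,0]); print('box g',(g-B)@ex,(g-B)@ey)
snap('scene','pics/s23.png'); c=snap('wrist','pics/w23.png'); snap('top','pics/t23.png')
a=cv2.resize(cv2.imread('pics/s23.png')[165:265,275:335],None,fx=6,fy=6,interpolation=cv2.INTER_CUBIC)
b=cv2.resize(cv2.imread('pics/w23.png')[240:360,225:335],None,fx=4,fy=5,interpolation=cv2.INTER_CUBIC)
b=cv2.copyMakeBorder(b,0,600-b.shape[0],0,0,cv2.BORDER_CONSTANT)
cv2.imwrite('pics/sw23.png',np.hstack([a,b]));print(a.shape,b.shape)
```

```text
clk 21.4 pos [ 0.3743 -0.2356  0.3036] grasp [ 0.4707 -0.2596  0.1847] q [-0.892  0.056  2.207  0.972  0.488  0.132] F [-0.5 -1.7 -2.7] w 0.0262
[[0.622, -0.242, -0.744], [-0.155, -0.97, 0.186], [-0.767, -0.001, -0.641]]
box g -0.02475691223433902 -0.06752902485013554
(600, 360, 3) (600, 440, 3)
```

View pics/sw23.png

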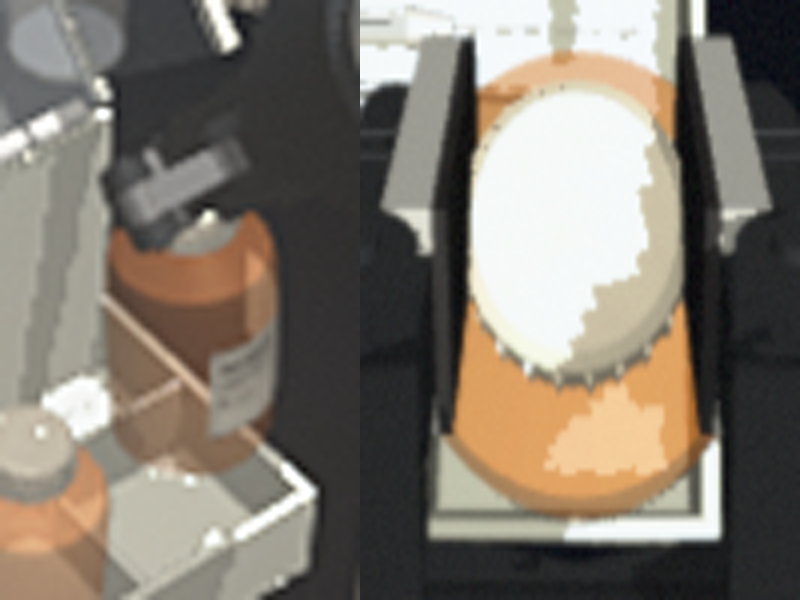

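View pics/w23.png

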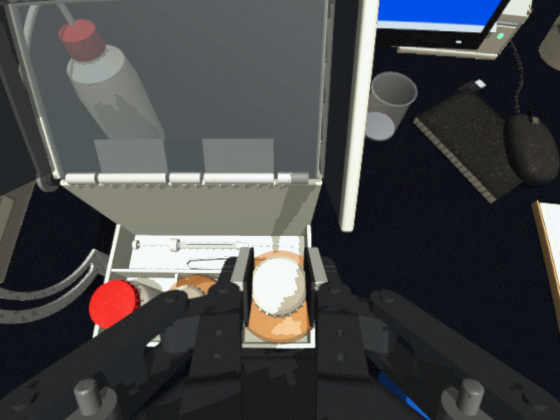

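```bash
cat >> bot.py <<'E'
def fitb(o,g,cs,cw):
    def f(p):
        top=g+p[0]*ex+p[1]*ey+p[2]*ez; A=axis(p[3],p[4])
        b=circ(cs,top,A,0,.027);sh=circ(cs,top,A,.08,.027);ct=circ(cw,top,A,.105,.0145);bw=circ(cw,top,A,0,.027)
        v=np.array([b[0],b[1],b[3],sh[0],sh[1],sh[3],ct[2],ct[3],bw[3],(ct[0]+ct[1])/2])-np.array([x if x is not None else np.nan for x in o])
        return v[~np.isnan(v)]
    r=least_squares(f,[0,0,0,0,0],loss='soft_l1');print(r.x.round(4),f(r.x).round(1))
    top=g+r.x[0]*ex+r.x[1]*ey+r.x[2]*ez; A=axis(r.x[3],r.x[4]); base=top-.105*A
    B=np.array([.511,-.2,0]); print('box base',(base-B)@ex,(base-B)@ey,base[2],'top',(top-B)@ex,(top-B)@ey)
    return r.x
E
python3 - <<'E'
from bot import *
s,R,g=show();cs=manip.calibration('scene');cw=manip.calibration('wrist')
p=fitb([294.7,320.3,243.3,293.2,321,215,257,315,343.4,278.7],g,cs,cw)
E
```

```text
clk 21.55 pos [ 0.3743 -0.2363  0.3039] grasp [ 0.4708 -0.2604  0.1851] q [-0.893  0.056  2.206  0.972  0.488  0.133] F [-0.1 -0.  -2.8] w 0.0259
[[0.623, -0.243, -0.744], [-0.156, -0.97, 0.187], [-0.767, -0.001, -0.642]]
[-0.0016 -0.0002 -0.0073  0.0312  0.0159] [-0.8  0.9  0.7  0.1  1.4  0.  -0.4  0.2 -0.2 -0.1]
box base -0.02935035706850596 -0.07026068574165024 0.0728702238872652 top -0.026073222018927412 -0.06858774662687721
```

Call:
arm_command(targets=[{"dp":[0.0028,-0.005,-0.0034],"turn":[0,0,0],"grip":-0.7},{"dp":[0.0046,0,0.0039],"turn":[0,0,0],"grip":-0.7},{"dp":[0.0046,0,0.0039],"turn":[0,0,0],"grip":-0.7},{"dp":[0.0046,0,0.0039],"turn":[0,0,0],"grip":-0.7},{"dp":[0,0,0],"turn":[0,0,0],"grip":-0.7}])

```text
clock: 22.05
position: [0.3796, -0.2314, 0.2851]
ee_rot: [-0.053, 0.899, -0.11, -0.421]
contact_force: [0.2, 0.1, -3.2]
width: 0.0263
```

Run:
```python
from bot import *
s,R,g=show();B=np.array([.511,-.2,0]); print('box g',(g-B)@ex,(g-B)@ey)
snap('scene','pics/s24.png'); snap('wrist','pics/w24.png')
a=cv2.resize(cv2.imread('pics/s24.png')[175:275,275:335],None,fx=6,fy=6,interpolation=cv2.INTER_CUBIC)
b=cv2.resize(cv2.imread('pics/w24.png')[240:360,225:335],None,fx=4,fy=5,interpolation=cv2.INTER_CUBIC)
cv2.imwrite('pics/sw24.png',np.hstack([a,b]))
```

```text
clk 22.05 pos [ 0.3796 -0.2314  0.2851] grasp [ 0.476  -0.2551  0.1661] q [-0.871  0.09   2.234  1.071  0.444  0.038] F [ 0.2  0.1 -3.2] w 0.0263
[[0.622, -0.243, -0.745], [-0.153, -0.97, 0.188], [-0.768, -0.003, -0.641]]
box g -0.020718389203791515 -0.06195315569236468
```

View pics/sw24.png

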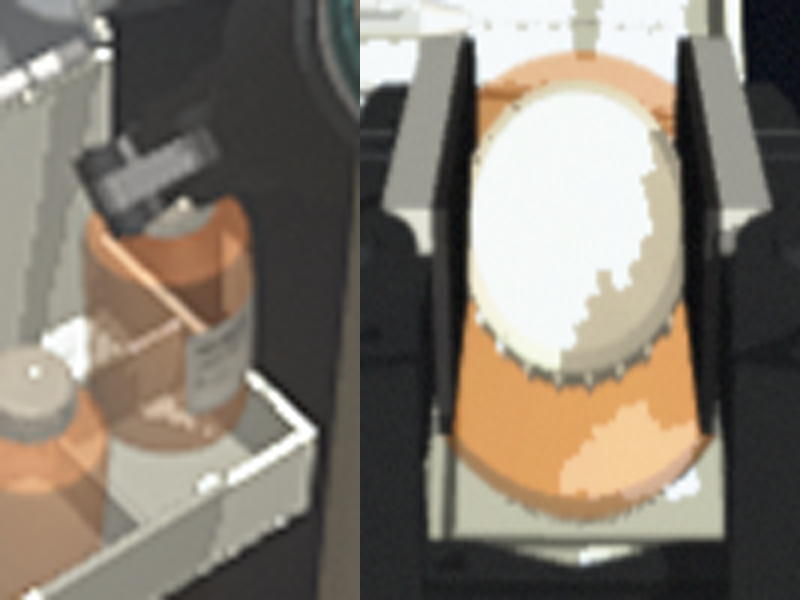

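Run:
```python
from bot import *
s,R,g=show();cs=manip.calibration('scene');cw=manip.calibration('wrist')
p=fitb([290.8,315.8,250,289,317.2,None,257,314.6,343.8,278.7],g,cs,cw)
```

```text
clk 22.15 pos [ 0.3798 -0.2316  0.2859] grasp [ 0.4763 -0.2555  0.167 ] q [-0.871  0.089  2.233  1.07   0.444  0.039] F [-0.   0.  -2.2] w 0.0259
[[0.623, -0.242, -0.744], [-0.154, -0.97, 0.187], [-0.767, -0.002, -0.642]]
[-0.0013 -0.0003 -0.0083  0.0369  0.0105] [-0.8  1.1  0.5  0.1  0.6 -0.4  0.2 -0.1 -0.1]
box base -0.025509751119990615 -0.06358377172160408 0.05382487074944409 top -0.02163486003099687 -0.06248298821655465
```

Call:
arm_command(targets=[{"dp":[0.0046,0,0.0039],"turn":[0,0,0],"grip":-0.7},{"dp":[0.0046,0.0005,0.0039],"turn":[0,0,0],"grip":-0.7},{"dp":[0.0015,0,0.0013],"turn":[0,0,0],"grip":-0.7},{"dp":[0,0,0],"turn":[0,0,0],"grip":-0.7}])

```text
clock: 22.55
position: [0.3795, -0.2319, 0.2719]
ee_rot: [-0.052, 0.899, -0.11, -0.42]
contact_force: [0.2, 0.2, -2.8]
width: 0.0262
```

Call:
arm_command(targets=[{"dp":[0.0046,0,0.0039],"turn":[0,0,0],"grip":-0.7},{"dp":[0.0046,0,0.0039],"turn":[0,0,0],"grip":-0.7},{"dp":[0,0,0],"turn":[0,0,0],"grip":-0.7}])

```text
clock: 22.85
position: [0.3793, -0.2317, 0.2596]
ee_rot: [-0.053, 0.899, -0.11, -0.42]
contact_force: [-0.5, 0.1, -3.1]
width: 0.0261
```

Call:
arm_command(targets=[{"dp":[0.0046,0,0.0039],"turn":[0,0,0],"grip":-0.7},{"dp":[0.004,0,0.0033],"turn":[0,0,0],"grip":-0.7},{"dp":[0,0,0],"turn":[0,0,0],"grip":-0.7}])

```text
clock: 23.15
position: [0.3793, -0.2318, 0.2486]
ee_rot: [-0.053, 0.899, -0.11, -0.42]
contact_force: [0.0, -0.3, -2.6]
width: 0.0257
```

Call:
arm_command(targets=[{"dp":[0.0031,0,0.0026],"turn":[0,0,0],"grip":-0.7},{"dp":[0.0015,0,0.0013],"turn":[0,0,0],"grip":-0.7},{"dp":[0,0,0],"turn":[0,0,0],"grip":-0.7}])

```text
clock: 23.45
position: [0.3793, -0.2317, 0.2427]
ee_rot: [-0.052, 0.899, -0.11, -0.42]
contact_force: [-0.3, -0.3, -2.8]
width: 0.0262
```

Call:
arm_command(targets=[{"dp":[0.0015,0,0.0013],"turn":[0,0,0],"grip":-0.7},{"dp":[0,0,0],"turn":[0,0,0],"grip":-0.7}])

```text
clock: 23.65
position: [0.3792, -0.2317, 0.2405]
ee_rot: [-0.052, 0.899, -0.11, -0.42]
contact_force: [-0.3, -0.5, -3.0]
width: 0.0262
```

Call:
arm_command(targets=[{"dp":[0.0015,0,0.0013],"turn":[0,0,0],"grip":-0.7},{"dp":[0,0,0],"turn":[0,0,0],"grip":-0.7}])

```text
clock: 23.85
position: [0.3793, -0.2318, 0.2386]
ee_rot: [-0.052, 0.899, -0.11, -0.42]
contact_force: [0.1, -0.4, -2.2]
width: 0.0262
```

Call:
arm_command(targets=[{"dp":[0.0012,0,0.001],"turn":[0,0,0],"grip":-0.7},{"dp":[0,0,0],"turn":[0,0,0],"grip":-0.7}])

```text
clock: 24.05
position: [0.3801, -0.232, 0.2381]
ee_rot: [-0.052, 0.9, -0.11, -0.418]
contact_force: [-1.0, 1.6, 5.1]
width: 0.0259
```

Call:
arm_command(targets=[{"dp":[-0.001,0,-0.0008],"turn":[0,0,0],"grip":-0.7},{"dp":[0,0,0],"turn":[0,0,0],"grip":-0.3},{"dp":[0,0,0],"turn":[0,0,0],"grip":0.0},{"dp":[0,0,0],"turn":[0,0,0],"grip":0.0}])

```text
clock: 24.45
position: [0.3791, -0.2317, 0.2382]
ee_rot: [-0.052, 0.899, -0.11, -0.42]
contact_force: [0.1, 0.3, 0.9]
width: 0.0423
```

Run:
```python
from bot import *
s,R,g=show(); snap('wrist','pics/w25.png'); snap('top','pics/t25.png');
crop('pics/t25.png','pics/t25c.png',180,80,400,310,2.5)
```

```text
clk 24.45 pos [ 0.3791 -0.2317  0.2382] grasp [ 0.4756 -0.2556  0.1193] q [-0.873  0.183  2.306  1.429  0.392 -0.355] F [0.1 0.3 0.9] w 0.0423
[[0.623, -0.242, -0.744], [-0.154, -0.97, 0.187], [-0.767, -0.001, -0.642]]
```

View pics/w25.png

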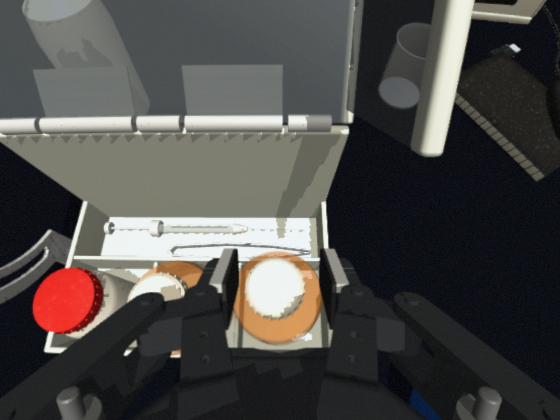

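View pics/t25c.png

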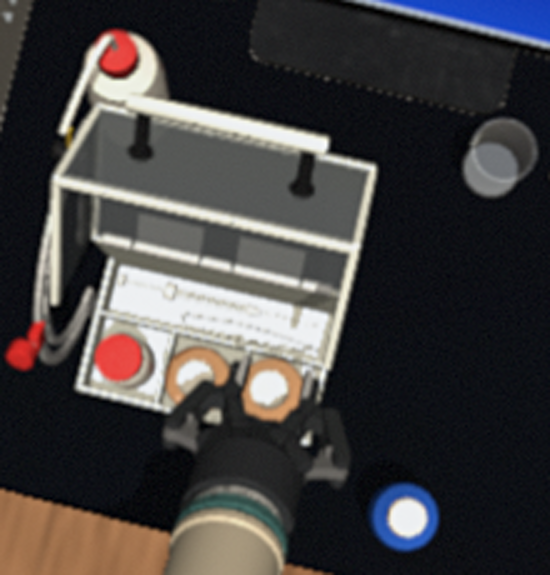

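Call:
arm_command(targets=[{"dp":[-0.006,0,-0.005],"turn":[0,0,0],"grip":0},{"dp":[-0.0115,0,-0.0096],"turn":[0,0,0],"grip":0},{"dp":[-0.0153,0,-0.0128],"turn":[0,0,0],"grip":0},{"dp":[-0.0153,0,-0.0128],"turn":[0,0,0],"grip":0},{"dp":[-0.025,0,0],"turn":[0,0,0],"grip":0},{"dp":[-0.025,0,0],"turn":[0,0,0],"grip":0}])

```text
clock: 25.15
position: [0.3477, -0.2238, 0.34]
ee_rot: [-0.052, 0.899, -0.11, -0.42]
contact_force: [1.1, 0.3, 0.2]
width: 0.0427
```

Run:
```python
from bot import *
s,R,g=show(); c=snap('wrist','pics/w26.png'); snap('scene','pics/s26.png')
import pickle; pickle.dump(c,open('c26.pkl','wb'))
B=np.array([.511,-.2,0]);bx=lambda x,y,z:B+x*ex+y*ey+z*ez
R1=orient(0,-ey); R2=orient(0,ex)
P1=np.array([.40,-.24,.50])
print(P1,(R.inv()*R1).as_rotvec()*57.3,(R1.inv()*R2).as_rotvec()*57.3)
plan(s['position'],R,P1,R1,5)
P2=bx(.127,0,.52); print(P2)
plan(P1,R1,P2,R2,12)
```

```text
clk 25.15 pos [ 0.3477 -0.2238  0.34  ] grasp [ 0.4442 -0.2476  0.221 ] q [-0.938 -0.046  2.19   0.828  0.592  0.268] F [1.1 0.3 0.2] w 0.0427
[[0.623, -0.241, -0.745], [-0.153, -0.971, 0.186], [-0.767, -0.001, -0.641]]
[ 0.4  -0.24  0.5 ] [ -0.05205093 -39.88641791   0.07178254] [-90.00662953   0.           0.        ]
0 [-0.0175, 0.0006, -0.0289] [-0.01, -7.98, 0.01]
1 [-0.0214, 0.0006, -0.0262] [-0.01, -7.98, 0.01]
2 [-0.0248, 0.0006, -0.023] [-0.01, -7.98, 0.01]
3 [-0.0278, 0.0006, -0.0193] [-0.01, -7.98, 0.01]
4 [-0.0302, 0.0006, -0.0153] [-0.01, -7.98, 0.01]
[ 0.6342688  -0.23055818  0.52      ]
0 [-0.0017, -0.0055, -0.0188] [-7.5, 0.0, 0.0]
1 [-0.0017, -0.003, -0.0193] [-7.5, 0.0, 0.0]
2 [-0.0017, -0.0004, -0.0195] [-7.5, 0.0, 0.0]
3 [-0.0017, 0.0021, -0.0194] [-7.5, 0.0, 0.0]
4 [-0.0017, 0.0047, -0.019] [-7.5, 0.0, 0.0]
5 [-0.0017, 0.0071, -0.0182] [-7.5, 0.0, 0.0]
6 [-0.0017, 0.0094, -0.0171] [-7.5, 0.0, 0.0]
7 [-0.0017, 0.0116, -0.0158] [-7.5, 0.0, 0.0]
8 [-0.0017, 0.0135, -0.0141] [-7.5, 0.0, 0.0]
9 [-0.0017, 0.0152, -0.0122] [-7.5, 0.0, 0.0]
10 [-0.0017, 0.0167, -0.0101] [-7.5, 0.0, 0.0]
11 [-0.0017, 0.0179, -0.0079] [-7.5, 0.0, 0.0]
```

View pics/w26.png

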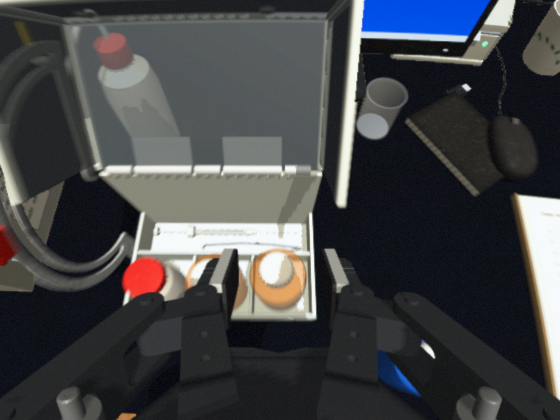

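Call:
arm_command(targets=[{"dp":[-0.0175,0,-0.029],"turn":[0,-8,0],"grip":0},{"dp":[-0.0214,0,-0.026],"turn":[0,-8,0],"grip":0},{"dp":[-0.025,0,-0.023],"turn":[0,-8,0],"grip":0},{"dp":[-0.028,0,-0.019],"turn":[0,-8,0],"grip":0},{"dp":[-0.03,0,-0.015],"turn":[0,-7.9,0],"grip":0},{"dp":[0,0,0],"turn":[0,0,0],"grip":0}])

```text
clock: 25.85
position: [0.3892, -0.2332, 0.4849]
ee_rot: [-0.079, 0.737, -0.078, -0.666]
contact_force: [1.4, -0.8, 0.1]
width: 0.0424
```

Run:
```python
from bot import *
s,R,g=show(); snap('scene','pics/s27.png')
crop('pics/s27.png','pics/s27c.png',170,110,350,310,3)
crop('pics/s27.png','pics/s27d.png',175,155,245,275,5)
B=np.array([.511,-.2,0]);bx=lambda x,y,z:B+x*ex+y*ey+z*ez
R2=orient(0,ex)
P2=bx(.127,0,.52)
plan(s['position'],R,P2,R2,12)
```

```text
clk 25.85 pos [ 0.3892 -0.2332  0.4849] grasp [ 0.4047 -0.2345  0.3307] q [-0.719  0.025  1.62   0.06   1.416  1.068] F [ 1.4 -0.8  0.1] w 0.0424
[[0.1, -0.22, -0.97], [-0.009, -0.975, 0.22], [-0.995, -0.013, -0.1]]
0 [-0.0009, -0.0047, -0.0201] [-7.39, -0.43, -0.32]
1 [-0.001, -0.0021, -0.0205] [-7.39, -0.43, -0.32]
2 [-0.0011, 0.0005, -0.0206] [-7.39, -0.43, -0.32]
3 [-0.0013, 0.0032, -0.0203] [-7.39, -0.43, -0.32]
4 [-0.0015, 0.0057, -0.0198] [-7.39, -0.43, -0.32]
5 [-0.0017, 0.0082, -0.0188] [-7.39, -0.43, -0.32]
6 [-0.0019, 0.0106, -0.0176] [-7.39, -0.43, -0.32]
7 [-0.002, 0.0127, -0.0161] [-7.39, -0.43, -0.32]
8 [-0.0022, 0.0147, -0.0143] [-7.39, -0.43, -0.32]
9 [-0.0024, 0.0164, -0.0123] [-7.39, -0.43, -0.32]
10 [-0.0026, 0.0178, -0.01] [-7.39, -0.43, -0.32]
11 [-0.0028, 0.019, -0.0076] [-7.39, -0.43, -0.32]
```

View pics/s27c.png

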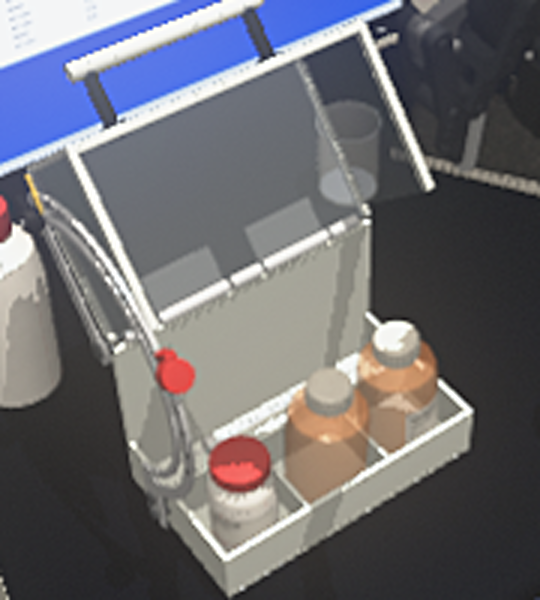

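View pics/s27d.png

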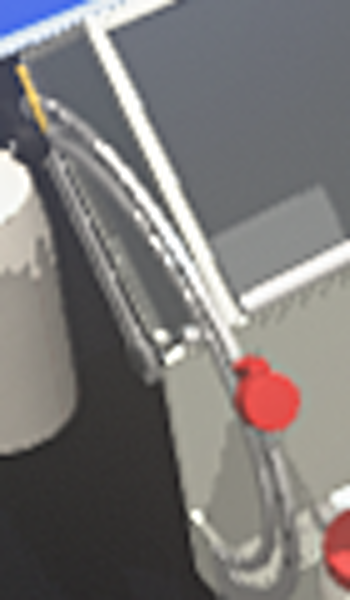

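```bash
cat > ang.py <<'E'
from bot import *
import pickle
B=np.array([.511,-.2,0]); H=B+.057*ex+.138*ez
def onplane(c,uv,y):
    o,v=ray(c,uv); t=((B+y*ey-o)@ey)/(v@ey); X=o+t*v; d=X-H
    return np.round([d@ex,d@ez,np.hypot(d@ex,d@ez),np.arctan2(d@ez,-(d@ex))],4)
E
python3 - <<'E'
from ang import *
cs=manip.calibration('scene');ct=manip.calibration('top');c2=pickle.load(open('cw2.pkl','rb'))
L=lambda x,y:(175+x/5-.4,155+y/5-.4)
for y in(.10,.105,.11,.115,.12):
    print(y,'ptr top',onplane(cs,L(20,65),y),'ptr bot',onplane(cs,L(45,130),y),'clip s',onplane(cs,L(250,368),y),'knob s',onplane(cs,L(268,402),y))
T=lambda x,y:(x/2.5+180-.3,y/2.5+80-.3)
print(tri([(cs,L(250,368)),(ct,T(36,336)),(c2,(61,207))]),tri([(cs,L(268,402)),(ct,T(21,353)),(c2,(39,219))]))
for n,X in(('clip',tri([(cs,L(250,368)),(ct,T(36,336)),(c2,(61,207))])[0]),('knob',tri([(cs,L(268,402)),(ct,T(21,353)),(c2,(39,219))])[0])):
    d=X-H; print(n,d@ex,(X-B)@ey,d@ez,np.hypot(d@ex,d@ez),np.arctan2(d@ez,-(d@ex)))
crop('pics/w2.png','pics/w2k.png',0,150,120,270,5)
E
```

```text
0.1 ptr top [0.081  0.08   0.1138 2.3621] ptr bot [0.0701 0.0564 0.09   2.4642] clip s [-0.0701  0.0503  0.0863  0.6229] knob s [-0.0799  0.0421  0.0903  0.4854]
0.105 ptr top [0.0673 0.0917 0.1138 2.2042] ptr bot [0.0567 0.0686 0.089  2.2617] clip s [-0.0803  0.0627  0.1019  0.6629] knob s [-0.0899  0.0547  0.1052  0.5465]
0.11 ptr top [0.0537 0.1034 0.1165 2.05  ] ptr bot [0.0434 0.0808 0.0917 2.0632] clip s [-0.0905  0.075   0.1176  0.6922] knob s [-0.0999  0.0672  0.1204  0.5922]
0.115 ptr top [0.0401 0.1151 0.1219 1.9062] ptr bot [0.03   0.0931 0.0978 1.8826] clip s [-0.1008  0.0874  0.1334  0.7145] knob s [-0.1099  0.0798  0.1358  0.6277]
0.12 ptr top [0.0265 0.1268 0.1295 1.7769] ptr bot [0.0166 0.1053 0.1066 1.7275] clip s [-0.111   0.0998  0.1492  0.7322] knob s [-0.12    0.0923  0.1514  0.6559]
(array([ 0.50905613, -0.09135018,  0.20166467]), [array([1.49964615, 1.32316496]), array([ 0.16848122, -0.45247655]), array([-2.07445173, -2.73186703])]) (array([ 0.49526617, -0.08152157,  0.2079742 ]), [array([-0.51526528, -0.47292151]), array([-0.28875261,  0.37782592]), array([1.31292941, 0.45521763])])
clip -0.08502959308391293 0.10499001404451992 0.0636646667650704 0.10622250935806062 0.6426912762237662
knob -0.1007793333492775 0.1112117861302186 0.06997419618070438 0.12269010620853052 0.6069109968113671
```

View pics/w2k.png

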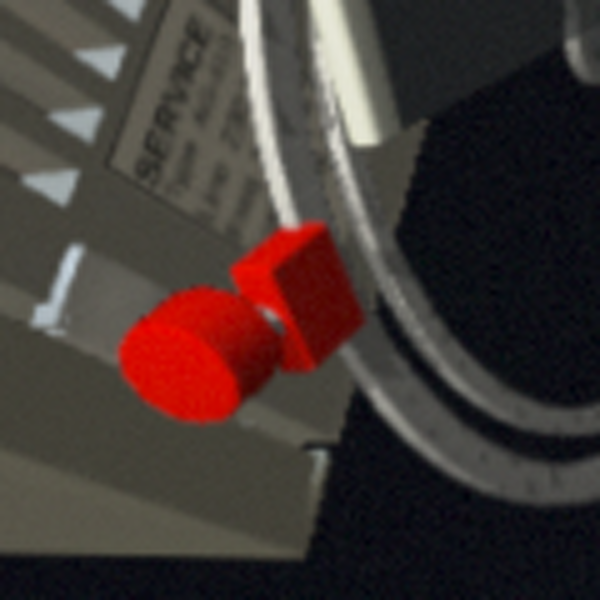

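Call:
arm_command(targets=[{"dp":[-0.001,-0.0047,-0.02],"turn":[-7.4,-0.43,-0.3],"grip":0},{"dp":[-0.001,-0.002,-0.0205],"turn":[-7.4,-0.43,-0.3],"grip":0},{"dp":[-0.001,0.0005,-0.0205],"turn":[-7.4,-0.43,-0.3],"grip":0},{"dp":[-0.0013,0.0032,-0.02],"turn":[-7.4,-0.43,-0.3],"grip":0},{"dp":[-0.0015,0.0057,-0.02],"turn":[-7.4,-0.43,-0.3],"grip":0},{"dp":[-0.0017,0.0082,-0.019],"turn":[-7.4,-0.43,-0.3],"grip":0},{"dp":[-0.002,0.0106,-0.0176],"turn":[-7.4,-0.43,-0.3],"grip":0},{"dp":[-0.002,0.0127,-0.016],"turn":[-7.4,-0.43,-0.3],"grip":0}])

```text
clock: 26.7
position: [0.5497, -0.2306, 0.5017]
ee_rot: [0.278, 0.661, 0.282, -0.637]
contact_force: [1.0, -0.4, -0.1]
width: 0.0428
```

Run:
```python
from bot import *
s,R,g=show()
B=np.array([.511,-.2,0]);bx=lambda x,y,z:B+x*ex+y*ey+z*ez
R2=orient(0,ex)
P2=bx(.127,0,.51)
plan(s['position'],R,P2,R2,5)
```

```text
clk 26.7 pos [ 0.5497 -0.2306  0.5017] grasp [ 0.554  -0.2277  0.3468] q [-0.524  0.267  1.282  0.03   1.578  0.233] F [ 1.  -0.4 -0.1] w 0.0428
[[0.028, 0.727, -0.686], [0.019, -0.686, -0.727], [-0.999, 0.007, -0.033]]
0 [-0.0012, 0.0123, -0.0117] [-5.88, -0.35, -0.18]
1 [-0.0013, 0.0134, -0.0103] [-5.88, -0.35, -0.18]
2 [-0.0014, 0.0144, -0.0089] [-5.88, -0.35, -0.18]
3 [-0.0015, 0.0152, -0.0074] [-5.88, -0.35, -0.18]
4 [-0.0016, 0.0159, -0.0058] [-5.88, -0.35, -0.18]
```

Call:
arm_command(targets=[{"dp":[-0.001,0.0123,-0.0117],"turn":[-5.9,-0.35,-0.2],"grip":0},{"dp":[-0.0013,0.0134,-0.0103],"turn":[-5.9,-0.35,-0.2],"grip":0},{"dp":[-0.0014,0.0144,-0.009],"turn":[-5.9,-0.35,-0.2],"grip":0},{"dp":[-0.0015,0.0152,-0.0074],"turn":[-5.9,-0.35,-0.2],"grip":0},{"dp":[-0.0016,0.016,-0.006],"turn":[-5.9,-0.35,-0.2],"grip":0},{"dp":[0,0,0],"turn":[0,0,0],"grip":0}])

```text
clock: 27.3
position: [0.6355, -0.2308, 0.5091]
ee_rot: [-0.434, -0.557, -0.436, 0.558]
contact_force: [0.0, 0.1, -0.4]
width: 0.0429
```

Run:
```python
from bot import *
import pickle
s,R,g=show(); c=snap('wrist','pics/w28.png'); pickle.dump(c,open('c28.pkl','wb'))
print((R.inv()*orient(0,ex)).as_rotvec()*57.3)
```

```text
clk 27.3 pos [ 0.6355 -0.2308  0.5091] grasp [ 0.6352 -0.2306  0.3541] q [-0.451  0.404  1.06   0.     1.679 -0.206] F [ 0.   0.1 -0.4] w 0.0429
[[-0.002, 0.97, -0.243], [0.001, -0.243, -0.97], [-1.0, -0.002, -0.001]]
[-0.12839208 -0.02897232  0.10524411]
```

View pics/w28.png

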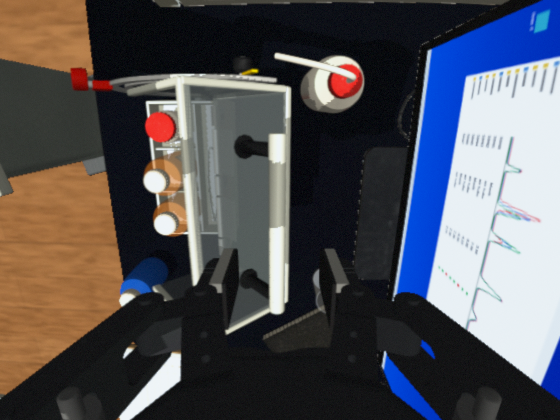

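Run:
```python
from bot import *
c=manip.calibration('wrist'); s,R,g=show()
print(proj(c,[g,g-[0,0,.07]]).round(1))
e1=atz(c,(277.5,134),.284);e2=atz(c,(278,312),.284);m=(e1+e2)/2
print(e1,e2,m,np.linalg.norm(e1-e2)); m[2]=.284; print('d',R.inv().apply(m-g)); d=e1-e2; print(np.arctan2(-d[0],d[1]))
crop('pics/w28.png','pics/w28c.png',170,60,310,330,2.2)
```

```text
clk 27.35 pos [ 0.6343 -0.2308  0.5096] grasp [ 0.6339 -0.2307  0.3546] q [-4.520e-01  4.030e-01  1.062e+00 -1.000e-03  1.680e+00 -2.040e-01] F [-0.  -0.4  0.2] w 0.0424
[[-0.003, 0.969, -0.245], [0.001, -0.245, -0.969], [-1.0, -0.003, 0.0]]
[[280.  279. ]
 [279.9 227.4]]
[ 0.64797068 -0.16828894  0.284     ] [ 0.61520855 -0.29887336  0.284     ] [ 0.63158962 -0.23358115  0.284     ] 0.1346315224667324
d [ 0.07063347 -0.00129475  0.00335148]
-0.24581476127750113
```

View pics/w28c.png

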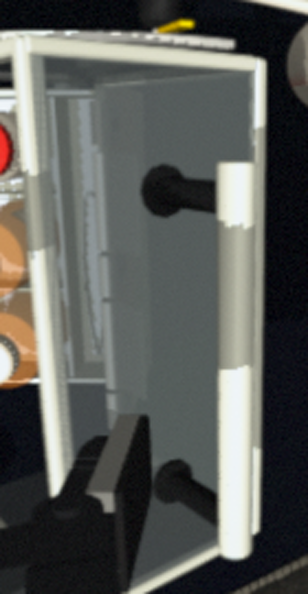

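Call:
arm_command(targets=[{"dp":[0.01,-0.0013,0.003],"turn":[0,0,0],"grip":-0.3},{"dp":[0.015,0,0],"turn":[0,0,0],"grip":-0.3},{"dp":[0.015,0,0],"turn":[0,0,0],"grip":-0.3},{"dp":[0.01,0,0],"turn":[0,0,0],"grip":-0.3},{"dp":[0,0,0],"turn":[0,0,0],"grip":-0.3}])

```text
clock: 27.85
position: [0.6306, -0.2335, 0.4604]
ee_rot: [-0.433, -0.557, -0.435, 0.559]
contact_force: [0.7, -0.1, -0.2]
width: 0.0299
```

Run:
```python
from bot import *
import pickle
s,R,g=show(); c=snap('wrist','pics/w29.png'); 
m=np.array([.6316,-.2336,.289]); print(R.inv().apply(m-g))
```

```text
clk 27.85 pos [ 0.6306 -0.2335  0.4604] grasp [ 0.6301 -0.2335  0.3054] q [-0.458  0.406  1.172 -0.002  1.566 -0.209] F [ 0.7 -0.1 -0.2] w 0.0299
[[-0.004, 0.969, -0.246], [-0.0, -0.246, -0.969], [-1.0, -0.004, 0.001]]
[ 0.01637717  0.00157028 -0.00031064]
```

View pics/w29.png

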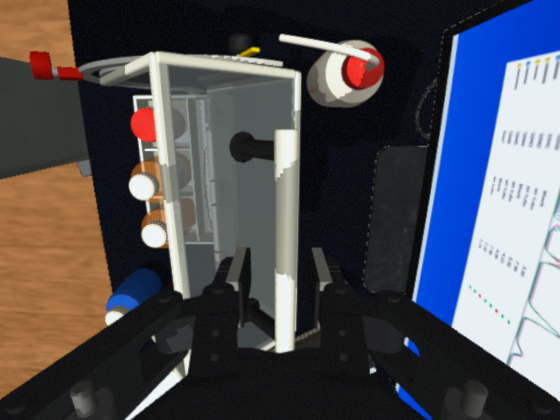

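Call:
arm_command(targets=[{"dp":[0.0085,0.001,0],"turn":[0,0,0],"grip":-0.3},{"dp":[0.008,0.001,0],"turn":[0,0,0],"grip":-0.3},{"dp":[0,0,0],"turn":[0,0,0],"grip":-0.3}])

```text
clock: 28.2
position: [0.6336, -0.2339, 0.4448]
ee_rot: [-0.434, -0.557, -0.435, 0.559]
contact_force: [0.1, -0.7, 0.2]
width: 0.0299
```

Call:
arm_command(targets=[{"dp":[0,0,0],"turn":[0,0,0],"grip":-0.6},{"dp":[0,0,0],"turn":[0,0,0],"grip":-0.9},{"dp":[0,0,0],"turn":[0,0,0],"grip":-0.9},{"dp":[0,0,0],"turn":[0,0,0],"grip":-0.9}], grip_force=40)

```text
clock: 28.6
position: [0.6334, -0.2339, 0.4464]
ee_rot: [-0.435, -0.557, -0.434, 0.558]
contact_force: [-2.1, 0.0, -0.1]
width: 0.0107
```

Run:
```python
from ang import *
s,R,g=show(); c=snap('wrist','pics/w30.png'); snap('scene','pics/s30.png'); snap('top','pics/t30.png')
d=g-H; print('bar rel hinge',d@ex,d@ey,d@ez)
crop('pics/t30.png','pics/t30c.png',180,80,400,310,2.5)
```

```text
clk 28.6 pos [ 0.6334 -0.2339  0.4464] grasp [ 0.6333 -0.2342  0.2914] q [-0.456  0.414  1.194 -0.002  1.533 -0.209] F [-2.1  0.  -0.1] w 0.0107
[[-0.001, 0.97, -0.245], [-0.002, -0.245, -0.97], [-1.0, -0.0, 0.002]]
bar rel hinge 0.06996634649566673 -0.0037450258988227228 0.15336341840549156
```

View pics/w30.png

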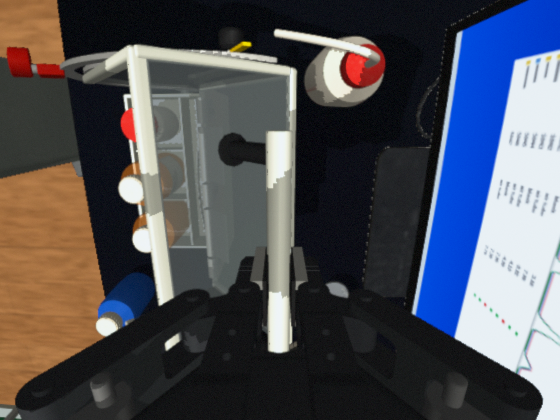

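View pics/t30c.png

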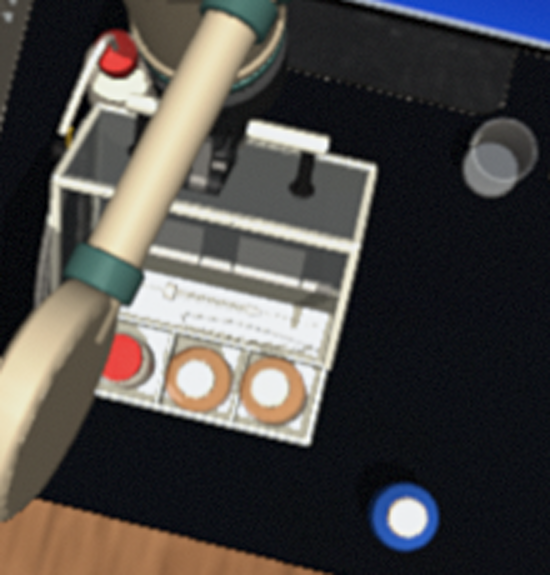

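Run:
```python
import numpy as np
b=lambda q:np.array([-.155*np.cos(q)-.045*np.sin(q),.155*np.sin(q)-.045*np.cos(q)])
qs=[2.3,2.27,2.22,2.16]+list(np.arange(2.1,.99,-.06))+[.97,.95]
qs=[2.3,2.27,2.22]+[2.22-.06*i for i in range(1,21)]+[1.0]
for i,(a,c) in enumerate(zip(qs,qs[1:])):
    d=b(c)-b(a); print(i,round(c,2),[round(-d[1],4),round(d[0],4)])
```

```text
0 2.27 [np.float64(-0.002), np.float64(-0.0044)]
1 2.22 [np.float64(-0.0031), np.float64(-0.0075)]
2 2.16 [np.float64(-0.0032), np.float64(-0.0091)]
3 2.1 [np.float64(-0.0026), np.float64(-0.0093)]
4 2.04 [np.float64(-0.0021), np.float64(-0.0095)]
5 1.98 [np.float64(-0.0015), np.float64(-0.0096)]
6 1.92 [np.float64(-0.0009), np.float64(-0.0096)]
7 1.86 [np.float64(-0.0004), np.float64(-0.0097)]
8 1.8 [np.float64(0.0002), np.float64(-0.0097)]
9 1.74 [np.float64(0.0008), np.float64(-0.0096)]
10 1.68 [np.float64(0.0014), np.float64(-0.0096)]
11 1.62 [np.float64(0.002), np.float64(-0.0095)]
12 1.56 [np.float64(0.0025), np.float64(-0.0093)]
13 1.5 [np.float64(0.0031), np.float64(-0.0092)]
14 1.44 [np.float64(0.0036), np.float64(-0.009)]
15 1.38 [np.float64(0.0042), np.float64(-0.0087)]
16 1.32 [np.float64(0.0047), np.float64(-0.0085)]
17 1.26 [np.float64(0.0052), np.float64(-0.0082)]
18 1.2 [np.float64(0.0057), np.float64(-0.0079)]
19 1.14 [np.float64(0.0061), np.float64(-0.0075)]
20 1.08 [np.float64(0.0066), np.float64(-0.0071)]
21 1.02 [np.float64(0.007), np.float64(-0.0067)]
22 1.0 [np.float64(0.0024), np.float64(-0.0021)]
```

Run:
```python
from ang import *
ct=manip.calibration('top')
for u in((195,381),(272,389)):
    X=atz(ct,(u[0]/2.5+179.7,u[1]/2.5+79.7),.114); print((X-B)@ex,(X-B)@ey)
```

```text
-0.031357104284459356 -0.0027607953057264627
-0.023981087579853944 -0.06216366542193411
```

Call:
arm_command(targets=[{"dp":[-0.002,-0.0044,0],"turn":[0,0,0],"grip":-0.9},{"dp":[-0.0031,-0.0075,0],"turn":[0,0,0],"grip":-0.9},{"dp":[-0.0032,-0.0091,0],"turn":[0,0,0],"grip":-0.9},{"dp":[-0.0026,-0.0093,0],"turn":[0,0,0],"grip":-0.9},{"dp":[-0.0021,-0.0095,0],"turn":[0,0,0],"grip":-0.9},{"dp":[-0.0015,-0.0096,0],"turn":[0,0,0],"grip":-0.9}], grip_force=60)

```text
clock: 29.35
position: [0.5852, -0.2216, 0.4622]
ee_rot: [0.436, 0.558, 0.433, -0.557]
contact_force: [4.9, -0.9, 2.1]
width: 0.0095
```

Run:
```python
from ang import *
s,R,g=show(); c=snap('wrist','pics/w31.png')
d=g-H; print('g rel hinge',d@ex,d@ey,d@ez)
```

```text
clk 29.35 pos [ 0.5852 -0.2216  0.4622] grasp [ 0.5858 -0.2222  0.3072] q [-4.730e-01  3.280e-01  1.288e+00 -1.000e-03  1.520e+00 -2.260e-01] F [ 4.9 -0.9  2.1] w 0.0095
[[0.004, 0.97, -0.245], [-0.003, -0.245, -0.97], [-1.0, 0.004, 0.002]]
g rel hinge 0.020969011057182817 -0.003503492853358412 0.16921399040556168
```

View pics/w31.png

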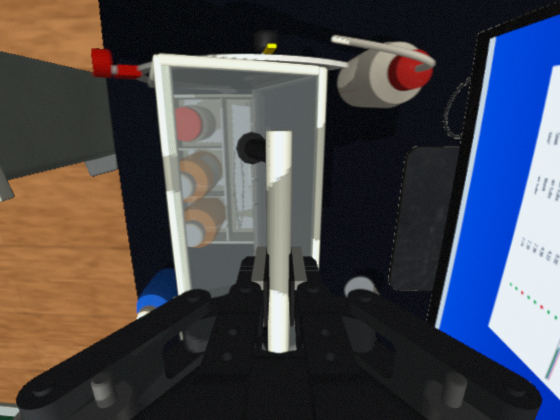

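Call:
arm_command(targets=[{"dp":[-0.0009,-0.0096,0],"turn":[0,0,0],"grip":-0.9},{"dp":[-0.0004,-0.0097,0],"turn":[0,0,0],"grip":-0.9},{"dp":[0.0002,-0.0097,0],"turn":[0,0,0],"grip":-0.9},{"dp":[0.0008,-0.0096,0],"turn":[0,0,0],"grip":-0.9},{"dp":[0.0014,-0.0096,0],"turn":[0,0,0],"grip":-0.9},{"dp":[0.002,-0.0095,0],"turn":[0,0,0],"grip":-0.9},{"dp":[0.0025,-0.0093,0],"turn":[0,0,0],"grip":-0.9},{"dp":[0.0031,-0.0092,0],"turn":[0,0,0],"grip":-0.9}])

```text
clock: 30.2
position: [0.5106, -0.2028, 0.4518]
ee_rot: [-0.435, -0.557, -0.435, 0.559]
contact_force: [-0.1, 0.5, 1.8]
width: 0.0098
```

Run:
```python
from ang import *
s,R,g=show()
d=g-H; print('g rel hinge',d@ex,d@ey,d@ez); q=1.5; print(-.155*np.cos(q)-.045*np.sin(q),.155*np.sin(q)-.045*np.cos(q)+.0078)
```

```text
clk 30.2 pos [ 0.5106 -0.2028  0.4518] grasp [ 0.5104 -0.203   0.2968] q [-0.504  0.215  1.473 -0.002  1.454 -0.257] F [-0.1  0.5  1.8] w 0.0098
[[-0.002, 0.97, -0.245], [-0.001, -0.245, -0.97], [-1.0, -0.001, 0.002]]
g rel hinge -0.0568783837678108 -0.0030796767753567436 0.15878905356611317
-0.0558515406556764 0.1592285488485818
```

Tracking the arc well, with low force. Continuing to about q = 1.0.

Call:
arm_command(targets=[{"dp":[0.0036,-0.009,0],"turn":[0,0,0],"grip":-0.9},{"dp":[0.0042,-0.0087,0],"turn":[0,0,0],"grip":-0.9},{"dp":[0.0047,-0.0085,0],"turn":[0,0,0],"grip":-0.9},{"dp":[0.0052,-0.0082,0],"turn":[0,0,0],"grip":-0.9},{"dp":[0.0057,-0.0079,0],"turn":[0,0,0],"grip":-0.9},{"dp":[0.0061,-0.0075,0],"turn":[0,0,0],"grip":-0.9},{"dp":[0.0066,-0.0071,0],"turn":[0,0,0],"grip":-0.9},{"dp":[0.0047,-0.0045,0],"turn":[0,0,0],"grip":-0.9}])

```text
clock: 31.0
position: [0.4514, -0.1879, 0.4104]
ee_rot: [-0.435, -0.557, -0.434, 0.558]
contact_force: [-0.1, 1.0, -1.3]
width: 0.0093
```

Run:
```python
from ang import *
from scipy.optimize import brentq
s,R,g=show()
d=g-H; print('g rel hinge',d@ex,d@ey,d@ez,'ang q',np.arctan2(d@ez-.0078,-(d@ex))+np.arctan2(.045,.155))
snap('scene','pics/s32.png');snap('top','pics/t32.png');c=snap('wrist','pics/w32.png')
import pickle; pickle.dump(c,open('c32.pkl','wb'))
crop('pics/s32.png','pics/s32c.png',170,140,350,320,3.3); crop('pics/t32.png','pics/t32c.png',180,80,400,310,2.5)
```

```text
clk 31.0 pos [ 0.4514 -0.1879  0.4104] grasp [ 0.4512 -0.1881  0.2554] q [-0.536  0.142  1.668 -0.002  1.331 -0.288] F [-0.1  1.  -1.3] w 0.0093
[[-0.001, 0.97, -0.245], [-0.001, -0.245, -0.97], [-1.0, -0.001, 0.002]]
g rel hinge -0.1178935008170225 -0.002798516300024632 0.11735422722732514 ang q 1.0313049599612159
```

View pics/s32c.png

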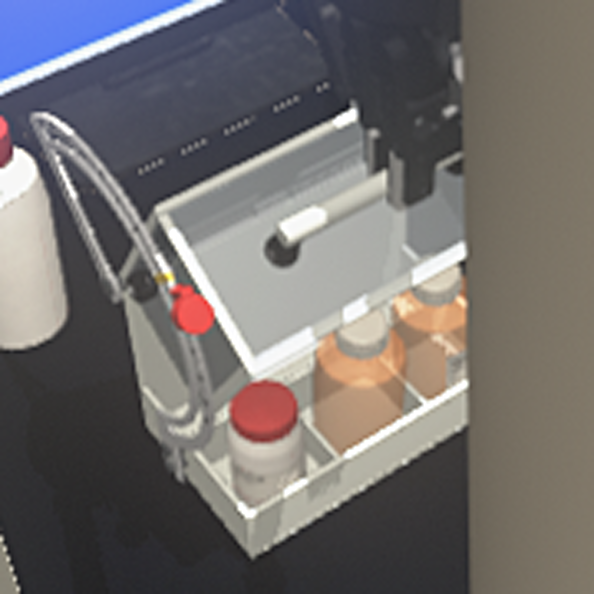

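View pics/w32.png

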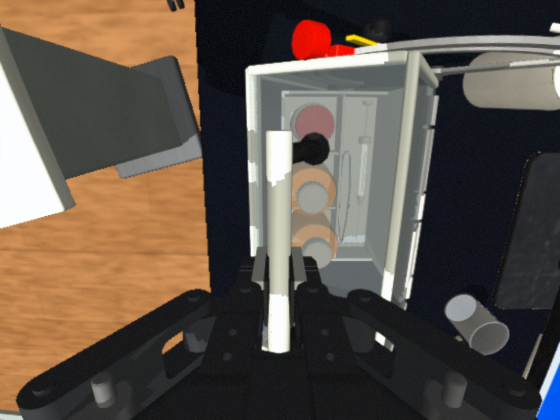

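View pics/t32c.png

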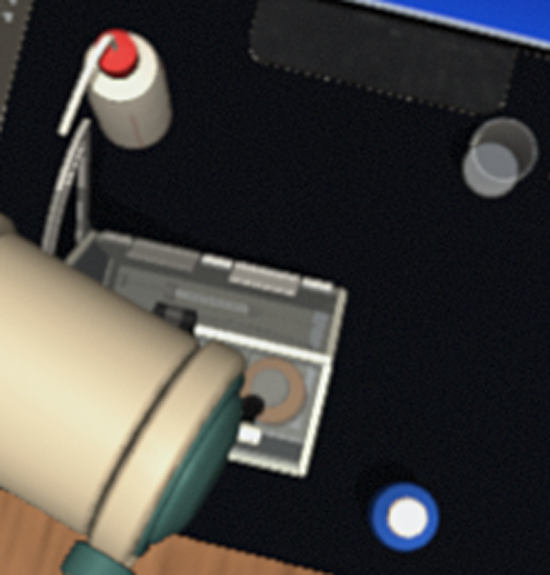

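Run:
```python
from ang import *
a=cv2.resize(cv2.imread('pics/w32.png')[10:80,280:400],None,fx=6.5,fy=6.5,interpolation=cv2.INTER_CUBIC); cv2.imwrite('pics/w32c.png',a)
a=cv2.resize(cv2.imread('pics/s32.png')[205:250,195:245],None,fx=12,fy=12,interpolation=cv2.INTER_CUBIC); cv2.imwrite('pics/s32d.png',a)
```

```text
(no output)
```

View pics/w32c.png

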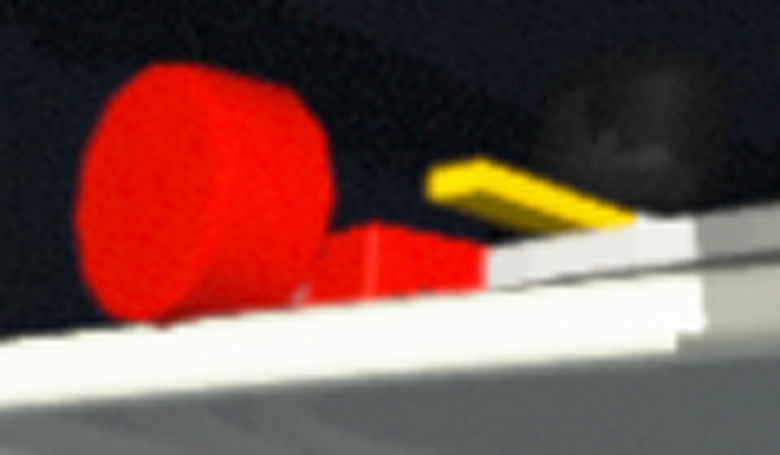

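View pics/s32d.png

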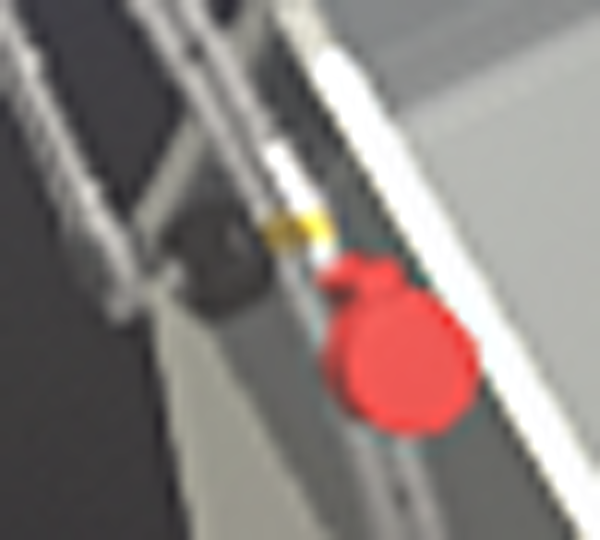

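Run:
```python
from ang import *
for f,x,y,w,h in(('w28',50,50,100,60),('w12',0,80,0,0)):
    if w: a=cv2.resize(cv2.imread(f'pics/{f}.png')[y:y+h,x:x+w],None,fx=7,fy=7,interpolation=cv2.INTER_CUBIC); cv2.imwrite(f'pics/{f}k.png',a)
cs=manip.calibration('scene');c32=pickle.load(open('c32.pkl','rb'))
X,r=tri([(cs,(222.0,223.9)),(c32,(345.8,38.0))]); d=X-H
print('tip',d@ex,(X-B)@ey,d@ez,np.hypot(d@ex,d@ez),np.arctan2(d@ez,-(d@ex)),r)
```

```text
tip -0.08489862651870192 0.10992285693663448 0.07985560475177467 0.11655339718358146 0.7547983565111508 [array([0.47542842, 0.14784592]), array([ 1.21972718, -1.27682273])]
```

View pics/w28k.png

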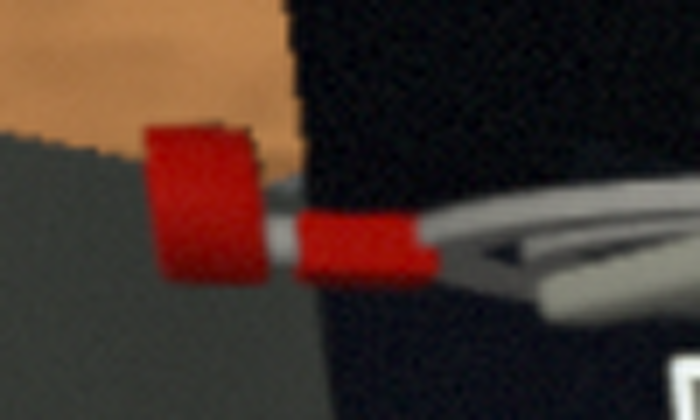

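Run:
```python
from ang import *
cs=manip.calibration('scene');c32=pickle.load(open('c32.pkl','rb'));c2=pickle.load(open('cw2.pkl','rb'));c28=pickle.load(open('c28.pkl','rb'));ct=manip.calibration('top')
def rep(n,obs):
    X,r=tri(obs); d=X-H; print(n,'x %.4f y %.4f z %.4f r %.4f phi %.3f'%(d@ex,(X-B)@ey,d@ez,np.hypot(d@ex,d@ez),np.arctan2(d@ez,-(d@ex))),np.round(r,1).tolist()); return X
rep('clip',[(c2,(60,208.6)),(c28,(102,85))])
rep('clip all',[(c2,(60,208.6)),(c28,(102,85)),(c32,(340.3,50.4))])
rep('knob',[(c2,(40.6,219.6)),(c28,(79.2,78.9)),(c32,(311.2,38.9)),(cs,(227.6,234.3))])
rep('knob w',[(c2,(40.6,219.6)),(c28,(79.2,78.9)),(c32,(311.2,38.9))])
print('scene same plane: tip',onplane(cs,(222,223.9),.11),'knob ctr',onplane(cs,(227.6,234.3),.11),'wrist32 tip',onplane(c32,(345.8,38),.11),'knob',onplane(c32,(311.2,38.9),.11))
for q in (1.03,):
  for phi in (.755,): pass
```

```text
clip x -0.0884 y 0.1045 z 0.0622 r 0.1081 phi 0.613 [[-0.6, 0.2], [0.4, 0.4]]
clip all x -0.0870 y 0.1053 z 0.0630 r 0.1074 phi 0.627 [[-1.7, -1.8], [1.3, -0.7], [-4.1, 3.3]]
knob x -0.1019 y 0.1104 z 0.0717 r 0.1246 phi 0.613 [[-1.3, 0.4], [1.2, -1.2], [-0.2, 0.8], [0.8, -0.3]]
knob w x -0.1020 y 0.1096 z 0.0727 r 0.1253 phi 0.619 [[-1.3, 0.2], [0.5, -0.4], [-0.2, 2.1]]
scene same plane: tip [-0.0834  0.079   0.1149  0.758 ] knob ctr [-0.0982  0.0673  0.119   0.6011] wrist32 tip [-0.0849  0.0771  0.1147  0.7371] knob [-0.1022  0.075   0.1267  0.6334]
```

Run:
```python
import numpy as np
b=lambda q:np.array([-.155*np.cos(q)-.045*np.sin(q),.155*np.sin(q)-.045*np.cos(q)])
qs=[1.03,.995,.95,.91,.895]
for a,c in zip(qs,qs[1:]):
    d=b(c)-b(a); print(round(c,3),[round(-d[1],4),round(d[0],4)])
```

```text
0.995 [np.float64(0.0042), np.float64(-0.0038)]
0.95 [np.float64(0.0056), np.float64(-0.0046)]
0.91 [np.float64(0.0051), np.float64(-0.0039)]
0.895 [np.float64(0.002), np.float64(-0.0014)]
```

Call:
arm_command(targets=[{"dp":[0.0042,-0.0038,0],"turn":[0,0,0],"grip":-0.9},{"dp":[0.0055,-0.0046,0],"turn":[0,0,0],"grip":-0.9},{"dp":[0.005,-0.004,0],"turn":[0,0,0],"grip":-0.9},{"dp":[0.0019,-0.0015,0],"turn":[0,0,0],"grip":-0.9},{"dp":[0,0,0],"turn":[0,0,0],"grip":-0.9},{"dp":[0,0,0],"turn":[0,0,0],"grip":-0.9}])

```text
clock: 31.75
position: [0.439, -0.1848, 0.3941]
ee_rot: [-0.435, -0.558, -0.434, 0.558]
contact_force: [0.2, 3.9, -1.2]
width: 0.0095
```

Run:
```python
from ang import *
s,R,g=show()
d=g-H; print('g rel hinge',d@ex,d@ey,d@ez,'ang q',np.arctan2(d@ez-.0078,-(d@ex))+np.arctan2(.045,.155))
snap('scene','pics/s33.png');c=snap('wrist','pics/w33.png')
pickle.dump(c,open('c33.pkl','wb'))
cv2.imwrite('pics/w33c.png',cv2.resize(cv2.imread('pics/w33.png')[0:80,280:400],None,fx=6.5,fy=6.5,interpolation=cv2.INTER_CUBIC))
cv2.imwrite('pics/s33d.png',cv2.resize(cv2.imread('pics/s33.png')[205:250,195:245],None,fx=12,fy=12,interpolation=cv2.INTER_CUBIC))
```

```text
clk 31.75 pos [ 0.439  -0.1848  0.3941] grasp [ 0.4389 -0.1849  0.2391] q [-5.440e-01  1.330e-01  1.721e+00 -1.000e-03  1.287e+00 -2.970e-01] F [ 0.2  3.9 -1.2] w 0.0095
[[-0.0, 0.97, -0.245], [-0.001, -0.245, -0.97], [-1.0, -0.0, 0.001]]
g rel hinge -0.1306050325250827 -0.0027348516918923728 0.10110743914809478 ang q 0.9028963517965201
```

View pics/w33c.png

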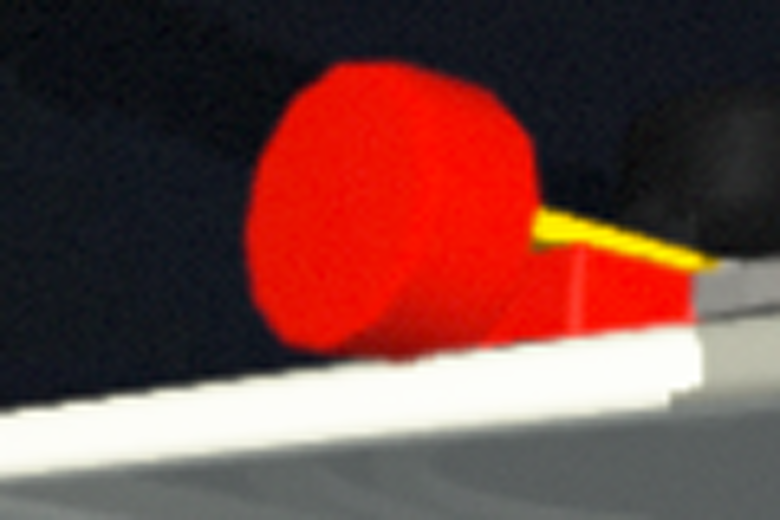

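View pics/s33d.png

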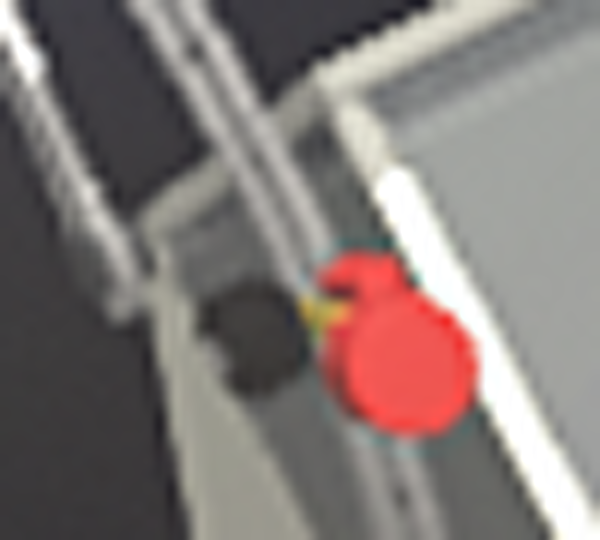

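Run:
```python
from ang import *
c=pickle.load(open('c33.pkl','rb'));cs=manip.calibration('scene')
for phi in (.52,.56,.6,.64,.68,.705,.73,.76):
  for r in(.11,):
    X=H+.107*ey-r*np.cos(phi)*ex+r*np.sin(phi)*ez
    print(phi,((proj(c,X)[0]-[280,0])*6.5).round(0),((proj(cs,X)[0]-[195,205])*12).round(0))
for rr in(.102,.118):
    X=H+.107*ey-rr*np.cos(.705)*ex+rr*np.sin(.705)*ez; print(rr,((proj(c,X)[0]-[280,0])*6.5).round(0),((proj(cs,X)[0]-[195,205])*12).round(0))
```

```text
0.52 [425. 311.] [408. 392.]
0.56 [464. 300.] [396. 363.]
0.6 [506. 290.] [384. 334.]
0.64 [551. 279.] [372. 305.]
0.68 [600. 268.] [359. 276.]
0.705 [632. 262.] [350. 257.]
0.73 [666. 255.] [342. 239.]
0.76 [709. 247.] [331. 217.]
0.102 [690. 280.] [330. 257.]
0.118 [570. 242.] [371. 258.]
```

Call:
arm_command(targets=[{"dp":[0.0005,-0.0003,0],"turn":[0,0,0],"grip":-0.9},{"dp":[0,0,0],"turn":[0,0,0],"grip":-0.9},{"dp":[0,0,0],"turn":[0,0,0],"grip":-0.9},{"dp":[0,0,0],"turn":[0,0,0],"grip":-0.9}])

```text
clock: 32.25
position: [0.4387, -0.1847, 0.394]
ee_rot: [-0.435, -0.558, -0.434, 0.558]
contact_force: [0.1, 5.3, -1.2]
width: 0.0095
```

Run:
```python
from ang import *
s,R,g=show(); print(s['qd'].round(3))
d=g-H; print('ang q',np.arctan2(d@ez-.0078,-(d@ex))+np.arctan2(.045,.155))
snap('scene','pics/s34.png');crop('pics/s34.png','pics/s34c.png',170,140,350,320,3.3)
```

```text
clk 32.25 pos [ 0.4387 -0.1847  0.394 ] grasp [ 0.4388 -0.1849  0.239 ] q [-5.440e-01  1.330e-01  1.722e+00 -1.000e-03  1.286e+00 -2.970e-01] F [ 0.1  5.3 -1.2] w 0.0095
[[0.0, 0.97, -0.245], [-0.002, -0.245, -0.97], [-1.0, 0.001, 0.001]]
[-0.001 -0.    -0.     0.001  0.001 -0.002]
ang q 0.9019818589524424
```

View pics/s34c.png

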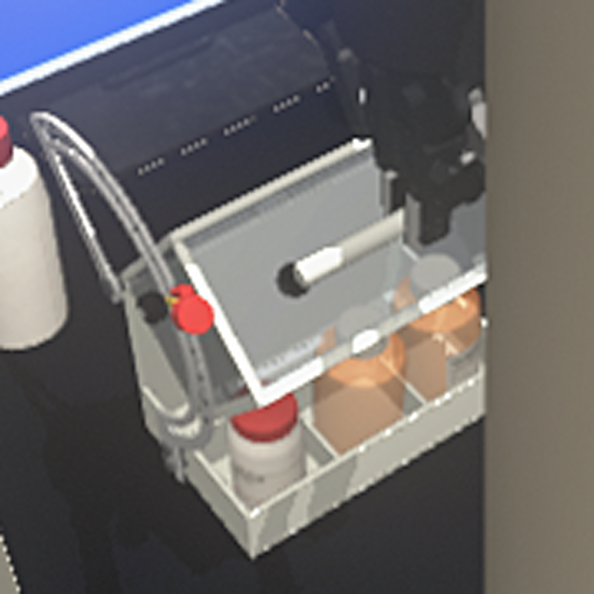

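Run:
```python
from rig import manip
print(manip.sign_off())
```

```text
the job is handed in; nothing more can be done
None
```

Both amber bottles are standing upright in the two empty cells, released while the hood was still folded back. The arm is holding the hood by its bar at about 0.90 rad, with the pointer on the red clip. I handed the job in at about 32 s, and no verdict was reported.

**Pointer:** I put the clip's middle at 0.61 rad about the hinge and the pointer tip at about 0.62 rad, so they should agree to 1–2 mm. The tip was hidden behind the clip's knob in the final pictures. That figure carries forward a sighting at 1.03 rad, using the hood's measured movement since then.

**Hood:** The joints were still at the end, with about 1 N of vertical force and 5 N sideways along the hinge. I did not trace the cause of the sideways force. By geometry, the hood's front edge sits about 60 mm above the bottle caps.

**Bottles:** One overhead check put the middle bottle about 7 mm from its cell centre, near the 10 mm limit. The walls leave it only about 4 mm of play each way, so it should be inside. The other bottle read about 3 mm off.

**Things that went wrong on the way:**
- **High force:** the first bottle caught on a cell wall while I was lowering it. The wrist force reached 86 N, below the 120 N limit, before I backed off and straightened the bottle. I could not tell whether any of that counted towards the 40 N limit on the arm or gripper body pressing on something.
- **Missed grasp:** my first grip on the second bottle slipped off its cap and left it rocking. It stayed upright and I gripped it again.
- **Joint limit:** the last joint read -2.703 rad against its limit of -2.7 early on, before I turned the wrist the other way.

The jar, beaker, wash bottle and blue bottle were not touched.

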